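# Make up a chandelier-ball order at the shop counter

### The arm

A 6-joint arm with a two-finger parallel gripper is mounted at the origin on the work surface. World frame = base frame: x ahead of the robot, y to its left, z up, the work surface at z = 0. Lengths are in mm, angles in rad, forces in N, time in s.
With the tool pointing down it reaches from about 375 to 925 mm from the base axis. Payload 5.7 kg.
Tool frame: the origin (TCP) lies midway between the tips of the shut fingers; the grasp point (between the pads) lies 19 mm behind it; z points along the fingers, y is the line along which they close (so a half turn about z gives the same grasp; the last joint's range is limited). The gripper opens to 88 mm and grips with 3 to 60 N. Pads are 20 mm wide; open, the fingers measure 115 mm over their backs; the gripper's body (75 mm by 178 mm) begins 61 mm behind the grasp point.
Start: joints at [-1.364, 0.359, 1.51, -0, 1.272, -0.115], TCP at [189.749, -569.173, 222.623] pointing down, gripper open.
Joint ranges: [-2.97, 2.97], [-1.01, 2.36], [0.21, 2.38], [-0.96, 4.11], [0.2, 2.71], [-2.98, 2.98]. Speed limits (rad/s): [2.39, 2.39, 3.14, 3.14, 3.14, 3.14].

### API

Orientations are given as a 3x3 rotation matrix whose columns are the frame's x, y, z axes.
In Python, from rig import r gives the robot as it stands.
- The arm moves only by the tool apply_moves, never from a script. Its argument "increments" is a list of rows, each an object of numbers: "tx", "ty", "tz": the shift along the tool's x, y, z in cm; "rx", "ry", "rz": the turn, a rotation vector about the tool's x, y, z in rad; "gripper": the finger opening in cm, from 0 to 8.78. In form: [{"tx": .., "ty": .., "tz": .., "rx": .., "ry": .., "rz": .., "gripper": ..}, ...]. A call has 1 to 8 rows; each row shifts and turns the commanded pose from where the row before left it, along the tool's axes as they then stand; what a row does not reach is not made up. A row lasts 1/10 s, in which the tool goes at most 50 mm and 8.59 degrees, less where a joint would pass 70% of its speed; a pose out of reach is approached as far as the arm can. A call is refused whole if a number of a shift passes 5 or a number of a turn 0.15, either way. A call with a gripper value outside its range is refused whole. The fingers move at their own pace and stop on an object; "grip_force" is the grip in N (left out, the last holds). Time passes only in rows, so rows that do not move let the fingers close. It gives the time, the measured TCP pose, the force, the opening and the grip force at its end, in the units of the state.
- r.state(): the state, without advancing time (a new reading comes with each control period).
- r.grab_frame(name): name is "side" or "top" or "wrist"; returns a dict with "image" (384x512x3 uint8, blue, green, red), "K" (3x3 intrinsics, pixels), "pose" (4x4, takes a point from camera to world coordinates); the wrist camera has in their place "T_tool_cam" (4x4, takes a point from camera to tool coordinates, whose origin is the TCP and whose axes are the flange's). Camera axes: x right, y down, z forward; pixel columns grow to the right and rows downward; lengths in mm; the calibration is good to about 2 mm. A picture is of the moment at which its call begins: read the wrist's pose just before it. There is no depth.
- r.job_done(): hands the job in; it is judged then, once.
The state is a dict: "clock": time; "qpos": joint angles; "dq": joint speeds; "tau": joint torques, N m; "eef_pos": TCP position; "ee_rot": TCP orientation; "force": force on the tool from outside, world axes, zero at the start; "torque": the same for the moment, N m; "width": finger opening in mm; "grip_force": force on a finger pad.
Only numpy, scipy, OpenCV 4.12 (cv2) and the standard library are available. Lean on these libraries where they do the work, as an engineer would, in place of code of your own. Each camera call takes 0.05 s, during which the arm holds its last target. There are 200 camera calls.

### The job

Make up this customer's order: slide the steel pan to the centre of the green ring and let go of it, then use the scoop to transfer every amber glass ball from the blue stock bin into the pan there, tipping them in from close above and never touching the glass with the gripper. When all the balls are in, stand the scoop back on its black rest and slide the full pan to the centre of the red ring. Slide the pan flat on the counter, never lifting or tipping it, and leave the other goods alone.

Things in the scene. Friction and masses are not known exactly. Their poses are not given: they have to be found in the camera images.
- bin: Blue stock bin, white floor, clear far wall, fixed. Origin on the counter under its centre; +x = scooping direction (away from the robot), z up. Inside 200 mm long (x -100 to +100), 175 mm wide (y -87 to +87). Floor slopes down toward +x: its height is 18 mm - 0.04*x, so balls roll to the far wall. Walls 6 mm thick: sides 58 mm high, near wall 55, far wall 66.
- bin_far (a point): Middle of the bin's far floor edge (bin x = +100 mm, 14 mm above the counter), where the far wall begins; that wall leans outward by 0.3 rad (top edge at x = +116).
- scoop: Aluminium scoop standing flat with an upright black handle, about 160 g. Origin: centre of the blade's underside; +x to the open front lip, z up. Blade 84 mm long (x -42 to +42), 66 mm wide, 1.6 mm thick; side walls 26 mm high from x = -42 to +18; back wall 34 mm high.
- scoop_grip (a point): Point to grip on the scoop's handle, at x = -43, y = 0, z = 105 mm of the scoop. The handle is an upright bar 24 mm (scoop x) by 16 mm (scoop y, the width to pinch, from above), from z = 32 to 132 mm.
- scoop_rest: Flat black mat 150 x 120 mm (1 mm, no obstacle) where the scoop stands at the start and must stand at the end; origin at its centre.
- pan: Open round steel pan, loose, about 0.5 kg: outer radius 70 mm at the foot and 78 mm at the rim, wall 3 mm, inside floor at 4 mm, rim height 45 mm. Origin: centre of the underside. Its handle sticks out along the pan's -x, roughly toward the robot.
- pan_handle (a point): Centre of the pan's black handle bar, at x = -112, y = 0, z = 36 mm of the pan: 16 mm wide (pan y, the width to pinch, from above), 14 mm thick (z 29 to 43), from x = -76 to -150 mm.
- fill_mark: Flat green ring, outer radius 88 mm, with a green centre dot, painted on the counter (no obstacle): the filling place. Origin: its centre.
- collect_mark: Flat red ring, outer radius 88 mm, with a red centre dot, painted on the counter (no obstacle): the collection place. Origin: its centre.
- ball1: Amber glass ball with a thin brass band, 26 mm across, 22 g; origin at its centre. Four to six of the six balls are present, all loose in the bin; absent ones read None.
- ball2: Amber glass ball with a thin brass band, 26 mm across, 22 g; origin at its centre. Four to six of the six balls are present, all loose in the bin; absent ones read None.
- ball3: Amber glass ball with a thin brass band, 26 mm across, 22 g; origin at its centre. Four to six of the six balls are present, all loose in the bin; absent ones read None.
- ball4: Amber glass ball with a thin brass band, 26 mm across, 22 g; origin at its centre. Four to six of the six balls are present, all loose in the bin; absent ones read None.
- ball5: Amber glass ball with a thin brass band, 26 mm across, 22 g; origin at its centre. Four to six of the six balls are present, all loose in the bin; absent ones read None.
- ball6: Amber glass ball with a thin brass band, 26 mm across, 22 g; origin at its centre. Four to six of the six balls are present, all loose in the bin; absent ones read None.
- jar: Green glass jar, 60 mm wide, 100 mm high, near the far edge; a bystander to leave alone; origin under its centre.
- bulb: White lamp bulb standing on its cap, 60 mm wide, 105 mm high; a bystander to leave alone; origin under its centre.
- mug: Blue mug, 76 mm wide, 90 mm high; a bystander to leave alone; origin under its centre.
- tape: Yellow tape measure, 62 x 34 x 58 mm, in front of the bin; a bystander to leave alone; origin under its centre.
- valve: Brass ball valve with red lever, 70 mm long; a bystander to leave alone; origin under its centre.
- carton: Cardboard box 90 x 120 x 60 mm; a bystander to leave alone; origin under its centre.
- driver: Screwdriver lying on the right; a bystander to leave alone; origin under its centre.
Not all that is in view belongs to the job. Leave any purple look-alike of the scoop alone.

How it is judged:
By the outcome, as a careful person would: the job done as asked, in the order asked, and still so for the second after the job is handed in, with the robot touching nothing.
Of ball1, ball2, ball3, ball4, ball5, ball6 only 4 to 6 are there at a start; the rules pass over those that are not, and their reading is None.
At some moment in a run one of pan may be knocked a few centimetres aside while the robot is not near it.
It also fails if it takes over 210 s, if anything falls off the work surface, if the arm or the gripper's body presses on something with over 40 N, if the wrist force passes 120 N, or if a joint passes its speed limit or range.

## Working session

There is one attempt and no reset: what is moved stays moved. The work goes in short steps, Python scripts to look and compute and a tool call to move; the robot and the scene stay as the last step left them, time stands still between calls to the robot, and variables do not carry over. Pictures are saved under pics/ and viewed, at most 14 in all, crops included, and the job is handed in when it is done.

Besides the shell and the picture viewer there is one more tool, called after "Call:" as name([rows], argument=value, ...), one row to a line, values as JSON. apply_moves: Moves the arm, as the interface text tells. Its arguments: {"type":"object","properties":{"increments":{"type":"array"},"grip_force":{"type":"number"}},"required":["increments"]}

```bash
ls; mkdir -p pics; python3 - <<'E'
from rig import r
import cv2,numpy as np
for n in ("top","side"):
    f=r.grab_frame(n); cv2.imwrite(f"pics/{n}0.png",cv2.resize(f["image"],(800,600),interpolation=cv2.INTER_CUBIC)); cv2.imwrite(f"/tmp/{n}0.png",f["image"])
    print(n,np.round(f["K"],1).tolist(),np.round(f["pose"],3).tolist())
s=r.state();print(s)
E
```

```text
pics
top [[464.8, 0.0, 248.4], [0.0, 464.8, 194.6], [0.0, 0.0, 1.0]] [[-0.028, -0.98, 0.197, 216.137], [-1.0, 0.029, 0.001, 21.623], [-0.007, -0.197, -0.98, 1690.122], [0.0, 0.0, 0.0, 1.0]]
side [[410.6, 0.0, 258.0], [0.0, 410.6, 187.8], [0.0, 0.0, 1.0]] [[-0.988, -0.095, 0.124, 376.681], [-0.155, 0.483, -0.862, 1178.363], [0.022, -0.87, -0.492, 744.902], [0.0, 0.0, 0.0, 1.0]]
{'clock': 0.1, 'qpos': array([-1.36408449e+00,  3.59404369e-01,  1.51129109e+00,  1.65403989e-05,
        1.27249696e+00, -1.15108330e-01]), 'dq': array([ 0.00112482, -0.00246644, -0.00034515,  0.00194629,  0.0013831 ,
        0.00033812]), 'tau': array([-5.65088867e-04, -5.16359997e+01, -2.71405470e+01,  6.74601342e-02,
        2.77109526e-02, -3.59334706e-05]), 'eef_pos': array([ 189.645678  , -568.60588486,  221.92328459]), 'ee_rot': array([[ 9.48662854e-01,  3.16288937e-01, -3.12866917e-04],
       [ 3.16289029e-01, -9.48661577e-01,  1.56895230e-03],
       [ 1.99437433e-04, -1.58736314e-03, -9.99998720e-01]]), 'force': array([ 0.03822938,  0.19642498, -0.30352881]), 'torque': array([-0.00421796, -0.05501474,  0.03153111]), 'grip_force': 0.0, 'width': 88.03177580201505}
```

View pics/top0.png

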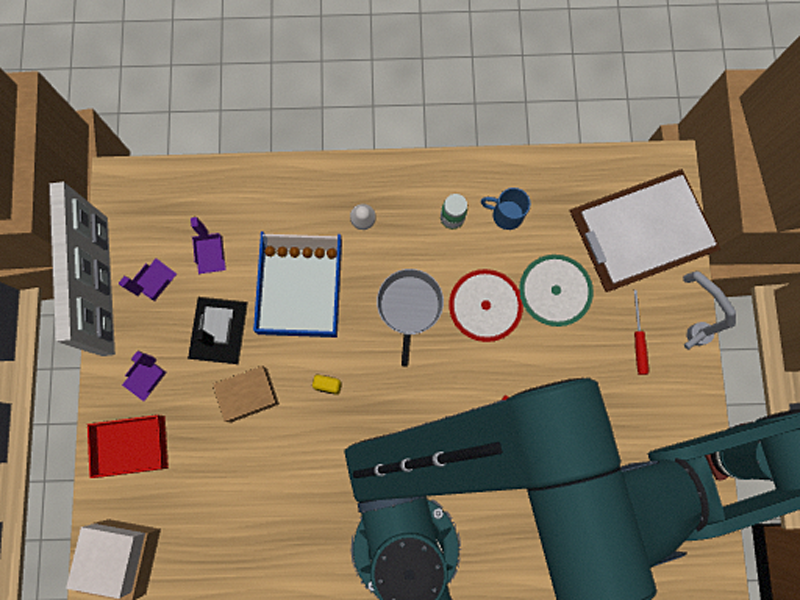

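View pics/side0.png

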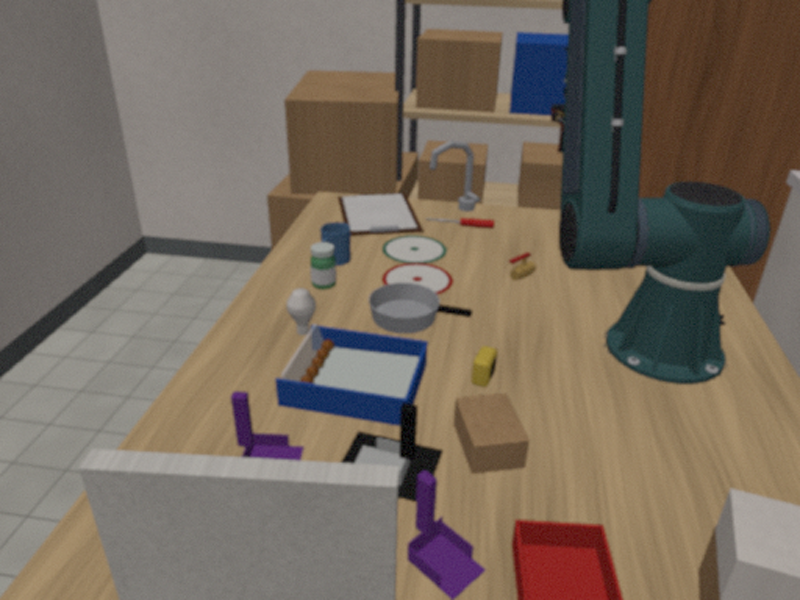

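The top view shows the pan at about (410,300), the red ring (486,305) and the green ring (556,290). The bin is at (298,285) with six balls along its far wall, and the scoop is on its black mat at (217,328), handle at lower left. The three purple look-alikes are decoys. Next I'll take enlarged crops.

```bash
cat > h.py <<'E'
import cv2,numpy as np
from rig import r
def pw(f,u,v,z):  # pixel -> world point at height z
    P=np.array(f["pose"]);d=P[:3,:3]@np.linalg.solve(f["K"],[u,v,1.]);o=P[:3,3]
    return o+d*(z-o[2])/d[2]
def proj(f,p):
    P=np.array(f["pose"]);c=P[:3,:3].T@(np.array(p,float)-P[:3,3]);q=f["K"]@c;return q[:2]/q[2]
def crop(img,x0,y0,w,h,s,name):
    cv2.imwrite(f"pics/{name}.png",cv2.resize(img[y0:y0+h,x0:x0+w],None,fx=s,fy=s,interpolation=cv2.INTER_CUBIC))
E
python3 - <<'E'
from h import *
f=r.grab_frame("top");im=f["image"]
crop(im,115,140,110,100,6,"c1"); crop(im,225,150,160,100,5,"c2")
hsv=cv2.cvtColor(im,cv2.COLOR_BGR2HSV)
def blobs(lo,hi,x0,y0,x1,y1,z,tag):
    m=cv2.inRange(hsv,lo,hi);k=np.zeros_like(m);k[y0:y1,x0:x1]=m[y0:y1,x0:x1]
    n,_,st,c=cv2.connectedComponentsWithStats(k)
    for i in range(1,n):
        if st[i,4]>8: print(tag,st[i].tolist(),np.round(c[i],1),np.round(pw(f,*c[i],z),1))
blobs((0,120,80),(8,255,255),285,165,338,225,0,"red")
blobs((60,60,40),(90,255,255),330,155,385,215,0,"green")
blobs((3,120,30),(18,255,255),165,150,222,170,28,"ball")
E
```

```text
red [287, 172, 48, 47, 406] [310.  195.6] [ 545.  -204.7    0. ]
red [308, 192, 6, 6, 27] [310.6 194.7] [ 548. -207.    0.]
green [333, 163, 46, 46, 358] [355.5 185.7] [ 577.4 -375.6    0. ]
green [353, 183, 6, 6, 28] [355.5 185.2] [ 579.2 -375.7    0. ]
ball [204, 150, 12, 1, 12] [209.5 150. ] [723.2 163.3  28. ]
ball [219, 150, 1, 16, 16] [219.  157.5] [693.2 128.4  28. ]
ball [169, 157, 7, 7, 34] [172.4 160.4] [687.2 301.2  28. ]
ball [177, 158, 7, 6, 32] [180.2 160.6] [685.7 272.5  28. ]
ball [185, 158, 7, 7, 33] [187.9 160.9] [683.6 243.6  28. ]
ball [194, 158, 6, 7, 33] [196.3 161.2] [681.7 212.8  28. ]
ball [201, 159, 6, 6, 30] [203.9 161.5] [679.6 184.4  28. ]
ball [209, 159, 6, 7, 33] [211.8 161.8] [677.6 155.1  28. ]
```

View pics/c1.png

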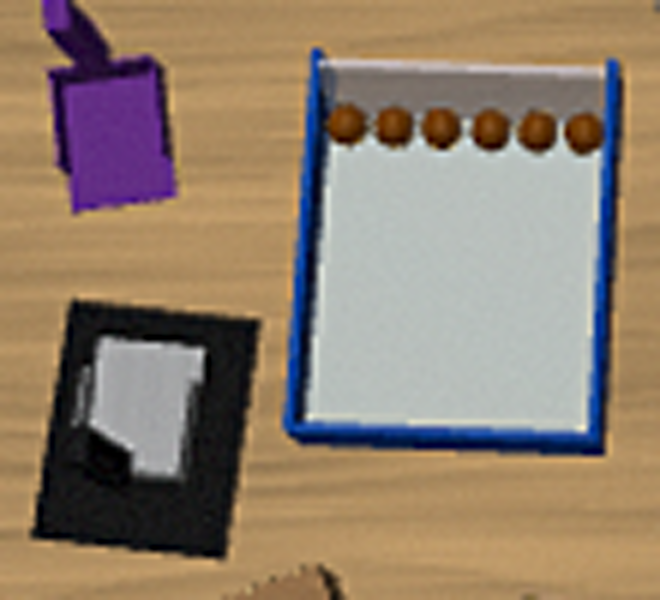

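View pics/c2.png

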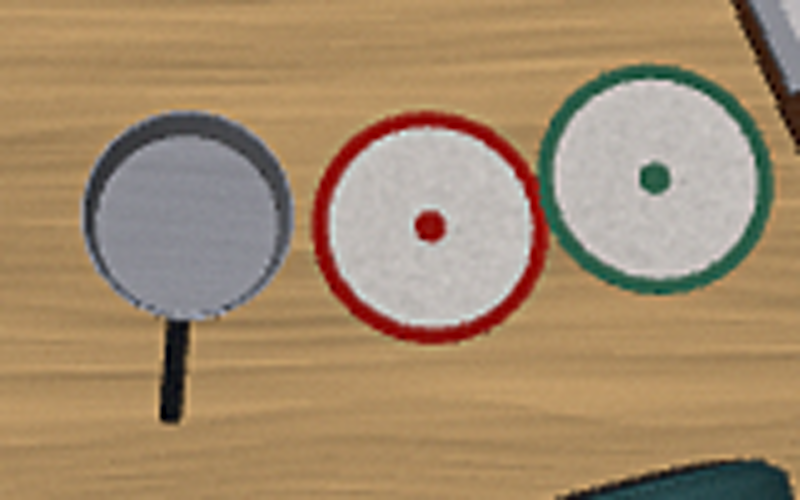

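The balls sit in a row along the far wall. In c1 the mat corners are (72,300), (259,319), (226,558), (32,537), and the scoop lip runs from (98,338) to (207,347). In c2 the pan rim's bounds are (82..293, 111..320), with the handle from (178,322) to (170,420).

```bash
python3 - <<'E'
from h import *
f=r.grab_frame("top")
a=lambda X,Y,z:np.round(pw(f,(X+.5)/6-.5+115,(Y+.5)/6-.5+140,z)[:2],1)
b=lambda X,Y,z:np.round(pw(f,(X+.5)/5-.5+225,(Y+.5)/5-.5+150,z)[:2],1)
M=[a(*p,1) for p in((72,300),(259,319),(226,558),(32,537))]
print("mat",M,np.mean(M,0),[np.linalg.norm(M[i]-M[i-1]).round() for i in range(4)])
print("lip",a(98,338,2),a(207,347,2),"rightback",a(178,478,15),"handletop",a(92,432,132),a(86,445,132),"hbase",a(130,455,34))
print("bin rim nr outer",a(605,452,55),"nl",a(287,432,55),"fl",a(317,50,66),"fr",a(615,60,66))
print("bin floor nl,nr",a(305,425,22),a(588,432,22))
print("pan rim c",b(187.5,215.5,45),b(82,215,45),b(293,215,45),b(187,111,45),b(187,320,45),"handle",b(178,322,43),b(170,422,43))
print("pan floor",b(187,226,4))
h=[proj(f,(p[0],p[1],1)) for p in M]
E
```

```text
mat [array([587.5, 476. ]), array([572.1, 359.8]), array([424.1, 378.3]), array([440.4, 496.9])] [506.025 427.75 ] [np.float64(149.0), np.float64(117.0), np.float64(149.0), np.float64(120.0)]
lip [562.8 459.1] [555.2 391.5] rightback [472.  405.2] handletop [481.9 427.6] [474.5 430.8] hbase [483.9 429.9]
bin rim nr outer [474.1 142.7] nl [491.6 331.6] fl [724.1 313.2] fr [712.4 132.4]
bin floor nl,nr [501.1 326.9] [491.8 155.3]
pan rim c [551.9 -26.4] [554.5  49.8] [ 550.  -102.5] [629.6 -28.6] [475.5 -23.4] handle [474.6 -17. ] [402.9  -8.9]
pan floor [552.3 -26.9]
```

Call:
apply_moves([
  {"rz": 0.147, "gripper": 8.78},
  {"rz": 0.147},
  {"rz": 0.146},
  {},
  {"tx": 1.5, "ty": -4.7},
  {"tx": 1.5, "ty": -4.7},
  {"tx": 1.5, "ty": -4.7},
  {"tx": 1.5, "ty": -4.7},
])

```text
invalid input at $.increments[0]: expected keys tx, ty, tz, rx, ry, rz, gripper
```

Call:
apply_moves([
  {"tx": 1.5, "ty": -4.7},
  {"tx": 1.5, "ty": -4.7},
  {"tx": 1.5, "ty": -4.7},
  {"tx": 1.5, "ty": -4.7},
  {"tx": 1.5, "ty": -4.7},
  {"tx": 1.5, "ty": -4.7},
  {},
  {},
])

```text
invalid input at $.increments[0]: expected keys tx, ty, tz, rx, ry, rz, gripper
```

```bash
cat >> h.py <<'E'
def to(x,y,z,yaw=None):
    s=r.state();R=s["ee_rot"];p=s["eef_pos"]
    print("clk",s["clock"],"p",np.round(p,1),"yaw",round(np.arctan2(R[1,0],R[0,0]),4),"q",np.round(s["qpos"],2),"F",np.round(s["force"],1))
    print("tool delta cm",np.round(R.T@(np.array([x,y,z])-p)/10,2))
def wpose():
    s=r.state();T=np.eye(4);T[:3,:3]=s["ee_rot"];T[:3,3]=s["eef_pos"];return T
def wrist():
    T=wpose();f=r.grab_frame("wrist");f["pose"]=T@np.array(f["T_tool_cam"]);return f
E
python3 - <<'E'
from h import *
to(441,-13.5,17)
f=wrist();cv2.imwrite("pics/w1.png",f["image"])
print([np.round(proj(f,p),1) for p in ((440.8,-13.5,36),(403,-9,43),(552,-26.7,4))])
f=r.grab_frame("top");crop(f["image"],130,150,255,165,3,"t1");np.save("/tmp/top.npy",f["image"])
E
```

```text
clk 0.2 p [ 189.6 -568.8  222.1] yaw 0.3217 q [-1.36  0.36  1.51 -0.    1.27 -0.12] F [ 0.5 -0.  -0.1]
tool delta cm [ 41.4  -44.71  20.57]
[array([-237.7, -273.1]), array([-250. , -229.6]), array([-179.4, -383.7])]
```

View pics/w1.png

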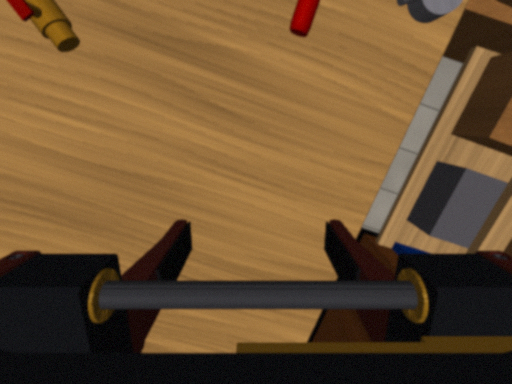

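View pics/t1.png

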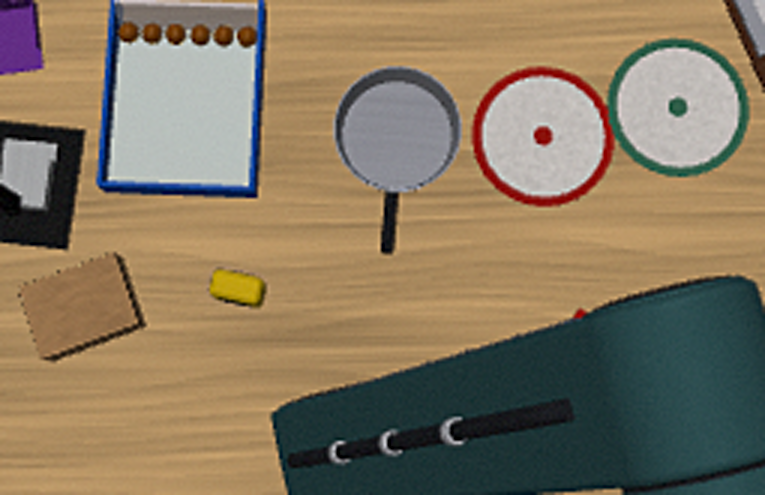

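The moves were refused because every row needs all the keys, so the arm hasn't moved yet. The pictures show the valve at upper left of the wrist view and the same scene from above.

Call:
apply_moves([
  {"tx": 0, "ty": 0, "tz": 0, "rx": 0, "ry": 0, "rz": 0.147, "gripper": 8.78},
  {"tx": 0, "ty": 0, "tz": 0, "rx": 0, "ry": 0, "rz": 0.147, "gripper": 8.78},
  {"tx": 0, "ty": 0, "tz": 0, "rx": 0, "ry": 0, "rz": 0.146, "gripper": 8.78},
  {"tx": 0, "ty": 0, "tz": 0, "rx": 0, "ry": 0, "rz": 0, "gripper": 8.78},
  {"tx": 1.5, "ty": -4.7, "tz": 0, "rx": 0, "ry": 0, "rz": 0, "gripper": 8.78},
  {"tx": 1.5, "ty": -4.7, "tz": 0, "rx": 0, "ry": 0, "rz": 0, "gripper": 8.78},
  {"tx": 1.5, "ty": -4.7, "tz": 0, "rx": 0, "ry": 0, "rz": 0, "gripper": 8.78},
  {"tx": 1.5, "ty": -4.7, "tz": 0, "rx": 0, "ry": 0, "rz": 0, "gripper": 8.78},
])

```text
clock: 1.1
eef_pos: [271.9, -387.9, 222.6]
ee_rot: [[0.993, -0.114, 0.0], [-0.114, -0.993, 0.0], [0.0, -0.0, -1.0]]
force: [1.5, -0.6, 0.5]
width: 87.9
grip_force: 0.0
```

Call:
apply_moves([
  {"tx": 1.5, "ty": -4.7, "tz": 0, "rx": 0, "ry": 0, "rz": 0, "gripper": 8.78},
  {"tx": 1.5, "ty": -4.7, "tz": 0, "rx": 0, "ry": 0, "rz": 0, "gripper": 8.78},
  {"tx": 1.5, "ty": -4.7, "tz": 0, "rx": 0, "ry": 0, "rz": 0, "gripper": 8.78},
  {"tx": 1.5, "ty": -4.7, "tz": 0, "rx": 0, "ry": 0, "rz": 0, "gripper": 8.78},
  {"tx": 1.5, "ty": -4.7, "tz": 0, "rx": 0, "ry": 0, "rz": 0, "gripper": 8.78},
  {"tx": 1.5, "ty": -4.7, "tz": 0, "rx": 0, "ry": 0, "rz": 0, "gripper": 8.78},
  {"tx": 0, "ty": 0, "tz": 0, "rx": 0, "ry": 0, "rz": 0, "gripper": 8.78},
  {"tx": 0, "ty": 0, "tz": 0, "rx": 0, "ry": 0, "rz": 0, "gripper": 8.78},
])

```text
clock: 1.9
eef_pos: [394.4, -119.2, 222.8]
ee_rot: [[0.994, -0.111, 0.0], [-0.111, -0.994, -0.0], [0.0, 0.0, -1.0]]
force: [-0.1, -0.8, -1.4]
width: 87.8
grip_force: 0.0
```

```bash
python3 - <<'E'
from h import *
to(441,-13.5,17)
f=wrist();cv2.imwrite("pics/w2.png",f["image"])
print([np.round(proj(f,p),1) for p in ((440.8,-13.5,43),(403,-9,43),(475,-17.6,43),(552,-26.7,4))])
f=r.grab_frame("top");hsv=cv2.cvtColor(f["image"],cv2.COLOR_BGR2HSV)
m=cv2.inRange(hsv,(0,120,80),(8,255,255));n,_,st,c=cv2.connectedComponentsWithStats(m)
for i in range(1,n):
    if st[i,4]>8: print(st[i].tolist(),np.round(pw(f,*c[i],30),1))
m=cv2.inRange(hsv,(20,120,80),(35,255,255));n,_,st,c=cv2.connectedComponentsWithStats(m)
for i in range(1,n):
    if st[i,4]>30: print("tape",st[i].tolist(),np.round(pw(f,*c[i],58),1))
E
```

```text
clk 1.9 p [ 394.4 -119.2  222.8] yaw -0.1111 q [-0.46  0.08  1.89 -0.    1.17  1.22] F [-0.1 -0.8 -1.4]
tool delta cm [  3.46 -11.03  20.57]
[array([170.8, 150.5]), array([173.1, 179.9]), array([168.5, 122.4]), array([173.1,  59.7])]
[290, 172, 45, 29, 170] [ 593.6 -224.5   30. ]
[406, 212, 9, 28, 180] [ 418.1 -553.6   30. ]
[285, 218, 6, 14, 28] [ 427.  -111.3   30. ]
[322, 253, 18, 15, 75] [ 307.2 -257.7   30. ]
[56, 265, 47, 41, 1403] [241.6 619.4  30. ]
[56, 278, 2, 13, 19] [247.  707.6  30. ]
tape [200, 239, 19, 14, 169] [366.8 167.5  58. ]
tape [323, 259, 20, 14, 75] [ 282.6 -262.3   58. ]
```

View pics/w2.png

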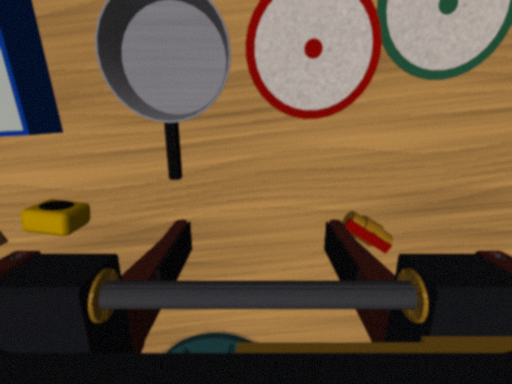

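The wrist view shows the handle at (172,150), as predicted. The valve and tape are clear of the path, so I'll go down and grip.

Call:
apply_moves([
  {"tx": 1.2, "ty": -3.7, "tz": 0, "rx": 0, "ry": 0, "rz": 0, "gripper": 8.78},
  {"tx": 1.2, "ty": -3.7, "tz": 0, "rx": 0, "ry": 0, "rz": 0, "gripper": 8.78},
  {"tx": 1.1, "ty": -3.6, "tz": 0, "rx": 0, "ry": 0, "rz": 0, "gripper": 8.78},
  {"tx": 0, "ty": 0, "tz": 4, "rx": 0, "ry": 0, "rz": 0, "gripper": 8.78},
  {"tx": 0, "ty": 0, "tz": 4.5, "rx": 0, "ry": 0, "rz": 0, "gripper": 8.78},
  {"tx": 0, "ty": 0, "tz": 4.5, "rx": 0, "ry": 0, "rz": 0, "gripper": 8.78},
  {"tx": 0, "ty": 0, "tz": 4, "rx": 0, "ry": 0, "rz": 0, "gripper": 8.78},
  {"tx": 0, "ty": 0, "tz": 3.4, "rx": 0, "ry": 0, "rz": 0, "gripper": 8.78},
])

```text
clock: 2.8
eef_pos: [441.4, -17.1, 16.9]
ee_rot: [[0.993, -0.12, -0.001], [-0.12, -0.993, 0.0], [-0.001, 0.0, -1.0]]
force: [0.1, 0.5, -0.6]
width: 88.0
grip_force: 0.0
```

Call:
apply_moves([
  {"tx": 0, "ty": 0, "tz": 0, "rx": 0, "ry": 0, "rz": 0, "gripper": 5},
  {"tx": 0, "ty": 0, "tz": 0, "rx": 0, "ry": 0, "rz": 0, "gripper": 3},
  {"tx": 0, "ty": 0, "tz": 0, "rx": 0, "ry": 0, "rz": 0, "gripper": 1},
  {"tx": 0, "ty": 0, "tz": 0, "rx": 0, "ry": 0, "rz": 0, "gripper": 1},
  {"tx": 0, "ty": 0, "tz": 0, "rx": 0, "ry": 0, "rz": 0, "gripper": 1},
  {"tx": 0, "ty": 0, "tz": 0, "rx": 0, "ry": 0, "rz": 0, "gripper": 1},
  {"tx": 0, "ty": 0, "tz": 0, "rx": 0, "ry": 0, "rz": 0, "gripper": 1},
  {"tx": 0, "ty": 0, "tz": 0, "rx": 0, "ry": 0, "rz": 0, "gripper": 1},
], grip_force=20)

```text
clock: 3.6
eef_pos: [441.9, -14.9, 18.9]
ee_rot: [[0.993, -0.118, 0.0], [-0.118, -0.993, 0.0], [0.0, -0.0, -1.0]]
force: [-1.0, 0.7, -0.5]
width: 27.1
grip_force: 0.0
```

Call:
apply_moves([
  {"tx": 0, "ty": 0, "tz": 0, "rx": 0, "ry": 0, "rz": 0, "gripper": 1},
  {"tx": 0, "ty": 0, "tz": 0, "rx": 0, "ry": 0, "rz": 0, "gripper": 1},
  {"tx": 0, "ty": 0, "tz": 0, "rx": 0, "ry": 0, "rz": 0, "gripper": 1},
  {"tx": 0, "ty": 0, "tz": 0, "rx": 0, "ry": 0, "rz": 0, "gripper": 1},
])

```text
clock: 4.0
eef_pos: [441.8, -14.9, 18.7]
ee_rot: [[0.993, -0.118, -0.0], [-0.118, -0.993, 0.0], [-0.0, -0.0, -1.0]]
force: [-0.4, 1.7, 1.7]
width: 16.2
grip_force: 20.0
```

```bash
cat >> h.py <<'E'
def pan(tag="",z0=45):
    """pan rim centre from the top camera: grey blob hull -> min circle"""
    f=r.grab_frame("top");hsv=cv2.cvtColor(f["image"],cv2.COLOR_BGR2HSV)
    cv2.imwrite("/tmp/t.png",f["image"]);return f
E
python3 - <<'E'
from h import *
s=r.state();R=s["ee_rot"];print(s["eef_pos"],s["width"],s["grip_force"],s["force"],s["torque"])
to(441+26,-13.5-349,17)
E
```

```text
[441.78842435 -14.89293376  18.67118688] 16.24376548326823 20.00024288892746 [-0.36695156  1.67380509  1.6722812 ] [0.28071293 0.04011026 0.14291494]
clk 4.0 p [441.8 -14.9  18.7] yaw -0.118 q [-0.19  0.46  2.05  0.    0.64  1.5 ] F [-0.4  1.7  1.7]
tool delta cm [ 6.6  34.22  0.16]
```

Call:
apply_moves([
  {"tx": 0.2, "ty": 0.9, "tz": 0, "rx": 0, "ry": 0, "rz": 0, "gripper": 1},
  {"tx": 0.35, "ty": 1.7, "tz": 0, "rx": 0, "ry": 0, "rz": 0, "gripper": 1},
  {"tx": 0.35, "ty": 1.7, "tz": 0, "rx": 0, "ry": 0, "rz": 0, "gripper": 1},
  {"tx": 0.35, "ty": 1.7, "tz": 0, "rx": 0, "ry": 0, "rz": 0, "gripper": 1},
  {"tx": 0.35, "ty": 1.7, "tz": 0, "rx": 0, "ry": 0, "rz": 0, "gripper": 1},
  {"tx": 0.35, "ty": 1.7, "tz": 0, "rx": 0, "ry": 0, "rz": 0, "gripper": 1},
  {"tx": 0.35, "ty": 1.7, "tz": 0, "rx": 0, "ry": 0, "rz": 0, "gripper": 1},
  {"tx": 0.35, "ty": 1.7, "tz": 0, "rx": 0, "ry": 0, "rz": 0, "gripper": 1},
], grip_force=40)

```text
clock: 4.8
eef_pos: [452.3, -145.0, 18.7]
ee_rot: [[0.993, -0.118, -0.001], [-0.118, -0.993, 0.002], [-0.002, -0.001, -1.0]]
force: [0.6, 5.4, 5.2]
width: 15.7
grip_force: 40.1
```

Call:
apply_moves([
  {"tx": 0.35, "ty": 1.7, "tz": 0, "rx": 0, "ry": 0, "rz": 0, "gripper": 1},
  {"tx": 0.35, "ty": 1.7, "tz": 0, "rx": 0, "ry": 0, "rz": 0, "gripper": 1},
  {"tx": 0.35, "ty": 1.7, "tz": 0, "rx": 0, "ry": 0, "rz": 0, "gripper": 1},
  {"tx": 0.35, "ty": 1.7, "tz": 0, "rx": 0, "ry": 0, "rz": 0, "gripper": 1},
  {"tx": 0.35, "ty": 1.7, "tz": 0, "rx": 0, "ry": 0, "rz": 0, "gripper": 1},
  {"tx": 0.35, "ty": 1.7, "tz": 0, "rx": 0, "ry": 0, "rz": 0, "gripper": 1},
  {"tx": 0.35, "ty": 1.7, "tz": 0, "rx": 0, "ry": 0, "rz": 0, "gripper": 1},
  {"tx": 0.35, "ty": 1.7, "tz": 0, "rx": 0, "ry": 0, "rz": 0, "gripper": 1},
])

```text
clock: 5.6
eef_pos: [463.8, -282.6, 18.6]
ee_rot: [[0.993, -0.118, -0.002], [-0.118, -0.993, 0.003], [-0.002, -0.003, -1.0]]
force: [0.2, 6.1, 7.1]
width: 15.4
grip_force: 40.1
```

Call:
apply_moves([
  {"tx": 0.35, "ty": 1.7, "tz": 0, "rx": 0, "ry": 0, "rz": 0, "gripper": 1},
  {"tx": 0.35, "ty": 1.7, "tz": 0, "rx": 0, "ry": 0, "rz": 0, "gripper": 1},
  {"tx": 0.35, "ty": 1.7, "tz": 0, "rx": 0, "ry": 0, "rz": 0, "gripper": 1},
  {"tx": 0.2, "ty": 1.5, "tz": 0, "rx": 0, "ry": 0, "rz": 0, "gripper": 1},
  {"tx": 0.1, "ty": 0.8, "tz": 0, "rx": 0, "ry": 0, "rz": 0, "gripper": 1},
  {"tx": 0, "ty": 0, "tz": 0, "rx": 0, "ry": 0, "rz": 0, "gripper": 1},
  {"tx": 0, "ty": 0, "tz": 0, "rx": 0, "ry": 0, "rz": 0, "gripper": 1},
  {"tx": 0, "ty": 0, "tz": 0, "rx": 0, "ry": 0, "rz": 0, "gripper": 1},
])

```text
clock: 6.4
eef_pos: [469.5, -359.3, 18.7]
ee_rot: [[0.993, -0.118, 0.0], [-0.118, -0.993, -0.001], [0.0, 0.001, -1.0]]
force: [-1.4, -1.8, 2.1]
width: 15.8
grip_force: 40.0
```

```bash
python3 - <<'E'
from h import *
to(441+26,-13.5-349,17)
f=pan();crop(f["image"],300,140,110,80,7,"p1")
for nm in ("top","side"):
    f=r.grab_frame(nm)
    for p in ((578,-376,0),(578,-376,4)): print(nm,np.round(proj(f,p),1))
crop(f["image"],200,130,130,90,6,"p1s")
E
```

```text
clk 6.4 p [ 469.5 -359.3   18.7] yaw -0.1183 q [-0.77  0.59  1.71 -0.    0.84  0.92] F [-1.4 -1.8  2.1]
tool delta cm [-0.21  0.35  0.17]
top [355.6 185.5]
top [355.8 185.3]
side [264.  158.8]
side [264. 158.]
```

View pics/p1.png

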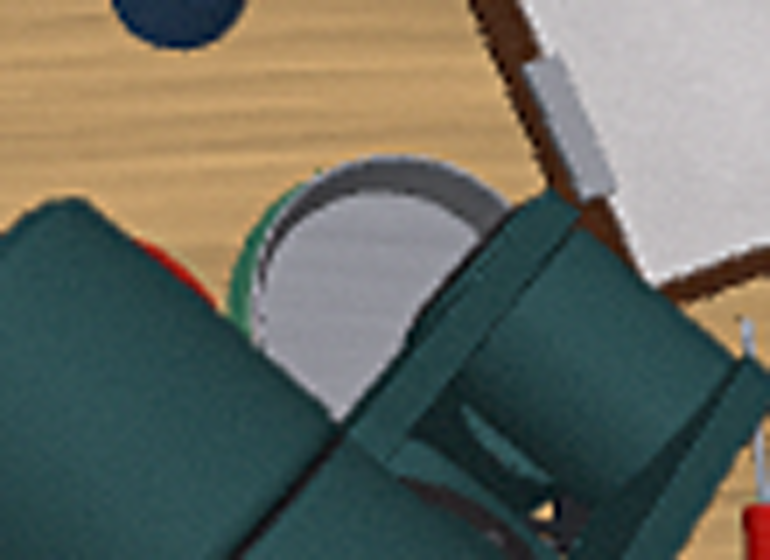

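The rim's top is at (390,155) and its left edge at about x=246 in the crop, with a little green showing on the left.

```bash
python3 - <<'E'
from h import *
f=r.grab_frame("top")
C=lambda p:np.round((proj(f,p)-[300,140]+.5)*7-.5,0)
t=np.linspace(0,2*np.pi,16,endpoint=False)
for c in ((578,-376),(578,-381)):
    P=np.array([C((c[0]+78*np.cos(a),c[1]+78*np.sin(a),45)) for a in np.linspace(0,6.28,200)])
    print(c,"rim top/left/right",P[:,1].min(),P[:,0].min(),P[:,0].max())
    G=np.array([C((578+88*np.cos(a),-376+88*np.sin(a),0)) for a in np.linspace(0,6.28,200)]);print("ring left/top",G[:,0].min(),G[:,1].min())
E
```

```text
(578, -376) rim top/left/right 157.0 260.0 562.0
ring left/top 226.0 161.0
(578, -381) rim top/left/right 157.0 270.0 572.0
ring left/top 226.0 161.0
```

Call:
apply_moves([
  {"tx": -0.05, "ty": 0.25, "tz": 0, "rx": 0, "ry": 0, "rz": 0, "gripper": 1},
  {"tx": -0.05, "ty": 0.25, "tz": 0, "rx": 0, "ry": 0, "rz": 0, "gripper": 1},
  {"tx": 0, "ty": 0, "tz": 0, "rx": 0, "ry": 0, "rz": 0, "gripper": 1},
  {"tx": 0, "ty": 0, "tz": 0, "rx": 0, "ry": 0, "rz": 0, "gripper": 1},
  {"tx": 0, "ty": 0, "tz": 0, "rx": 0, "ry": 0, "rz": 0, "gripper": 8.78},
  {"tx": 0, "ty": 0, "tz": 0, "rx": 0, "ry": 0, "rz": 0, "gripper": 8.78},
  {"tx": 0, "ty": 0, "tz": 0, "rx": 0, "ry": 0, "rz": 0, "gripper": 8.78},
  {"tx": 0, "ty": 0, "tz": 0, "rx": 0, "ry": 0, "rz": 0, "gripper": 8.78},
])

```text
clock: 7.4
eef_pos: [467.7, -363.6, 18.4]
ee_rot: [[0.993, -0.118, -0.0], [-0.118, -0.993, 0.0], [-0.0, -0.0, -1.0]]
force: [-0.3, -0.8, -0.1]
width: 44.2
grip_force: 0.0
```

Call:
apply_moves([
  {"tx": 0, "ty": 0, "tz": 0, "rx": 0, "ry": 0, "rz": 0, "gripper": 8.78},
  {"tx": 0, "ty": 0, "tz": 0, "rx": 0, "ry": 0, "rz": 0, "gripper": 8.78},
  {"tx": 0, "ty": 0, "tz": -3, "rx": 0, "ry": 0, "rz": 0, "gripper": 8.78},
  {"tx": 0, "ty": 0, "tz": -4.5, "rx": 0, "ry": 0, "rz": 0, "gripper": 8.78},
  {"tx": 0, "ty": 0, "tz": -4.5, "rx": 0, "ry": 0, "rz": 0, "gripper": 8.78},
  {"tx": 0, "ty": 0, "tz": -4.5, "rx": 0, "ry": 0, "rz": 0, "gripper": 8.78},
  {"tx": 0, "ty": 0, "tz": -4, "rx": 0, "ry": 0, "rz": 0, "gripper": 8.78},
  {"tx": 0, "ty": 0, "tz": 0, "rx": 0, "ry": 0, "rz": 0, "gripper": 8.78},
])

```text
clock: 8.2
eef_pos: [470.8, -366.4, 230.1]
ee_rot: [[0.993, -0.118, 0.008], [-0.118, -0.993, -0.008], [0.009, 0.007, -1.0]]
force: [0.9, 0.1, -0.0]
width: 87.7
grip_force: 0.0
```

Call:
apply_moves([
  {"tx": -0.5, "ty": -4.9, "tz": 0, "rx": 0, "ry": 0, "rz": 0, "gripper": 8.78},
  {"tx": -0.5, "ty": -4.9, "tz": 0, "rx": 0, "ry": 0, "rz": 0, "gripper": 8.78},
  {"tx": -0.5, "ty": -4.9, "tz": 0, "rx": 0, "ry": 0, "rz": 0, "gripper": 8.78},
  {"tx": -0.5, "ty": -4.9, "tz": 0, "rx": 0, "ry": 0, "rz": 0, "gripper": 8.78},
  {"tx": -0.5, "ty": -4.9, "tz": 0, "rx": 0, "ry": 0, "rz": 0, "gripper": 8.78},
  {"tx": -0.5, "ty": -4.9, "tz": 0, "rx": 0, "ry": 0, "rz": 0, "gripper": 8.78},
  {"tx": -0.5, "ty": -4.9, "tz": 0, "rx": 0, "ry": 0, "rz": 0, "gripper": 8.78},
  {"tx": -0.5, "ty": -4.9, "tz": 0, "rx": 0, "ry": 0, "rz": 0, "gripper": 8.78},
])

```text
clock: 9.0
eef_pos: [473.6, 32.3, 223.0]
ee_rot: [[0.993, -0.118, -0.001], [-0.118, -0.993, 0.0], [-0.001, -0.0, -1.0]]
force: [1.3, 0.4, 1.4]
width: 87.7
grip_force: 0.0
```

```bash
python3 - <<'E'
from h import *
to(474,435,230)
f=pan();crop(f["image"],310,140,85,85,7,"p2")
C=lambda p:np.round((proj(f,p)-[310,140]+.5)*7-.5,0)
P=np.array([C((578+78*np.cos(a),-376+78*np.sin(a),45)) for a in np.linspace(0,6.28,200)])
print("rim expect",P.min(0),P.max(0),C((578,-376,0)))
E
```

```text
clk 9.0 p [473.6  32.3 223. ] yaw -0.1185 q [-0.08  0.18  1.77  0.    1.2   1.61] F [1.3 0.4 1.4]
tool delta cm [ -4.72 -39.99  -0.69]
rim expect [190. 157.] [492. 451.] [322. 322.]
```

View pics/p2.png

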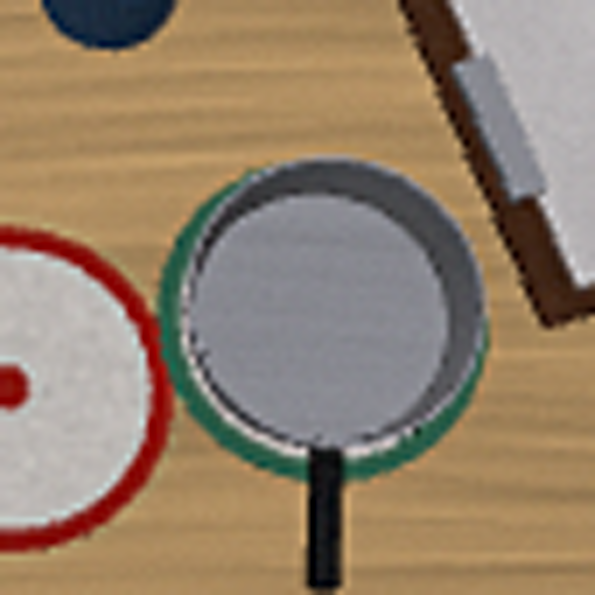

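The pan's rim is centred at (334,303) against an expected (341,304), about 3 mm off. That's well centred in the green ring. Next is the scoop.

Call:
apply_moves([
  {"tx": -0.6, "ty": -4.9, "tz": 0, "rx": 0, "ry": 0, "rz": 0, "gripper": 8.78},
  {"tx": -0.6, "ty": -4.9, "tz": 0, "rx": 0, "ry": 0, "rz": 0, "gripper": 8.78},
  {"tx": -0.6, "ty": -4.9, "tz": 0, "rx": 0, "ry": 0, "rz": 0, "gripper": 8.78},
  {"tx": -0.6, "ty": -4.9, "tz": 0, "rx": 0, "ry": 0, "rz": 0, "gripper": 8.78},
  {"tx": -0.6, "ty": -4.9, "tz": 0, "rx": 0, "ry": 0, "rz": 0, "gripper": 8.78},
  {"tx": -0.6, "ty": -4.9, "tz": 0, "rx": 0, "ry": 0, "rz": 0, "gripper": 8.78},
  {"tx": -0.6, "ty": -4.9, "tz": 0, "rx": 0, "ry": 0, "rz": 0, "gripper": 8.78},
  {"tx": -0.5, "ty": -4.9, "tz": 0, "rx": 0, "ry": 0, "rz": 0, "gripper": 8.78},
])

```text
clock: 9.85
eef_pos: [473.3, 426.8, 222.7]
ee_rot: [[0.993, -0.118, -0.001], [-0.118, -0.993, -0.001], [-0.001, 0.001, -1.0]]
force: [1.0, 1.0, 0.1]
width: 88.2
grip_force: 0.0
```

Call:
apply_moves([
  {"tx": -0.6, "ty": -0.5, "tz": 0, "rx": 0, "ry": 0, "rz": 0, "gripper": 8.78},
  {"tx": -3, "ty": 0, "tz": 0, "rx": 0, "ry": 0, "rz": 0, "gripper": 8.78},
  {"tx": 0, "ty": 0, "tz": 0, "rx": 0, "ry": 0, "rz": 0, "gripper": 8.78},
  {"tx": 0, "ty": 0, "tz": 0, "rx": 0, "ry": 0, "rz": 0, "gripper": 8.78},
])

```text
clock: 10.25
eef_pos: [438.3, 433.4, 223.2]
ee_rot: [[0.993, -0.117, -0.001], [-0.117, -0.993, -0.001], [-0.001, 0.001, -1.0]]
force: [0.1, -0.9, -0.2]
width: 87.8
grip_force: 0.0
```

```bash
python3 - <<'E'
from h import *
to(474,435,86)
f=wrist();cv2.imwrite("pics/w3.png",cv2.resize(f["image"],(768,576),interpolation=cv2.INTER_CUBIC))
yaw=-.125;c=np.array([517.3,430]);R=np.array([[np.cos(yaw),-np.sin(yaw)],[np.sin(yaw),np.cos(yaw)]])
for n,p in dict(lipL=(42,33,2),lipR=(42,-33,2),ht=(-43,0,132),backR=(-42,-33,34),hfr=(-31,-8,132),hfl=(-31,8,132)).items():
    print(n,np.round(proj(f,np.r_[c+R@np.array(p[:2]),p[2]])*1.5,1))
E
```

```text
clk 10.25 p [438.3 433.4 223.2] yaw -0.1176 q [ 0.67  0.38  1.47 -0.    1.29  2.36] F [ 0.1 -0.9 -0.2]
tool delta cm [ 3.53 -0.59 13.71]
lipL [343.  121.4]
lipR [417.7 122. ]
ht [377.  240.6]
backR [417.7 221.9]
hfr [389.9 221.5]
hfl [364.2 221.3]
```

View pics/w3.png

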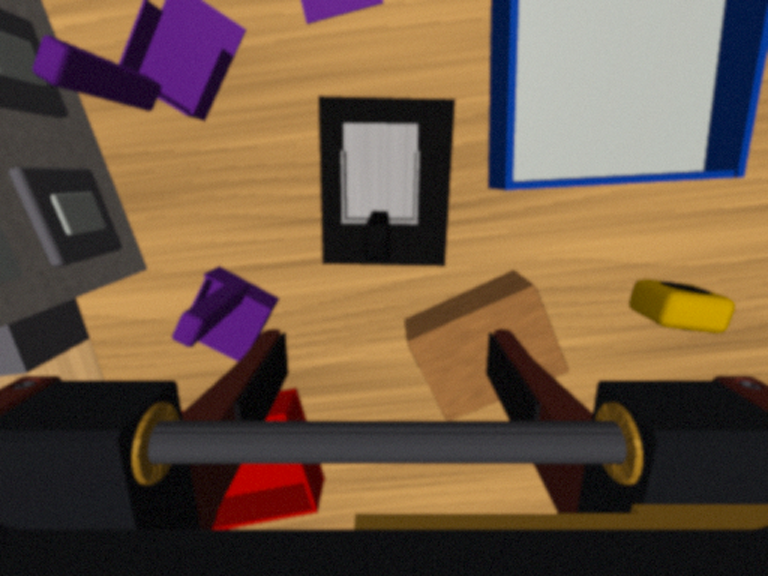

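The lip shows at (343..418, 122), as predicted, and the handle top is at (379,240), aligned with the tool. I'll grip the scoop.

Call:
apply_moves([
  {"tx": 1.8, "ty": -0.25, "tz": 0, "rx": 0, "ry": 0, "rz": 0, "gripper": 8.78},
  {"tx": 1.75, "ty": -0.25, "tz": 0, "rx": 0, "ry": 0, "rz": 0, "gripper": 8.78},
  {"tx": 0, "ty": 0, "tz": 0, "rx": 0, "ry": 0, "rz": 0, "gripper": 8.78},
  {"tx": 0, "ty": 0, "tz": 3.5, "rx": 0, "ry": 0, "rz": 0, "gripper": 8.78},
  {"tx": 0, "ty": 0, "tz": 3.5, "rx": 0, "ry": 0, "rz": 0, "gripper": 8.78},
  {"tx": 0, "ty": 0, "tz": 3.5, "rx": 0, "ry": 0, "rz": 0, "gripper": 8.78},
  {"tx": 0, "ty": 0, "tz": 3.2, "rx": 0, "ry": 0, "rz": 0, "gripper": 8.78},
  {"tx": 0, "ty": 0, "tz": 0, "rx": 0, "ry": 0, "rz": 0, "gripper": 8.78},
])

```text
clock: 11.1
eef_pos: [471.4, 432.2, 82.3]
ee_rot: [[0.993, -0.119, -0.008], [-0.119, -0.993, -0.005], [-0.007, 0.006, -1.0]]
force: [-0.3, -0.1, -0.4]
width: 87.9
grip_force: 0.0
```

Call:
apply_moves([
  {"tx": 0, "ty": 0, "tz": 0, "rx": 0, "ry": 0, "rz": 0, "gripper": 5},
  {"tx": 0, "ty": 0, "tz": 0, "rx": 0, "ry": 0, "rz": 0, "gripper": 3},
  {"tx": 0, "ty": 0, "tz": 0, "rx": 0, "ry": 0, "rz": 0, "gripper": 2},
  {"tx": 0, "ty": 0, "tz": 0, "rx": 0, "ry": 0, "rz": 0, "gripper": 1},
  {"tx": 0, "ty": 0, "tz": 0, "rx": 0, "ry": 0, "rz": 0, "gripper": 1},
  {"tx": 0, "ty": 0, "tz": 0, "rx": 0, "ry": 0, "rz": 0, "gripper": 1},
  {"tx": 0, "ty": 0, "tz": 0, "rx": 0, "ry": 0, "rz": 0, "gripper": 1},
  {"tx": 0, "ty": 0, "tz": 0, "rx": 0, "ry": 0, "rz": 0, "gripper": 1},
], grip_force=55)

```text
clock: 11.9
eef_pos: [474.7, 435.2, 86.7]
ee_rot: [[0.993, -0.118, -0.0], [-0.118, -0.993, 0.0], [-0.0, -0.0, -1.0]]
force: [-0.1, 0.1, 0.3]
width: 27.3
grip_force: 0.0
```

Call:
apply_moves([
  {"tx": 0, "ty": 0, "tz": 0, "rx": 0, "ry": 0, "rz": 0, "gripper": 1},
  {"tx": 0, "ty": 0, "tz": 0, "rx": 0, "ry": 0, "rz": 0, "gripper": 1},
  {"tx": 0, "ty": 0, "tz": 0, "rx": 0, "ry": 0, "rz": 0, "gripper": 1},
  {"tx": 0, "ty": 0, "tz": 0, "rx": 0, "ry": 0, "rz": 0, "gripper": 1},
])

```text
clock: 12.3
eef_pos: [474.6, 435.2, 86.5]
ee_rot: [[0.993, -0.118, -0.0], [-0.118, -0.993, -0.0], [-0.0, 0.0, -1.0]]
force: [0.9, -0.8, -1.0]
width: 15.5
grip_force: 55.0
```

```bash
python3 - <<'E'
from h import *
s=r.state();print(s["width"],s["grip_force"])
to(474,435,200)
E
```

```text
15.539814452195499 54.989381432533264
clk 12.3 p [474.6 435.2  86.5] yaw -0.1182 q [0.63 0.56 1.55 0.   1.04 2.32] F [ 0.9 -0.8 -1. ]
tool delta cm [ -0.06   0.03 -11.35]
```

The scoop is gripped, with the TCP 85.5 mm above the blade's underside. Lift it and move to the middle of the bin.

Call:
apply_moves([
  {"tx": 0, "ty": 0, "tz": -2, "rx": 0, "ry": 0, "rz": 0, "gripper": 1},
  {"tx": 0, "ty": 0, "tz": -3.5, "rx": 0, "ry": 0, "rz": 0, "gripper": 1},
  {"tx": 0, "ty": 0, "tz": -4, "rx": 0, "ry": 0, "rz": 0, "gripper": 1},
  {"tx": 0, "ty": 0, "tz": -3, "rx": 0, "ry": 0, "rz": 0, "gripper": 1},
  {"tx": 0, "ty": 0, "tz": 0, "rx": 0, "ry": 0, "rz": -0.055, "gripper": 1},
  {"tx": 0.6, "ty": 3.2, "tz": 0, "rx": 0, "ry": 0, "rz": 0, "gripper": 1},
  {"tx": 0.7, "ty": 3.3, "tz": 0, "rx": 0, "ry": 0, "rz": 0, "gripper": 1},
  {"tx": 0.7, "ty": 3.3, "tz": 0, "rx": 0, "ry": 0, "rz": 0, "gripper": 1},
])

```text
clock: 13.1
eef_pos: [488.0, 335.1, 211.4]
ee_rot: [[0.998, -0.062, -0.0], [-0.062, -0.998, -0.0], [-0.0, 0.0, -1.0]]
force: [0.2, 0.2, -2.2]
width: 16.0
grip_force: 55.0
```

Call:
apply_moves([
  {"tx": 0.7, "ty": 3.3, "tz": 0, "rx": 0, "ry": 0, "rz": 0, "gripper": 1},
  {"tx": 0.7, "ty": 3.3, "tz": 0, "rx": 0, "ry": 0, "rz": 0, "gripper": 1},
  {"tx": 0.6, "ty": 2.9, "tz": 0, "rx": 0, "ry": 0, "rz": 0, "gripper": 1},
  {"tx": 0, "ty": 0, "tz": 0, "rx": 0, "ry": -0.06, "rz": 0, "gripper": 1},
  {"tx": 0, "ty": 0, "tz": 0, "rx": 0, "ry": 0, "rz": 0, "gripper": 1},
  {"tx": 0, "ty": 0, "tz": 0, "rx": 0, "ry": 0, "rz": 0, "gripper": 1},
  {"tx": 0, "ty": 0, "tz": 0, "rx": 0, "ry": 0, "rz": 0, "gripper": 1},
])

```text
clock: 13.8
eef_pos: [502.0, 240.6, 211.5]
ee_rot: [[0.996, -0.062, -0.06], [-0.062, -0.998, 0.004], [-0.06, -0.0, -0.998]]
force: [-0.5, -0.6, -2.0]
width: 15.7
grip_force: 55.0
```

```bash
cat >> h.py <<'E'
BO=np.array([592.2,234.]);by=-.063
BX=np.array([np.cos(by),np.sin(by)]);BY=np.array([-np.sin(by),np.cos(by)])
def b2w(x,y,z): return (*(BO+x*BX+y*BY),z)
def balls():
    f=r.grab_frame("top");hsv=cv2.cvtColor(f["image"],cv2.COLOR_BGR2HSV)
    m=cv2.inRange(hsv,(3,120,30),(18,255,255));n,_,st,c=cv2.connectedComponentsWithStats(m)
    for i in range(1,n):
        if 10<st[i,4]<200 and 150<c[i][0]<400 and 140<c[i][1]<240:
            p=pw(f,*c[i],28)[:2]; print("ball",st[i,2:].tolist(),np.round(p,0),"bin",np.round([(p-BO)@BX,(p-BO)@BY],0))
    return f
E
python3 - <<'E'
from h import *
to(*b2w(-91,0,110));balls()
s=r.state();print(np.round(s["ee_rot"],3).tolist())
f=wrist();cv2.imwrite("pics/w4.png",cv2.resize(f["image"],(768,576)))
E
```

```text
clk 13.8 p [502.  240.6 211.5] yaw -0.0625 q [0.31 0.34 1.58 0.02 1.28 1.93] F [-0.5 -0.6 -2. ]
tool delta cm [ 0.55  0.09 10.13]
ball [37, 18, 59] [718. 176.] bin [129. -50.]
ball [6, 7, 25] [685. 241.] bin [92. 13.]
ball [6, 7, 33] [682. 213.] bin [ 91. -16.]
ball [6, 6, 29] [680. 185.] bin [ 91. -44.]
ball [6, 7, 33] [678. 155.] bin [ 90. -73.]
ball [27, 17, 35] [ 644. -420.] bin [  93. -649.]
ball [11, 5, 12] [ 657. -339.] bin [ 100. -568.]
ball [2, 15, 17] [608. 133.] bin [  22. -100.]
ball [42, 13, 54] [ 613. -210.] bin [  49. -442.]
ball [3, 12, 13] [ 567. -458.] bin [  19. -692.]
ball [2, 12, 12] [ 553. -119.] bin [ -17. -354.]
ball [7, 8, 21] [563. 343.] bin [-36. 107.]
ball [1, 17, 17] [533. 138.] bin [-53. -99.]
ball [10, 20, 23] [ 506. -277.] bin [ -54. -516.]
ball [3, 10, 17] [518. 343.] bin [-81. 104.]
ball [12, 6, 17] [477. 159.] bin [-111.  -82.]
ball [14, 5, 21] [477. 299.] bin [-119.   58.]
[[0.996, -0.062, -0.06], [-0.062, -0.998, 0.004], [-0.06, -0.0, -0.998]]
```

View pics/w4.png

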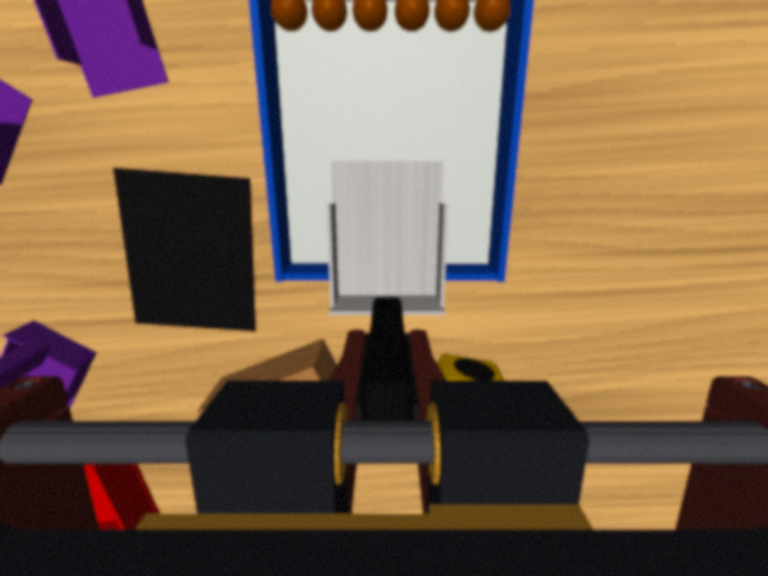

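The wrist view shows the scoop centred (x≈387) under the middle ball pair (370, 411), square to the bin. I'll descend, check the force, then advance.

Call:
apply_moves([
  {"tx": 0.3, "ty": 0.1, "tz": 3, "rx": 0, "ry": 0, "rz": 0, "gripper": 1},
  {"tx": 0.25, "ty": 0, "tz": 3, "rx": 0, "ry": 0, "rz": 0, "gripper": 1},
  {"tx": 0, "ty": 0, "tz": 2.4, "rx": 0, "ry": 0, "rz": 0, "gripper": 1},
  {"tx": 0, "ty": 0, "tz": 1.3, "rx": 0, "ry": 0, "rz": 0, "gripper": 1},
  {"tx": 0, "ty": 0, "tz": 0.4, "rx": 0, "ry": 0, "rz": 0, "gripper": 1},
  {"tx": 0, "ty": 0, "tz": 0, "rx": 0, "ry": 0, "rz": 0, "gripper": 1},
  {"tx": 0, "ty": 0, "tz": 0, "rx": 0, "ry": 0, "rz": 0, "gripper": 1},
  {"tx": 0, "ty": 0, "tz": 0, "rx": 0, "ry": 0, "rz": 0, "gripper": 1},
])

```text
clock: 14.7
eef_pos: [502.6, 239.5, 111.4]
ee_rot: [[0.996, -0.063, -0.058], [-0.063, -0.998, 0.004], [-0.058, -0.001, -0.998]]
force: [-0.1, 0.4, -0.1]
width: 15.6
grip_force: 55.0
```

Call:
apply_moves([
  {"tx": 1, "ty": 0, "tz": -0.02, "rx": 0, "ry": 0, "rz": 0, "gripper": 1},
  {"tx": 1.5, "ty": 0, "tz": -0.03, "rx": 0, "ry": 0, "rz": 0, "gripper": 1},
  {"tx": 1.5, "ty": 0, "tz": -0.03, "rx": 0, "ry": 0, "rz": 0, "gripper": 1},
  {"tx": 1.5, "ty": 0, "tz": -0.03, "rx": 0, "ry": 0, "rz": 0, "gripper": 1},
  {"tx": 1.5, "ty": 0, "tz": -0.03, "rx": 0, "ry": 0, "rz": 0, "gripper": 1},
  {"tx": 0.5, "ty": 0, "tz": 0, "rx": 0, "ry": 0, "rz": 0, "gripper": 1},
  {"tx": 0, "ty": 0, "tz": 0, "rx": 0, "ry": 0, "rz": 0, "gripper": 1},
  {"tx": 0, "ty": 0, "tz": 0, "rx": 0, "ry": 0, "rz": 0, "gripper": 1},
])

```text
clock: 15.5
eef_pos: [576.3, 234.3, 107.2]
ee_rot: [[0.996, -0.063, -0.061], [-0.063, -0.998, 0.004], [-0.061, 0.0, -0.998]]
force: [-0.6, -0.3, -1.0]
width: 15.9
grip_force: 55.0
```

```bash
python3 - <<'E'
from h import *
to(*b2w(17,0,105.5))
E
```

```text
clk 15.5 p [576.3 234.3 107.2] yaw -0.0634 q [0.26 0.53 1.53 0.02 1.13 1.89] F [-0.6 -0.3 -1. ]
tool delta cm [ 3.3  -0.07 -0.03]
```

Call:
apply_moves([
  {"tx": 0.6, "ty": 0, "tz": 0.03, "rx": 0, "ry": 0, "rz": 0, "gripper": 1},
  {"tx": 0.6, "ty": 0, "tz": 0.03, "rx": 0, "ry": 0, "rz": 0, "gripper": 1},
  {"tx": 0.6, "ty": 0, "tz": 0, "rx": 0, "ry": 0, "rz": 0, "gripper": 1},
  {"tx": 0.5, "ty": 0, "tz": 0, "rx": 0, "ry": 0, "rz": 0, "gripper": 1},
  {"tx": 0.5, "ty": 0, "tz": 0, "rx": 0, "ry": 0, "rz": 0, "gripper": 1},
  {"tx": 0.4, "ty": 0, "tz": 0, "rx": 0, "ry": 0, "rz": 0, "gripper": 1},
  {"tx": 0, "ty": 0, "tz": 0, "rx": 0, "ry": 0, "rz": 0, "gripper": 1},
])

```text
clock: 16.2
eef_pos: [609.5, 232.5, 105.3]
ee_rot: [[0.996, -0.063, -0.058], [-0.063, -0.998, 0.004], [-0.059, -0.0, -0.998]]
force: [-1.4, 0.0, 4.1]
width: 15.8
grip_force: 55.0
```

```bash
python3 - <<'E'
from h import *
to(*b2w(17,0,105.5))
f=wrist();cv2.imwrite("pics/w5.png",cv2.resize(f["image"][:230],(800,359)))
hsv=cv2.cvtColor(f["image"],cv2.COLOR_BGR2HSV)[:150]
m=cv2.inRange(hsv,(3,120,30),(16,255,255));n,_,st,c=cv2.connectedComponentsWithStats(m)
for i in range(1,n):
    if st[i,4]>60: print(st[i].tolist(),np.round(c[i]))
print([np.round(proj(f,b2w(98,y,14)),0) for y in(-33,33)])
E
```

```text
clk 16.2 p [609.5 232.5 105.3] yaw -0.0633 q [0.25 0.57 1.46 0.02 1.16 1.87] F [-1.4  0.   4.1]
tool delta cm [-0.04 -0.04 -0.02]
[0, 61, 69, 76, 167] [42. 90.]
[156, 100, 31, 31, 747] [171. 115.]
[192, 100, 30, 31, 716] [206. 115.]
[230, 100, 25, 10, 72] [241. 103.]
[265, 100, 25, 9, 76] [277. 103.]
[297, 100, 30, 31, 720] [311. 115.]
[331, 100, 31, 31, 750] [346. 115.]
[227, 109, 29, 21, 485] [241. 118.]
[263, 109, 29, 21, 485] [277. 118.]
[array([295., 105.]), array([220., 105.])]
```

View pics/w5.png

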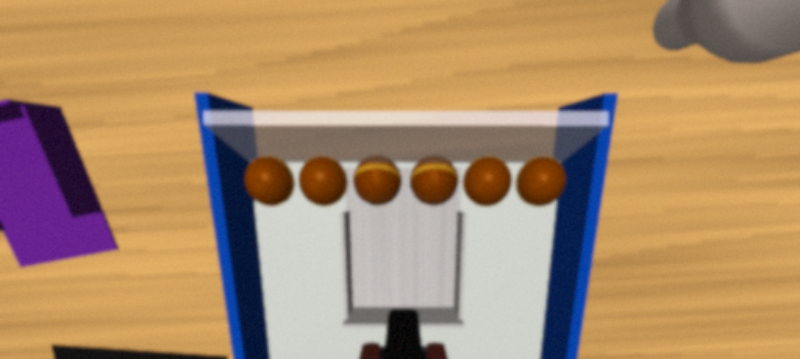

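The wrist view shows the two middle balls, bands turned, riding on the lip against the far wall. Now I'll tilt the scoop back along the wall.

Call:
apply_moves([
  {"tx": 0.05, "ty": 0, "tz": 0, "rx": 0, "ry": 0.04, "rz": 0, "gripper": 1},
  {"tx": -0.25, "ty": 0, "tz": 0, "rx": 0, "ry": 0.07, "rz": 0, "gripper": 1},
  {"tx": -0.3, "ty": 0, "tz": 0, "rx": 0, "ry": 0.07, "rz": 0, "gripper": 1},
  {"tx": -0.3, "ty": 0, "tz": 0, "rx": 0, "ry": 0.07, "rz": 0, "gripper": 1},
  {"tx": -0.35, "ty": 0, "tz": 0, "rx": 0, "ry": 0.07, "rz": 0, "gripper": 1},
  {"tx": -0.35, "ty": 0, "tz": 0, "rx": 0, "ry": 0.06, "rz": 0, "gripper": 1},
  {"tx": 0, "ty": 0, "tz": 0, "rx": 0, "ry": 0, "rz": 0, "gripper": 1},
  {"tx": 0, "ty": 0, "tz": 0, "rx": 0, "ry": 0, "rz": 0, "gripper": 1},
])

```text
clock: 17.05
eef_pos: [593.4, 233.4, 102.6]
ee_rot: [[0.948, -0.063, 0.312], [-0.059, -0.998, -0.02], [0.313, 0.0, -0.95]]
force: [1.0, 0.6, -1.7]
width: 15.8
grip_force: 55.0
```

```bash
cat >> h.py <<'E'
def wballs():
    f=wrist();cv2.imwrite("/tmp/w.png",f["image"]);hsv=cv2.cvtColor(f["image"],cv2.COLOR_BGR2HSV)[:230]
    m=cv2.inRange(hsv,(3,150,30),(16,255,255));m=cv2.morphologyEx(m,cv2.MORPH_CLOSE,np.ones((7,3)))
    n,_,st,c=cv2.connectedComponentsWithStats(m)
    for i in range(1,n):
        if 100<st[i,4]<4000 and .6<st[i,2]/st[i,3]<1.7 : print(st[i].tolist(),np.round(c[i]))
    return f
E
python3 - <<'E'
from h import *
to(*b2w(17,0,105.5));wballs()
E
```

```text
clk 17.05 p [593.4 233.4 102.6] yaw -0.0625 q [ 0.34  0.43  1.81 -0.21  0.62  2.13] F [ 1.   0.6 -1.7]
tool delta cm [ 1.59 -0.05  0.22]
[296, 120, 24, 26, 479] [308. 133.]
[323, 121, 27, 25, 532] [336. 133.]
[229, 174, 27, 27, 564] [242. 187.]
[263, 174, 27, 27, 569] [276. 187.]
```

Both balls are at the back of the blade: (242,187) and (276,187). Lift and carry them to the pan.

Call:
apply_moves([
  {"tx": 0, "ty": 0, "tz": -1, "rx": 0, "ry": 0, "rz": 0, "gripper": 1},
  {"tx": 0, "ty": 0, "tz": -2, "rx": 0, "ry": 0, "rz": 0, "gripper": 1},
  {"tx": 0.5, "ty": 0, "tz": -3, "rx": 0, "ry": 0, "rz": 0, "gripper": 1},
  {"tx": 0.5, "ty": 0, "tz": -3, "rx": 0, "ry": 0, "rz": 0, "gripper": 1},
  {"tx": 0.5, "ty": 0, "tz": -2.5, "rx": 0, "ry": 0, "rz": 0, "gripper": 1},
  {"tx": 0, "ty": 0, "tz": -1, "rx": 0, "ry": 0, "rz": 0, "gripper": 1},
  {"tx": 0, "ty": 0, "tz": 0, "rx": 0, "ry": 0, "rz": 0, "gripper": 1},
])

```text
clock: 17.8
eef_pos: [569.8, 235.3, 228.5]
ee_rot: [[0.946, -0.063, 0.317], [-0.061, -0.998, -0.018], [0.318, -0.002, -0.948]]
force: [0.4, 0.9, -2.3]
width: 16.0
grip_force: 55.0
```

```bash
python3 - <<'E'
from h import *
to(479,-360,235);wballs()
E
```

```text
clk 17.8 p [569.8 235.3 228.5] yaw -0.064 q [ 0.36  0.24  1.72 -0.17  0.89  2.08] F [ 0.4  0.9 -2.3]
tool delta cm [-4.78 59.99 -2.4 ]
[199, 133, 18, 16, 220] [207. 141.]
[302, 133, 17, 16, 213] [310. 141.]
[229, 174, 26, 27, 565] [242. 187.]
[262, 174, 28, 27, 568] [275. 187.]
```

Call:
apply_moves([
  {"tx": 0, "ty": 1, "tz": 0, "rx": 0, "ry": 0, "rz": 0, "gripper": 1},
  {"tx": -0.3, "ty": 2, "tz": -0.2, "rx": 0, "ry": 0, "rz": 0, "gripper": 1},
  {"tx": -0.3, "ty": 3, "tz": -0.2, "rx": 0, "ry": 0, "rz": 0, "gripper": 1},
  {"tx": -0.3, "ty": 4, "tz": -0.2, "rx": 0, "ry": 0, "rz": 0, "gripper": 1},
  {"tx": -0.3, "ty": 4, "tz": -0.2, "rx": 0, "ry": 0, "rz": 0, "gripper": 1},
  {"tx": -0.3, "ty": 4, "tz": -0.2, "rx": 0, "ry": 0, "rz": 0, "gripper": 1},
  {"tx": -0.3, "ty": 4, "tz": -0.2, "rx": 0, "ry": 0, "rz": 0, "gripper": 1},
  {"tx": -0.3, "ty": 4, "tz": -0.2, "rx": 0, "ry": 0, "rz": 0, "gripper": 1},
])

```text
clock: 18.65
eef_pos: [526.2, -24.9, 231.2]
ee_rot: [[0.948, -0.063, 0.311], [-0.06, -0.998, -0.02], [0.312, 0.0, -0.95]]
force: [0.3, 0.6, -1.7]
width: 15.7
grip_force: 55.0
```

Call:
apply_moves([
  {"tx": -0.4, "ty": 4, "tz": -0.2, "rx": 0, "ry": 0, "rz": 0, "gripper": 1},
  {"tx": -0.4, "ty": 4, "tz": -0.2, "rx": 0, "ry": 0, "rz": 0, "gripper": 1},
  {"tx": -0.4, "ty": 4, "tz": -0.2, "rx": 0, "ry": 0, "rz": 0, "gripper": 1},
  {"tx": -0.4, "ty": 4, "tz": -0.2, "rx": 0, "ry": 0, "rz": 0, "gripper": 1},
  {"tx": -0.4, "ty": 4, "tz": -0.2, "rx": 0, "ry": 0, "rz": 0, "gripper": 1},
  {"tx": -0.4, "ty": 4, "tz": 0, "rx": 0, "ry": 0, "rz": 0, "gripper": 1},
  {"tx": -0.3, "ty": 3.5, "tz": 0, "rx": 0, "ry": 0, "rz": 0, "gripper": 1},
  {"tx": 0, "ty": 3, "tz": 0, "rx": 0, "ry": 0, "rz": 0, "gripper": 1},
])

```text
clock: 19.45
eef_pos: [477.8, -327.6, 231.8]
ee_rot: [[0.948, -0.065, 0.311], [-0.062, -0.998, -0.019], [0.312, -0.002, -0.95]]
force: [0.1, 0.3, -2.1]
width: 15.8
grip_force: 55.0
```

Call:
apply_moves([
  {"tx": 0, "ty": 2, "tz": 0, "rx": 0, "ry": 0, "rz": 0, "gripper": 1},
  {"tx": 0, "ty": 1, "tz": 0, "rx": 0, "ry": 0, "rz": 0, "gripper": 1},
  {"tx": 0, "ty": 0.5, "tz": 0, "rx": 0, "ry": 0, "rz": 0, "gripper": 1},
  {"tx": 0, "ty": 0, "tz": 0, "rx": 0, "ry": 0, "rz": 0, "gripper": 1},
  {"tx": 0, "ty": 0, "tz": 0, "rx": 0, "ry": 0, "rz": 0, "gripper": 1},
])

```text
clock: 19.95
eef_pos: [477.7, -359.1, 233.6]
ee_rot: [[0.948, -0.062, 0.314], [-0.059, -0.998, -0.018], [0.314, -0.001, -0.949]]
force: [-0.2, 0.4, -1.9]
width: 15.9
grip_force: 55.0
```

```bash
cat >> h.py <<'E'
def pour(px,py,phi=0,lx=-15,lz=62):
    """tool-frame info: TCP target so that lip is at pan x=lx, z=lz with nose-down phi; along current yaw"""
    R=r.state()["ee_rot"];u=np.array([R[0,0],R[1,0]]);u/=np.linalg.norm(u)
    c,s=np.cos(phi),np.sin(phi);t=np.array([px,py])+u*(lx-(85*c-85.5*s))
    to(*t,lz+85.5*c+85*s)
def panfit(z=45):
    """rim circle in wrist view: pick the grey floor blob centre"""
    pass
E
python3 - <<'E'
from h import *
pour(578,-373);f=wballs()
print("pan rim c",np.round(proj(f,(578,-373,45))),[np.round(proj(f,(578+78*a,-373+78*b,45))) for a,b in((1,0),(-1,0),(0,1),(0,-1))])
hsv=cv2.cvtColor(f["image"],cv2.COLOR_BGR2HSV)
# green ring pixels
m=cv2.inRange(hsv,(60,80,40),(90,255,255));ys,xs=np.nonzero(m[:200]);print("green",xs.min() if len(xs) else None,xs.max() if len(xs) else None,ys.min() if len(xs) else None)
cv2.imwrite("/tmp/wp.png",f["image"])
E
```

```text
clk 19.95 p [ 477.7 -359.1  233.6] yaw -0.0625 q [-0.91  0.23  1.73  0.29  0.99  0.58] F [-0.2  0.4 -1.9]
tool delta cm [-2.61  0.77  8.21]
[0, 11, 22, 27, 176] [10. 24.]
[96, 122, 112, 108, 997] [136. 161.]
[181, 172, 37, 58, 286] [203. 206.]
[268, 212, 19, 18, 174] [278. 223.]
[229, 217, 15, 13, 148] [236. 224.]
pan rim c [264. 146.] [array([260.,  90.]), array([267., 203.]), array([207., 149.]), array([320., 142.])]
green 60 319 0
```

```bash
python3 - <<'E'
from h import *
im=cv2.imread("/tmp/wp.png");hsv=cv2.cvtColor(im,cv2.COLOR_BGR2HSV)
for x,y in((242,187),(275,187),(259,187),(278,223),(236,224),(250,160),(230,187),(287,187)):print((x,y),hsv[y-2:y+3,x-2:x+3].reshape(-1,3).mean(0).round())
sub=hsv[160:240:4,215:305:4]
print("hue/sat map");
for row in sub: print(" ".join("B" if 3<=h<=18 and s>140 else ("." if s<60 else "o") for h,s,v in row))
E
```

```text
(242, 187) [ 13. 254. 103.]
(275, 187) [ 14. 251. 112.]
(259, 187) [ 13. 247.  73.]
(278, 223) [  4. 179.  57.]
(236, 224) [  4. 182.  56.]
(250, 160) [ 16.  13. 153.]
(230, 187) [ 19.  11. 154.]
(287, 187) [ 13. 253.  84.]
hue/sat map
. . . . . . . . . . . . . . . . . . . . . . .
. . . . . . . . . . . . . . . . . . . . . . .
. . . . . . . . . . . . . . . . . . . . . . .
. . . . . . . . . . . . . . . . . . . . . . .
o . . . . . . B B B B . . . B B B B . . . . .
o . . . . . B B B B B B . B B B B B B . . . .
B . . . . o B B B B B B o B B B B B B B . . .
B o . . . o B B B B B B B B B B B B B B . . o
B o . . . . B B B B B B . B B B B B B o . o o
B o . . . . o B B B B o . o B B B B B . . o o
B o . . . . . o B o . o o . o B B o . . . B B
B o . . . . . . . . o . . . . . . . . . o B B
B o . . . . . . . . . o . . . . . . . . . B B
B B B B B B B B B o o o . B B B B B B B B B B
B B B B B B B B B o o . o B B B B B B B B B B
B B B B B B B B B o o o o o B B B B B B B B B
B B B B B o o B o o . o . o o o B B B B B B B
B B B B B B B o . o o o o o o o B B B B B B B
B B B B B o B o o . . o o . o B o B B B B B B
B B B B B o B o . o . o o o o B B o B B B B B
```

```bash
cat >> h.py <<'E'
def pancheck():
    old=cv2.resize(cv2.imread("pics/p1s.png"),(130,90),interpolation=cv2.INTER_AREA)
    f=r.grab_frame("side")
    t=old[10:42,32:85] if False else old[12:50,34:94]
    R=cv2.matchTemplate(f["image"][110:250,180:360],t,cv2.TM_CCOEFF_NORMED);_,v,_,l=cv2.minMaxLoc(R)
    print("pan side-match",round(v,3),"shift px",l[0]+180-234,l[1]+110-142)
    cv2.imwrite("/tmp/s.png",f["image"]);return f
E
python3 - <<'E'
from h import *
f=pancheck()
for d in((0,0),(20,0),(0,20)):print(d,np.round(proj(f,(578+d[0],-373+d[1],45)),1))
# top: pan colours in ring zone
g=r.grab_frame("top");old=cv2.resize(cv2.imread("pics/p2.png"),(85,85),interpolation=cv2.INTER_AREA)
d=cv2.absdiff(g["image"][140:225,310:395],old).sum(2)
for row in d[::4]: print("".join("#" if v>60 else "." for v in row[::2]))
E
```

```text
pan side-match 0.82 shift px 0 0
(0, 0) [264.2 149.3]
(20, 0) [259.4 148.9]
(0, 20) [263.5 151.3]
...........................................
...........................................
...........................................
...........................................
...........................................
...................................#.......
...................#.......................
................#..........................
.......................##...#......#.......
.##...................##########....#......
......................##########...........
......................##########...........
.............#........#########.#..........
..........#.........#############....#.....
..........#....#...########################
..........#......#.########################
...................###...##################
........#..........####...#####.###########
.....#.............####.###################
.....................#......###############
...........................################
.........................##################
```

The pan hasn't moved and both balls are still in the scoop. I'll lower it and pour.

Call:
apply_moves([
  {"tx": -0.7, "ty": 0.4, "tz": 1.5, "rx": 0, "ry": 0, "rz": 0, "gripper": 1},
  {"tx": -0.7, "ty": 0.4, "tz": 2.5, "rx": 0, "ry": 0, "rz": 0, "gripper": 1},
  {"tx": -0.7, "ty": 0, "tz": 2.5, "rx": 0, "ry": 0, "rz": 0, "gripper": 1},
  {"tx": -0.5, "ty": 0, "tz": 1.7, "rx": 0, "ry": 0, "rz": 0, "gripper": 1},
  {"tx": 0, "ty": 0, "tz": 0, "rx": 0, "ry": -0.08, "rz": 0, "gripper": 1},
  {"tx": 0, "ty": 0, "tz": 0, "rx": 0, "ry": -0.08, "rz": 0, "gripper": 1},
  {"tx": 0, "ty": 0, "tz": 0, "rx": 0, "ry": -0.08, "rz": 0, "gripper": 1},
  {"tx": 0, "ty": 0, "tz": 0, "rx": 0, "ry": -0.08, "rz": 0, "gripper": 1},
])

```text
clock: 20.9
eef_pos: [478.8, -368.3, 148.6]
ee_rot: [[0.998, -0.063, -0.002], [-0.063, -0.998, -0.001], [-0.002, 0.001, -1.0]]
force: [-0.3, 0.3, -2.7]
width: 15.7
grip_force: 55.0
```

Call:
apply_moves([
  {"tx": 0.4, "ty": 0, "tz": -0.23, "rx": 0, "ry": -0.05, "rz": 0, "gripper": 1},
  {"tx": 0.4, "ty": 0, "tz": -0.23, "rx": 0, "ry": -0.05, "rz": 0, "gripper": 1},
  {"tx": 0.4, "ty": 0, "tz": -0.23, "rx": 0, "ry": -0.05, "rz": 0, "gripper": 1},
  {"tx": 0.4, "ty": 0, "tz": -0.23, "rx": 0, "ry": -0.05, "rz": 0, "gripper": 1},
  {"tx": 0.4, "ty": 0, "tz": -0.23, "rx": 0, "ry": -0.05, "rz": 0, "gripper": 1},
  {"tx": 0.4, "ty": 0, "tz": -0.23, "rx": 0, "ry": -0.05, "rz": 0, "gripper": 1},
  {"tx": 0.4, "ty": 0, "tz": -0.23, "rx": 0, "ry": -0.05, "rz": 0, "gripper": 1},
])

```text
clock: 21.6
eef_pos: [509.3, -369.9, 159.9]
ee_rot: [[0.937, -0.062, -0.343], [-0.059, -0.998, 0.021], [-0.343, 0.0, -0.939]]
force: [-0.4, -0.0, -1.7]
width: 16.0
grip_force: 55.0
```

Call:
apply_moves([
  {"tx": 0.4, "ty": 0, "tz": -0.42, "rx": 0, "ry": -0.05, "rz": 0, "gripper": 1},
  {"tx": 0.4, "ty": 0, "tz": -0.42, "rx": 0, "ry": -0.05, "rz": 0, "gripper": 1},
  {"tx": 0.4, "ty": 0, "tz": -0.42, "rx": 0, "ry": -0.05, "rz": 0, "gripper": 1},
  {"tx": 0.4, "ty": 0, "tz": -0.42, "rx": 0, "ry": -0.05, "rz": 0, "gripper": 1},
  {"tx": 0.4, "ty": 0, "tz": -0.42, "rx": 0, "ry": -0.05, "rz": 0, "gripper": 1},
  {"tx": 0, "ty": 0, "tz": 0, "rx": 0, "ry": 0, "rz": 0, "gripper": 1},
  {"tx": 0, "ty": 0, "tz": 0, "rx": 0, "ry": 0, "rz": 0, "gripper": 1},
])

```text
clock: 22.3
eef_pos: [535.8, -371.7, 169.1]
ee_rot: [[0.824, -0.062, -0.562], [-0.051, -0.998, 0.035], [-0.564, -0.0, -0.826]]
force: [0.4, 0.1, -1.9]
width: 16.0
grip_force: 55.0
```

```bash
python3 - <<'E'
from h import *
pour(578,-373,.6,-20,50);f=wballs()
hsv=cv2.cvtColor(f["image"],cv2.COLOR_BGR2HSV)
print("pan rim",[np.round(proj(f,(578+78*a,-373+78*b,45))) for a,b in((1,0),(-1,0),(0,1),(0,-1))])
for row in hsv[0:250:6,150:380:5]: print("".join("B" if 5<=h<=15 and s>200 else ("." if s<60 else "o") for h,s,v in row))
E
```

```text
clk 22.3 p [ 535.8 -371.7  169.1] yaw -0.062 q [-0.56  0.81  0.98 -0.28  1.88  1.06] F [ 0.4  0.1 -1.9]
tool delta cm [ 0.06 -0.14  0.03]
[0, 0, 188, 168, 1590] [ 69. 104.]
[380, 134, 53, 78, 577] [406. 171.]
[473, 194, 39, 36, 720] [499. 217.]
[268, 212, 19, 18, 190] [278. 222.]
[228, 216, 19, 14, 162] [236. 224.]
pan rim [array([248., -42.]), array([261., 152.]), array([164.,  86.]), array([351.,  75.])]
oooooo..........oBBBBo.BBBBBo.........oooooooo
ooooo............oBBo...oBBo...........ooooooo
ooooo..................................ooooooo
oooo....................................oooooo
oooo....................................oooooo
ooo......................................ooooo
ooo......................................ooooo
ooo......................................ooooo
ooo......................................ooooo
ooo......................................ooooo
.oo......................................ooooo
..o......................................ooooo
.........................................ooooo
.........................................ooooo
................................
[... 583 characters left out ...]
oooooooooo................oooooooooooooooo
oooooooooooooo................oooooooooooooooo
oooooooooooooo................oooooooooooooooo
oooooooooooooo................oooooooooooooooo
oooooooooooooo................oooooooooooooooo
oooooooooooooo................oooooooooooooooo
oooooooooooooo................oooooooooooooooo
ooooooooooooooo.....oooo......oooooooooooooooo
oooooooooooooooooooooo..oooooooooooooooooooooo
oooooooooooooooooooo.ooooooooooooooooooooooooo
ooooooooooooooooooooo.oooooooooooooooooooooooo
oooooooooooooooooBoooo.oooBooooooooooooooooooo
ooooooooooooooooBoBooooo.ooooooooooooooooooooo
ooooooooooooooooooooooo.oooooooooooooooooooooo
oooooBoooooooooooooo.o..oooooooooooooooooooooo
```

Both balls are in the pan by its far wall. I'll retreat and level the scoop, then go back to the bin for the right pair.

Call:
apply_moves([
  {"tx": -1.6, "ty": 0, "tz": -1, "rx": 0, "ry": 0, "rz": 0, "gripper": 1},
  {"tx": -2.4, "ty": 0, "tz": -1.5, "rx": 0, "ry": 0, "rz": 0, "gripper": 1},
  {"tx": -2.4, "ty": 0, "tz": -1.6, "rx": 0, "ry": 0, "rz": 0, "gripper": 1},
  {"tx": 0, "ty": 0, "tz": 0, "rx": 0, "ry": 0.135, "rz": 0, "gripper": 1},
  {"tx": 0, "ty": 0, "tz": 0, "rx": 0, "ry": 0.135, "rz": 0, "gripper": 1},
  {"tx": 0, "ty": 0, "tz": 0, "rx": 0, "ry": 0.135, "rz": 0, "gripper": 1},
  {"tx": 0, "ty": 0, "tz": 0, "rx": 0, "ry": 0.135, "rz": 0, "gripper": 1},
  {"tx": 0, "ty": 0, "tz": 0, "rx": 0, "ry": 0, "rz": 0, "gripper": 1},
])

```text
clock: 23.15
eef_pos: [500.9, -369.4, 242.7]
ee_rot: [[0.996, -0.066, -0.058], [-0.066, -0.998, 0.003], [-0.058, 0.001, -0.998]]
force: [-1.4, -0.6, -1.6]
width: 15.7
grip_force: 55.0
```

```bash
python3 - <<'E'
from h import *
to(*b2w(-91,-51,205));print(np.round(r.state()["ee_rot"],3).tolist())
E
```

```text
clk 23.15 p [ 500.9 -369.4  242.7] yaw -0.0664 q [-0.72  0.4   1.39 -0.04  1.39  0.92] F [-1.4 -0.6 -1.6]
tool delta cm [ -3.75 -55.68   3.94]
[[0.996, -0.066, -0.058], [-0.066, -0.998, 0.003], [-0.058, 0.001, -0.998]]
```

Call:
apply_moves([
  {"tx": -0.3, "ty": -3, "tz": 0.2, "rx": 0, "ry": 0, "rz": 0, "gripper": 1},
  {"tx": -0.3, "ty": -4.8, "tz": 0.3, "rx": 0, "ry": 0, "rz": 0, "gripper": 1},
  {"tx": -0.3, "ty": -4.8, "tz": 0.3, "rx": 0, "ry": 0, "rz": 0, "gripper": 1},
  {"tx": -0.3, "ty": -4.8, "tz": 0.3, "rx": 0, "ry": 0, "rz": 0, "gripper": 1},
  {"tx": -0.3, "ty": -4.8, "tz": 0.3, "rx": 0, "ry": 0, "rz": 0, "gripper": 1},
  {"tx": -0.3, "ty": -4.8, "tz": 0.3, "rx": 0, "ry": 0, "rz": 0, "gripper": 1},
  {"tx": -0.3, "ty": -4.8, "tz": 0.3, "rx": 0, "ry": 0, "rz": 0, "gripper": 1},
  {"tx": -0.3, "ty": -4.8, "tz": 0.3, "rx": 0, "ry": 0, "rz": 0, "gripper": 1},
])

```text
clock: 23.95
eef_pos: [503.5, -1.9, 219.3]
ee_rot: [[0.996, -0.063, -0.061], [-0.063, -0.998, 0.002], [-0.061, 0.002, -0.998]]
force: [0.9, -0.2, -1.1]
width: 16.0
grip_force: 55.0
```

Call:
apply_moves([
  {"tx": -0.3, "ty": -4.8, "tz": 0.3, "rx": 0, "ry": 0, "rz": 0, "gripper": 1},
  {"tx": -0.3, "ty": -4.8, "tz": 0.3, "rx": 0, "ry": 0, "rz": 0, "gripper": 1},
  {"tx": -0.3, "ty": -4.8, "tz": 0.3, "rx": 0, "ry": 0, "rz": 0, "gripper": 1},
  {"tx": -0.4, "ty": -3.7, "tz": 0.3, "rx": 0, "ry": 0, "rz": 0, "gripper": 1},
  {"tx": 0, "ty": -1, "tz": 0, "rx": 0, "ry": 0, "rz": 0, "gripper": 1},
  {"tx": 0, "ty": 0, "tz": 0, "rx": 0, "ry": 0, "rz": 0, "gripper": 1},
  {"tx": 0, "ty": 0, "tz": 0, "rx": 0, "ry": 0, "rz": 0, "gripper": 1},
])

```text
clock: 24.65
eef_pos: [502.1, 187.2, 207.4]
ee_rot: [[0.996, -0.063, -0.06], [-0.062, -0.998, 0.002], [-0.06, 0.002, -0.998]]
force: [-0.4, -0.3, -1.5]
width: 15.8
grip_force: 55.0
```

```bash
python3 - <<'E'
from h import *
to(*b2w(-91,-51,110));balls()
f=wballs()
for y in(-85,85):print("floor edge y",y,np.round(proj(f,b2w(-60,y,20))),np.round(proj(f,b2w(80,y,15))))
g=cv2.cvtColor(f["image"],cv2.COLOR_BGR2HSV)
for yy in (110,130,150):
    blue=[x for x in range(512) if 105<g[yy,x,0]<130 and g[yy,x,1]>150];print(yy,blue[:1],blue[-1:],"runs",[x for x in blue if x-1 not in blue])
E
```

```text
clk 24.65 p [502.1 187.2 207.4] yaw -0.0626 q [0.22 0.31 1.62 0.02 1.26 1.85] F [-0.4 -0.3 -1.5]
tool delta cm [ 0.18 -0.16  9.75]
ball [11, 2, 14] [724. 163.] bin [136. -62.]
ball [4, 18, 20] [700. 130.] bin [115. -97.]
ball [6, 7, 33] [678. 155.] bin [ 90. -73.]
ball [16, 2, 16] [ 663. -379.] bin [ 109. -608.]
ball [16, 28, 33] [ 607. -448.] bin [  58. -680.]
ball [14, 8, 70] [ 632. -376.] bin [  78. -607.]
ball [42, 13, 54] [ 614. -209.] bin [  50. -441.]
ball [2, 12, 12] [ 553. -119.] bin [ -17. -354.]
ball [4, 5, 15] [563. 276.] bin [-32.  40.]
ball [10, 20, 21] [ 504. -276.] bin [ -56. -515.]
ball [17, 5, 32] [477. 261.] bin [-117.   20.]
[242, 0, 22, 23, 419] [252.  10.]
[267, 0, 23, 23, 422] [278.  10.]
[269, 217, 19, 13, 158] [278. 224.]
[229, 219, 16, 11, 135] [237. 224.]
floor edge y -85 [283. 147.] [286.  22.]
floor edge y 85 [150. 147.] [135.  22.]
110 [126] [142] runs [126]
130 [130] [145] runs [130]
150 [133] [147] runs [133]
```

Call:
apply_moves([
  {"tx": 0.2, "ty": -0.15, "tz": 3, "rx": 0, "ry": 0, "rz": 0, "gripper": 1},
  {"tx": 0, "ty": 0, "tz": 3, "rx": 0, "ry": 0, "rz": 0, "gripper": 1},
  {"tx": 0, "ty": 0, "tz": 2.1, "rx": 0, "ry": 0, "rz": 0, "gripper": 1},
  {"tx": 0, "ty": 0, "tz": 1.2, "rx": 0, "ry": 0, "rz": 0, "gripper": 1},
  {"tx": 0, "ty": 0, "tz": 0.3, "rx": 0, "ry": 0, "rz": 0, "gripper": 1},
  {"tx": 0, "ty": 0, "tz": 0, "rx": 0, "ry": 0, "rz": 0, "gripper": 1},
  {"tx": 0, "ty": 0, "tz": 0, "rx": 0, "ry": 0, "rz": 0, "gripper": 1},
])

```text
clock: 25.45
eef_pos: [499.3, 189.7, 112.1]
ee_rot: [[0.996, -0.064, -0.058], [-0.063, -0.998, 0.004], [-0.058, -0.001, -0.998]]
force: [0.4, -0.1, -1.6]
width: 15.8
grip_force: 55.0
```

Call:
apply_moves([
  {"tx": 1, "ty": 0, "tz": -0.02, "rx": 0, "ry": 0, "rz": 0, "gripper": 1},
  {"tx": 1.5, "ty": 0, "tz": -0.03, "rx": 0, "ry": 0, "rz": 0, "gripper": 1},
  {"tx": 1.5, "ty": 0, "tz": -0.03, "rx": 0, "ry": 0, "rz": 0, "gripper": 1},
  {"tx": 1.5, "ty": 0, "tz": -0.03, "rx": 0, "ry": 0, "rz": 0, "gripper": 1},
  {"tx": 1.5, "ty": 0, "tz": -0.03, "rx": 0, "ry": 0, "rz": 0, "gripper": 1},
  {"tx": 0.5, "ty": 0, "tz": 0, "rx": 0, "ry": 0, "rz": 0, "gripper": 1},
  {"tx": 0, "ty": 0, "tz": 0, "rx": 0, "ry": 0, "rz": 0, "gripper": 1},
  {"tx": 0, "ty": 0, "tz": 0, "rx": 0, "ry": 0, "rz": 0, "gripper": 1},
])

```text
clock: 26.25
eef_pos: [572.5, 185.0, 108.0]
ee_rot: [[0.996, -0.063, -0.06], [-0.063, -0.998, 0.004], [-0.061, -0.0, -0.998]]
force: [0.8, -0.2, -2.6]
width: 16.1
grip_force: 55.0
```

```bash
python3 - <<'E'
from h import *
to(*b2w(17,-51,105.5));wballs()
E
```

```text
clk 26.25 p [572.5 185.  108. ] yaw -0.0632 q [0.19 0.51 1.58 0.02 1.11 1.81] F [ 0.8 -0.2 -2.6]
tool delta cm [3.36 0.09 0.05]
[240, 55, 30, 33, 774] [254.  71.]
[273, 55, 31, 33, 791] [288.  71.]
```

Call:
apply_moves([
  {"tx": 0.6, "ty": 0, "tz": 0.03, "rx": 0, "ry": 0, "rz": 0, "gripper": 1},
  {"tx": 0.6, "ty": 0, "tz": 0.04, "rx": 0, "ry": 0, "rz": 0, "gripper": 1},
  {"tx": 0.6, "ty": 0, "tz": 0.04, "rx": 0, "ry": 0, "rz": 0, "gripper": 1},
  {"tx": 0.6, "ty": 0, "tz": 0, "rx": 0, "ry": 0, "rz": 0, "gripper": 1},
  {"tx": 0.5, "ty": 0, "tz": 0, "rx": 0, "ry": 0, "rz": 0, "gripper": 1},
  {"tx": 0.5, "ty": 0, "tz": 0, "rx": 0, "ry": 0, "rz": 0, "gripper": 1},
  {"tx": 0, "ty": 0, "tz": 0, "rx": 0, "ry": 0, "rz": 0, "gripper": 1},
])

```text
clock: 27.0
eef_pos: [607.9, 183.0, 105.5]
ee_rot: [[0.996, -0.063, -0.059], [-0.063, -0.998, 0.004], [-0.059, -0.0, -0.998]]
force: [-0.9, 0.2, 2.7]
width: 15.8
grip_force: 55.0
```

```bash
python3 - <<'E'
from h import *
to(*b2w(17,-51,105.5));wballs()
E
```

```text
clk 27.0 p [607.9 183.  105.5] yaw -0.0633 q [0.17 0.55 1.5  0.02 1.14 1.8 ] F [-0.9  0.2  2.7]
tool delta cm [-0.19  0.11  0.01]
[241, 104, 29, 28, 623] [255. 117.]
[273, 104, 29, 28, 628] [287. 117.]
```

Call:
apply_moves([
  {"tx": 0.05, "ty": 0, "tz": 0, "rx": 0, "ry": 0.04, "rz": 0, "gripper": 1},
  {"tx": -0.25, "ty": 0, "tz": 0, "rx": 0, "ry": 0.07, "rz": 0, "gripper": 1},
  {"tx": -0.3, "ty": 0, "tz": 0, "rx": 0, "ry": 0.07, "rz": 0, "gripper": 1},
  {"tx": -0.3, "ty": 0, "tz": 0, "rx": 0, "ry": 0.07, "rz": 0, "gripper": 1},
  {"tx": -0.35, "ty": 0, "tz": 0, "rx": 0, "ry": 0.07, "rz": 0, "gripper": 1},
  {"tx": -0.35, "ty": 0, "tz": 0, "rx": 0, "ry": 0.06, "rz": 0, "gripper": 1},
  {"tx": 0, "ty": 0, "tz": 0, "rx": 0, "ry": 0, "rz": 0, "gripper": 1},
  {"tx": 0, "ty": 0, "tz": 0, "rx": 0, "ry": 0, "rz": 0, "gripper": 1},
])

```text
clock: 27.85
eef_pos: [591.7, 183.9, 102.6]
ee_rot: [[0.948, -0.063, 0.312], [-0.059, -0.998, -0.02], [0.313, 0.0, -0.95]]
force: [-0.4, 0.5, -1.0]
width: 16.0
grip_force: 55.0
```

```bash
python3 - <<'E'
from h import *
to(*b2w(17,-51,105.5));f=wballs()
hsv=cv2.cvtColor(f["image"],cv2.COLOR_BGR2HSV)
for row in hsv[100:215:5,130:340:5]: print("".join("B" if 5<=h<=16 and s>200 else ("." if s<60 else "o") for h,s,v in row))
E
```

```text
clk 27.85 p [591.7 183.9 102.6] yaw -0.0627 q [ 0.25  0.41  1.85 -0.18  0.58  2.01] F [-0.4  0.5 -1. ]
tool delta cm [1.45 0.1  0.17]
[240, 160, 52, 41, 1094] [265. 180.]
.o.......o.oo..o.ooooooooo...oo.o.oooooooo
...o.o...oooooo..o..ooooo.o.......oooooooo
.oo...o..oo...ooo.................oooooooo
..o....oo.........................oooooooo
oo.oooo....oo.o...................oooooooo
BBooBBBooo..oo..oo................oooooooo
BBBBBBBB..........................oooooooo
BBBBBBBBo.........................oooooooo
BBBoBBBB..........................oooooooo
BB..oBBo..........................oooooooo
..................................oooooooo
..................................oooooooo
.............................Boo..oooooooo
............................BBBoo.oooooooo
...........................oBBBoB.oooooooo
........................oo.oBBBBo.oooooooo
.......................BBBBBBBBBo.oooooooo
......................oBBBBB.ooo..oooooooo
......................oBBBBB......oooooooo
.......................BBBBo......oooooooo
.......................oBoB.......oooooooo
.........................oo.......oooooooo
........................oooo......oooooooo
```

Both right-hand balls are on the blade. Lift and carry.

Call:
apply_moves([
  {"tx": 0, "ty": 0, "tz": -1, "rx": 0, "ry": 0, "rz": 0, "gripper": 1},
  {"tx": 0, "ty": 0, "tz": -2, "rx": 0, "ry": 0, "rz": 0, "gripper": 1},
  {"tx": 0.5, "ty": 0, "tz": -3, "rx": 0, "ry": 0, "rz": 0, "gripper": 1},
  {"tx": 0.5, "ty": 0, "tz": -3, "rx": 0, "ry": 0, "rz": 0, "gripper": 1},
  {"tx": 0.5, "ty": 0, "tz": -2.5, "rx": 0, "ry": 0, "rz": 0, "gripper": 1},
  {"tx": 0, "ty": 0, "tz": -1, "rx": 0, "ry": 0, "rz": 0, "gripper": 1},
  {"tx": 0, "ty": 0, "tz": 0, "rx": 0, "ry": 0, "rz": 0, "gripper": 1},
])

```text
clock: 28.6
eef_pos: [568.4, 185.7, 228.5]
ee_rot: [[0.946, -0.063, 0.318], [-0.061, -0.998, -0.019], [0.318, -0.002, -0.948]]
force: [0.4, 0.2, -2.1]
width: 15.7
grip_force: 55.0
```

Call:
apply_moves([
  {"tx": 0, "ty": 1, "tz": 0, "rx": 0, "ry": 0, "rz": 0, "gripper": 1},
  {"tx": -0.3, "ty": 2, "tz": -0.2, "rx": 0, "ry": 0, "rz": 0, "gripper": 1},
  {"tx": -0.3, "ty": 3, "tz": -0.2, "rx": 0, "ry": 0, "rz": 0, "gripper": 1},
  {"tx": -0.3, "ty": 4, "tz": -0.2, "rx": 0, "ry": 0, "rz": 0, "gripper": 1},
  {"tx": -0.3, "ty": 4, "tz": -0.2, "rx": 0, "ry": 0, "rz": 0, "gripper": 1},
  {"tx": -0.3, "ty": 4, "tz": -0.2, "rx": 0, "ry": 0, "rz": 0, "gripper": 1},
  {"tx": -0.3, "ty": 4, "tz": -0.2, "rx": 0, "ry": 0, "rz": 0, "gripper": 1},
  {"tx": -0.3, "ty": 4, "tz": -0.2, "rx": 0, "ry": 0, "rz": 0, "gripper": 1},
])

```text
clock: 29.4
eef_pos: [524.5, -74.4, 230.9]
ee_rot: [[0.948, -0.063, 0.311], [-0.06, -0.998, -0.019], [0.312, -0.0, -0.95]]
force: [0.9, -1.1, -2.5]
width: 15.4
grip_force: 55.0
```

Call:
apply_moves([
  {"tx": -0.4, "ty": 4, "tz": -0.2, "rx": 0, "ry": 0, "rz": 0, "gripper": 1},
  {"tx": -0.4, "ty": 4, "tz": -0.2, "rx": 0, "ry": 0, "rz": 0, "gripper": 1},
  {"tx": -0.4, "ty": 4, "tz": -0.2, "rx": 0, "ry": 0, "rz": 0, "gripper": 1},
  {"tx": -0.4, "ty": 4, "tz": -0.2, "rx": 0, "ry": 0, "rz": 0, "gripper": 1},
  {"tx": -0.4, "ty": 4, "tz": -0.2, "rx": 0, "ry": 0, "rz": 0, "gripper": 1},
  {"tx": -0.4, "ty": 3.5, "tz": 0, "rx": 0, "ry": 0, "rz": 0, "gripper": 1},
  {"tx": 0, "ty": 2.5, "tz": 0, "rx": 0, "ry": 0, "rz": 0, "gripper": 1},
  {"tx": 0, "ty": 1, "tz": 0, "rx": 0, "ry": 0, "rz": 0, "gripper": 1},
])

```text
clock: 30.2
eef_pos: [481.9, -343.2, 232.9]
ee_rot: [[0.948, -0.066, 0.312], [-0.063, -0.998, -0.02], [0.313, -0.001, -0.95]]
force: [0.0, -0.2, -2.3]
width: 15.8
grip_force: 55.0
```

Call:
apply_moves([
  {"tx": 0, "ty": 0.5, "tz": 0, "rx": 0, "ry": 0, "rz": 0, "gripper": 1},
  {"tx": 0, "ty": 0, "tz": 0, "rx": 0, "ry": 0, "rz": 0, "gripper": 1},
  {"tx": 0, "ty": 0, "tz": 0, "rx": 0, "ry": 0, "rz": 0, "gripper": 1},
])

```text
clock: 30.5
eef_pos: [482.9, -343.9, 234.2]
ee_rot: [[0.948, -0.062, 0.313], [-0.059, -0.998, -0.018], [0.314, -0.001, -0.95]]
force: [0.3, 0.3, -2.1]
width: 15.6
grip_force: 55.0
```

```bash
python3 - <<'E'
from h import *
pour(578,-373);f=wballs();pancheck()
hsv=cv2.cvtColor(f["image"],cv2.COLOR_BGR2HSV)
for row in hsv[60:215:5,190:340:5]: print("".join("B" if 5<=h<=16 and s>200 else ("." if s<60 else "o") for h,s,v in row))
print([np.round(proj(f,(578+78*a,-373+78*b,45))) for a,b in((1,0),(-1,0),(0,1),(0,-1))])
g=r.grab_frame("top");old=cv2.resize(cv2.imread("pics/p2.png"),(85,85),interpolation=cv2.INTER_AREA)
d=cv2.absdiff(g["image"][140:225,310:395],old).sum(2)
for row in d[::4]: print("".join("#" if v>60 else "." for v in row[::2]))
E
```

```text
clk 30.5 p [ 482.9 -343.9  234.2] yaw -0.0626 q [-0.89  0.22  1.74  0.28  0.98  0.61] F [ 0.3  0.3 -2.1]
tool delta cm [-3.03  2.32  8.13]
[8, 17, 14, 20, 188] [14. 26.]
[276, 32, 15, 20, 112] [283.  40.]
[107, 123, 98, 107, 857] [140. 165.]
[196, 204, 24, 26, 176] [209. 220.]
[228, 213, 21, 17, 181] [238. 223.]
[268, 215, 23, 15, 192] [279. 224.]
pan side-match 0.737 shift px 0 0
oooo.oooooooooooooooooooooB...
oooooooooooooooooooooooooBo...
ooooooooooooooooooooooooooo...
ooooooooooooooooooooooooooB...
oooooooooooooooooooooooooooo..
oooooooooooooooooooooooooooo..
ooooooooooooooooooooooooooooo.
ooooooooooooooooooooooooooooB.
oooooooooooooo...oooooooooooBo
oooooooooo..........oooooooooo
ooooooo...............oooooooo
ooooooo................ooooooo
oooooo...................ooooo
ooooo.....................oooo
ooooo.....................oooo
oooo.......................ooo
.ooo.......................ooo
..oo.......................ooo
............................oo
............................oo
...........................ooo
...........................ooo
...........................ooo
...
[... 597 characters left out ...]
...............#.#####..##..............
..............#.#...#####..##.#............
.............####...###########.#..#.......
..#........#######..##########.##..........
...........##.....###########..####........
..........####....############.###.........
...........###.......###.##..#.####........
...........####..###############.####..####
............###.#################.#########
..........#..##################.###########
................#############.#############
........#.......########.##################
................###########################
..................###.#####################
...................########################
..................#########################
```

```bash
cat >> h.py <<'E'
def pantop(save=None):
    g=r.grab_frame("top");old=cv2.resize(cv2.imread("pics/p2.png"),(85,85),interpolation=cv2.INTER_AREA)
    t=cv2.resize(old[20:40,22:74],None,fx=4,fy=4,interpolation=cv2.INTER_CUBIC)
    I=cv2.resize(g["image"][130:240,300:400],None,fx=4,fy=4,interpolation=cv2.INTER_CUBIC)
    R=cv2.matchTemplate(I,t,cv2.TM_CCOEFF_NORMED);_,v,_,l=cv2.minMaxLoc(R)
    du,dv=l[0]/4+300-332,l[1]/4+130-160
    u0=proj(g,(578.5,-373,45));p=pw(g,u0[0]+du,u0[1]+dv,45)
    print("pantop",round(v,3),"shift px",du,dv,"pan",np.round(p[:2],1))
    if save: crop(g["image"],300,130,100,85,7,save)
    return g
E
python3 - <<'E'
from h import *
pantop("p3")
E
```

```text
pantop 0.63 shift px -0.25 0.0 pan [ 578.5 -372.1]
```

View pics/p3.png

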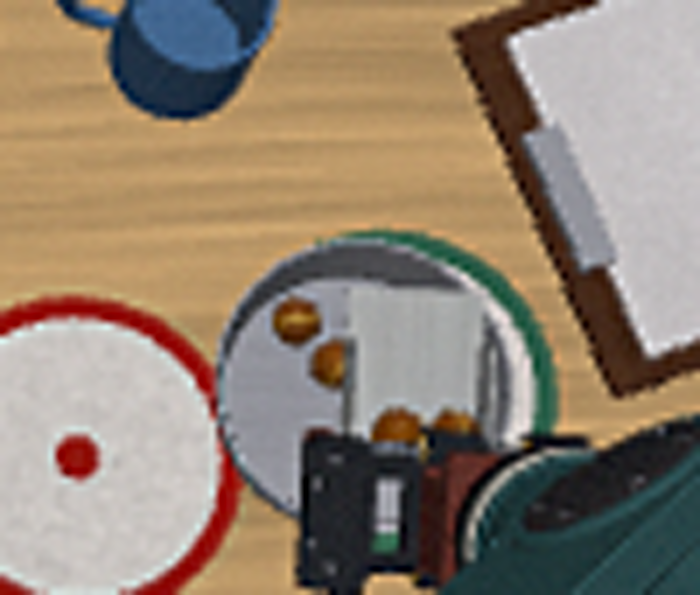

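The pan has been knocked left, with its rim now at x 217..~515 and its top at y=235. That puts its centre near (574,-354), about 20 mm off the ring, with two balls inside and two still in the scoop. I'll nudge it back flat with the scoop's side wall, pressing at rim height.

Call:
apply_moves([
  {"tx": 0.3, "ty": -1.5, "tz": 0.1, "rx": 0, "ry": 0, "rz": 0, "gripper": 1},
  {"tx": 0.5, "ty": -3, "tz": 0.2, "rx": 0, "ry": 0, "rz": 0, "gripper": 1},
  {"tx": 0.5, "ty": -3, "tz": 0.2, "rx": 0, "ry": 0, "rz": 0, "gripper": 1},
  {"tx": 0.5, "ty": -3, "tz": 0.2, "rx": 0, "ry": 0, "rz": 0, "gripper": 1},
  {"tx": 0.5, "ty": -2.6, "tz": 0.2, "rx": 0, "ry": 0, "rz": 0, "gripper": 1},
  {"tx": 0.3, "ty": -1.5, "tz": 0, "rx": 0, "ry": 0, "rz": 0, "gripper": 1},
  {"tx": 0, "ty": 0, "tz": 0, "rx": 0, "ry": 0, "rz": 0, "gripper": 1},
  {"tx": 0, "ty": 0, "tz": 0, "rx": 0, "ry": 0, "rz": 0, "gripper": 1},
])

```text
clock: 31.5
eef_pos: [519.8, -200.5, 234.6]
ee_rot: [[0.947, -0.061, 0.314], [-0.058, -0.998, -0.02], [0.315, 0.0, -0.949]]
force: [0.8, 0.0, -1.4]
width: 15.7
grip_force: 55.0
```

```bash
python3 - <<'E'
from h import *
to(519,-200,105)
g=r.grab_frame("top")
# fit rim: gradient-free - overlay score of candidate rim circles against dark inner/bright outer edges
gray=cv2.GaussianBlur(cv2.cvtColor(g["image"],cv2.COLOR_BGR2GRAY),(3,3),0).astype(float)
hsv=cv2.cvtColor(g["image"],cv2.COLOR_BGR2HSV)[...,1].astype(np.float32)
A=np.linspace(0,2*np.pi,120,endpoint=False)
def samp(im,c,rad,z):
    P=np.array([proj(g,(c[0]+rad*np.cos(a),c[1]+rad*np.sin(a),z)) for a in A],np.float32)
    return cv2.remap(im.astype(np.float32),P[:,0],P[:,1],cv2.INTER_LINEAR)
best=[]
for x in np.arange(556,596,2.):
    for y in np.arange(-395,-335,2.):
        best.append((np.median(samp(hsv,(x,y),82,45)-samp(hsv,(x,y),76,45)),x,y))
best.sort(reverse=True);print(best[:6])
E
```

```text
clk 31.5 p [ 519.8 -200.5  234.6] yaw -0.0614 q [-0.61  0.14  1.84  0.21  0.9   0.92] F [ 0.8  0.  -1.4]
tool delta cm [-4.16 -0.05 12.28]
[(np.float32(31.956055), np.float64(572.0), np.float64(-357.0)), (np.float32(28.755371), np.float64(572.0), np.float64(-359.0)), (np.float32(27.907227), np.float64(570.0), np.float64(-359.0)), (np.float32(23.736328), np.float64(570.0), np.float64(-357.0)), (np.float32(23.18164), np.float64(574.0), np.float64(-359.0)), (np.float32(23.128906), np.float64(570.0), np.float64(-361.0))]
```

Call:
apply_moves([
  {"tx": -0.6, "ty": 0, "tz": 2, "rx": 0, "ry": 0, "rz": 0, "gripper": 1},
  {"tx": -1.2, "ty": 0, "tz": 3.5, "rx": 0, "ry": 0, "rz": 0, "gripper": 1},
  {"tx": -1.2, "ty": 0, "tz": 3.5, "rx": 0, "ry": 0, "rz": 0, "gripper": 1},
  {"tx": -0.9, "ty": 0, "tz": 2.3, "rx": 0, "ry": 0, "rz": 0, "gripper": 1},
  {"tx": -0.3, "ty": 0, "tz": 1, "rx": 0, "ry": 0, "rz": 0, "gripper": 1},
  {"tx": 0, "ty": 1, "tz": 0, "rx": 0, "ry": 0, "rz": 0, "gripper": 1},
  {"tx": 0, "ty": 1.5, "tz": 0, "rx": 0, "ry": 0, "rz": 0, "gripper": 1},
  {"tx": 0, "ty": 1, "tz": 0, "rx": 0, "ry": 0, "rz": 0, "gripper": 1},
])

```text
clock: 32.35
eef_pos: [517.8, -238.8, 106.2]
ee_rot: [[0.946, -0.064, 0.317], [-0.06, -0.998, -0.022], [0.317, 0.002, -0.948]]
force: [1.2, 5.5, -0.1]
width: 15.9
grip_force: 55.0
```

Call:
apply_moves([
  {"tx": 0, "ty": 0.5, "tz": 0, "rx": 0, "ry": 0, "rz": 0, "gripper": 1},
  {"tx": 0, "ty": 0.4, "tz": 0, "rx": 0, "ry": 0, "rz": 0, "gripper": 1},
  {"tx": 0.05, "ty": 0.4, "tz": 0, "rx": 0, "ry": 0, "rz": 0, "gripper": 1},
  {"tx": 0.1, "ty": 0.4, "tz": 0, "rx": 0, "ry": 0, "rz": 0, "gripper": 1},
  {"tx": 0.1, "ty": 0.4, "tz": 0, "rx": 0, "ry": 0, "rz": 0, "gripper": 1},
  {"tx": 0.1, "ty": 0.3, "tz": 0, "rx": 0, "ry": 0, "rz": 0, "gripper": 1},
  {"tx": 0, "ty": 0, "tz": 0, "rx": 0, "ry": 0, "rz": 0, "gripper": 1},
  {"tx": 0, "ty": 0, "tz": 0, "rx": 0, "ry": 0, "rz": 0, "gripper": 1},
])

```text
clock: 33.15
eef_pos: [518.5, -261.0, 105.7]
ee_rot: [[0.947, -0.063, 0.314], [-0.06, -0.998, -0.021], [0.315, 0.001, -0.949]]
force: [-0.4, 0.9, -2.3]
width: 16.1
grip_force: 55.0
```

```bash
cat >> h.py <<'E'
def fit(x0=578,y0=-373,w=40,show=3):
    g=r.grab_frame("top");S=cv2.cvtColor(g["image"],cv2.COLOR_BGR2HSV)[...,1].astype(np.float32)
    A=np.linspace(0,2*np.pi,120,endpoint=False);P=np.array(g["pose"]);K=np.array(g["K"])
    def samp(c,rad):
        W=np.stack([c[0]+rad*np.cos(A),c[1]+rad*np.sin(A),np.full(120,45.)],1)-P[:3,3]
        q=(K@(P[:3,:3].T@W.T));q=(q[:2]/q[2]).astype(np.float32);return cv2.remap(S,q[0],q[1],cv2.INTER_LINEAR)
    b=sorted(((float(np.median(np.clip(samp((x,y),82)-samp((x,y),76),-40,40))+np.mean(np.clip(samp((x,y),82)-samp((x,y),76),-40,40))),x,y) for x in np.arange(x0-w,x0+w,2.) for y in np.arange(y0-w,y0+w,2.)),reverse=True)
    print("pan fit",[tuple(np.round(t,1)) for t in b[:show]],"mean",np.round(np.mean(b[:6],0),1))
E
python3 - <<'E'
from h import *
to(519,-260.5,105);fit();pancheck()
f=wballs()
hsv=cv2.cvtColor(f["image"],cv2.COLOR_BGR2HSV)
for row in hsv[150:215:5,190:340:5]: print("".join("B" if 5<=h<=16 and s>200 else ("." if s<60 else "o") for h,s,v in row))
E
```

```text
clk 33.15 p [ 518.5 -261.   105.7] yaw -0.0633 q [-0.71  0.36  1.93  0.33  0.62  0.67] F [-0.4  0.9 -2.3]
tool delta cm [ 0.03 -0.06  0.08]
pan fit [(np.float64(66.4), np.float64(574.0), np.float64(-375.0)), (np.float64(66.4), np.float64(574.0), np.float64(-373.0)), (np.float64(66.3), np.float64(576.0), np.float64(-375.0))] mean [  65.8  574.  -373.3]
pan side-match 0.655 shift px 0 0
[399, 0, 113, 167, 3474] [452.  88.]
[325, 113, 25, 24, 451] [337. 124.]
[118, 118, 102, 112, 716] [154. 157.]
[346, 135, 25, 24, 439] [358. 147.]
[273, 212, 20, 18, 239] [283. 222.]
..............................
..............................
..............................
..............................
..............................
..........oo...ooo............
.........BBBo.ooBBB...........
........BBBBooBoBBB...........
...o....BBBBooBoBBB...........
..oooo...BBBo.oBoBB...........
.ooooo...oBBo..Boo....o.......
.ooooo......oooo......oo......
..ooo........o.....o..ooo.....
```

The pan is re-centred at about (574,-374), within 5 mm, and both balls are still in the scoop. Back off, rise, and move to the pour position.

Call:
apply_moves([
  {"tx": 0, "ty": -0.7, "tz": 0, "rx": 0, "ry": 0, "rz": 0, "gripper": 1},
  {"tx": 0, "ty": -1.3, "tz": 0, "rx": 0, "ry": 0, "rz": 0, "gripper": 1},
  {"tx": 0.6, "ty": 0, "tz": -2, "rx": 0, "ry": 0, "rz": 0, "gripper": 1},
  {"tx": 1.2, "ty": 0, "tz": -3.5, "rx": 0, "ry": 0, "rz": 0, "gripper": 1},
  {"tx": 1.2, "ty": 0, "tz": -3.5, "rx": 0, "ry": 0, "rz": 0, "gripper": 1},
  {"tx": 0.9, "ty": 0, "tz": -2.3, "rx": 0, "ry": 0, "rz": 0, "gripper": 1},
  {"tx": 0.2, "ty": 0, "tz": -1, "rx": 0, "ry": 0, "rz": 0, "gripper": 1},
  {"tx": 0, "ty": 0, "tz": 0, "rx": 0, "ry": 0, "rz": 0, "gripper": 1},
])

```text
clock: 34.1
eef_pos: [520.1, -240.1, 236.4]
ee_rot: [[0.947, -0.062, 0.316], [-0.059, -0.998, -0.021], [0.317, 0.001, -0.949]]
force: [-0.8, 0.0, -2.4]
width: 15.8
grip_force: 55.0
```

Call:
apply_moves([
  {"tx": -0.3, "ty": 1, "tz": -0.1, "rx": 0, "ry": 0, "rz": 0, "gripper": 1},
  {"tx": -0.7, "ty": 2.5, "tz": -0.2, "rx": 0, "ry": 0, "rz": 0, "gripper": 1},
  {"tx": -0.8, "ty": 3, "tz": -0.3, "rx": 0, "ry": 0, "rz": 0, "gripper": 1},
  {"tx": -0.8, "ty": 3, "tz": -0.3, "rx": 0, "ry": 0, "rz": 0, "gripper": 1},
  {"tx": -0.6, "ty": 2.3, "tz": -0.2, "rx": 0, "ry": 0, "rz": 0, "gripper": 1},
  {"tx": -0.2, "ty": 1, "tz": 0, "rx": 0, "ry": 0, "rz": 0, "gripper": 1},
  {"tx": 0, "ty": 0, "tz": 0, "rx": 0, "ry": 0, "rz": 0, "gripper": 1},
  {"tx": 0, "ty": 0, "tz": 0, "rx": 0, "ry": 0, "rz": 0, "gripper": 1},
])

```text
clock: 34.9
eef_pos: [475.4, -364.8, 233.6]
ee_rot: [[0.948, -0.063, 0.313], [-0.061, -0.998, -0.017], [0.313, -0.003, -0.95]]
force: [0.3, -0.1, -1.5]
width: 15.8
grip_force: 55.0
```

```bash
python3 - <<'E'
from h import *
pour(574.5,-374);fit()
E
```

```text
clk 34.9 p [ 475.4 -364.8  233.6] yaw -0.0643 q [-0.92  0.23  1.72  0.29  1.    0.58] F [ 0.3 -0.1 -1.5]
tool delta cm [-2.75  0.3   8.16]
pan fit [(np.float64(73.1), np.float64(572.0), np.float64(-371.0)), (np.float64(72.5), np.float64(574.0), np.float64(-371.0)), (np.float64(72.0), np.float64(572.0), np.float64(-373.0))] mean [  71.5  572.  -372. ]
```

Same lowering and pouring sequence as before.

Call:
apply_moves([
  {"tx": -0.7, "ty": 0.2, "tz": 1.5, "rx": 0, "ry": 0, "rz": 0, "gripper": 1},
  {"tx": -0.7, "ty": 0, "tz": 2.5, "rx": 0, "ry": 0, "rz": 0, "gripper": 1},
  {"tx": -0.8, "ty": 0, "tz": 2.5, "rx": 0, "ry": 0, "rz": 0, "gripper": 1},
  {"tx": -0.6, "ty": 0, "tz": 1.7, "rx": 0, "ry": 0, "rz": 0, "gripper": 1},
  {"tx": 0, "ty": 0, "tz": 0, "rx": 0, "ry": -0.08, "rz": 0, "gripper": 1},
  {"tx": 0, "ty": 0, "tz": 0, "rx": 0, "ry": -0.08, "rz": 0, "gripper": 1},
  {"tx": 0, "ty": 0, "tz": 0, "rx": 0, "ry": -0.08, "rz": 0, "gripper": 1},
  {"tx": 0, "ty": 0, "tz": 0, "rx": 0, "ry": -0.08, "rz": 0, "gripper": 1},
])

```text
clock: 35.75
eef_pos: [475.6, -366.6, 148.8]
ee_rot: [[0.998, -0.062, -0.003], [-0.062, -0.998, -0.0], [-0.003, 0.001, -1.0]]
force: [0.6, -0.2, -2.2]
width: 15.5
grip_force: 55.0
```

Call:
apply_moves([
  {"tx": 0.4, "ty": 0, "tz": -0.23, "rx": 0, "ry": -0.05, "rz": 0, "gripper": 1},
  {"tx": 0.4, "ty": 0, "tz": -0.23, "rx": 0, "ry": -0.05, "rz": 0, "gripper": 1},
  {"tx": 0.4, "ty": 0, "tz": -0.23, "rx": 0, "ry": -0.05, "rz": 0, "gripper": 1},
  {"tx": 0.4, "ty": 0, "tz": -0.23, "rx": 0, "ry": -0.05, "rz": 0, "gripper": 1},
  {"tx": 0.4, "ty": 0, "tz": -0.23, "rx": 0, "ry": -0.05, "rz": 0, "gripper": 1},
  {"tx": 0.4, "ty": 0, "tz": -0.23, "rx": 0, "ry": -0.05, "rz": 0, "gripper": 1},
  {"tx": 0.4, "ty": 0, "tz": -0.23, "rx": 0, "ry": -0.05, "rz": 0, "gripper": 1},
])

```text
clock: 36.45
eef_pos: [506.1, -368.3, 160.2]
ee_rot: [[0.937, -0.061, -0.343], [-0.058, -0.998, 0.021], [-0.344, -0.0, -0.939]]
force: [0.5, -0.4, -2.1]
width: 15.9
grip_force: 55.0
```

Call:
apply_moves([
  {"tx": 0.4, "ty": 0, "tz": -0.42, "rx": 0, "ry": -0.05, "rz": 0, "gripper": 1},
  {"tx": 0.4, "ty": 0, "tz": -0.42, "rx": 0, "ry": -0.05, "rz": 0, "gripper": 1},
  {"tx": 0.4, "ty": 0, "tz": -0.42, "rx": 0, "ry": -0.05, "rz": 0, "gripper": 1},
  {"tx": 0.4, "ty": 0, "tz": -0.42, "rx": 0, "ry": -0.05, "rz": 0, "gripper": 1},
  {"tx": 0.4, "ty": 0, "tz": -0.42, "rx": 0, "ry": -0.05, "rz": 0, "gripper": 1},
  {"tx": 0, "ty": 0, "tz": 0, "rx": 0, "ry": 0, "rz": 0, "gripper": 1},
  {"tx": 0, "ty": 0, "tz": 0, "rx": 0, "ry": 0, "rz": 0, "gripper": 1},
])

```text
clock: 37.15
eef_pos: [532.5, -370.4, 169.5]
ee_rot: [[0.824, -0.061, -0.563], [-0.05, -0.998, 0.035], [-0.564, -0.001, -0.826]]
force: [0.6, -0.1, -1.6]
width: 15.7
grip_force: 55.0
```

```bash
python3 - <<'E'
from h import *
pour(574,-373,.6,-20,50);f=wballs()
hsv=cv2.cvtColor(f["image"],cv2.COLOR_BGR2HSV)
for row in hsv[0:220:8,150:380:5]: print("".join("B" if 5<=h<=15 and s>200 else ("." if s<60 else "o") for h,s,v in row))
E
```

```text
clk 37.15 p [ 532.5 -370.4  169.5] yaw -0.0611 q [-0.56  0.8   0.99 -0.28  1.87  1.06] F [ 0.6 -0.1 -1.6]
tool delta cm [0.03 0.   0.09]
[0, 0, 189, 165, 1553] [ 73. 108.]
[91, 0, 73, 53, 434] [127.  22.]
[203, 0, 56, 50, 1219] [233.  23.]
[301, 6, 32, 36, 833] [316.  24.]
[182, 36, 29, 31, 720] [196.  51.]
[385, 127, 51, 76, 640] [409. 167.]
[475, 194, 37, 36, 709] [499. 217.]
[229, 213, 20, 17, 154] [237. 223.]
[268, 213, 19, 17, 190] [278. 222.]
ooooooo....Boooooo.....................ooooooo
oooooo.....oBBBBBo..............oBBo...ooooooo
ooooo.......BBBBB..o...........BBBBBB...oooooo
ooooo.........oo.BBoBB........oBBBBoo....ooooo
oooo............oBooBB.........BBBBB.....ooooo
oooo...oBBBo.....BoBBB..........oBo.......oooo
ooBo...BBBBBo.....BBB.....................oooo
.ooo...oBBBBo.............................oooo
..oo....oBBB..............................oooo
...o.....................................ooooo
.........................................ooooo
........................................oooooo
........................................oooooo
.......................................ooooooo
......o...............................oooooooo
.....oooo............................ooooooooo
.....ooooo.........................ooooooooooo
....oooooooo.....................ooooooooooooo
.ooooooooooooo................oooooooooooooooo
oBoooooooooooo................oooooooooooooooo
oooooooooooooo................oooooooooooooooo
oooooooooooooo................oooooooooooooooo
oooooooooooooo................oooooooooooooooo
oooooooooooooo................oooooooooooooooo
oooooooooooooo................oooooooooooooooo
oooooooooooooo.......o........oooooooooooooooo
oooooooooooooo......oooo......oooooooooooooooo
oooooooooooooooooooo.ooooooooooooooooooooooooo
```

Four balls are in the pan. I'll return for the left pair.

Call:
apply_moves([
  {"tx": -1.6, "ty": 0, "tz": -1, "rx": 0, "ry": 0, "rz": 0, "gripper": 1},
  {"tx": -2.4, "ty": 0, "tz": -1.5, "rx": 0, "ry": 0, "rz": 0, "gripper": 1},
  {"tx": -2.4, "ty": 0, "tz": -1.6, "rx": 0, "ry": 0, "rz": 0, "gripper": 1},
  {"tx": 0, "ty": 0, "tz": 0, "rx": 0, "ry": 0.135, "rz": 0, "gripper": 1},
  {"tx": 0, "ty": 0, "tz": 0, "rx": 0, "ry": 0.135, "rz": 0, "gripper": 1},
  {"tx": 0, "ty": 0, "tz": 0, "rx": 0, "ry": 0.135, "rz": 0, "gripper": 1},
  {"tx": 0, "ty": 0, "tz": 0, "rx": 0, "ry": 0.135, "rz": 0, "gripper": 1},
  {"tx": 0, "ty": 0, "tz": 0, "rx": 0, "ry": 0, "rz": 0, "gripper": 1},
])

```text
clock: 38.0
eef_pos: [497.5, -368.6, 243.1]
ee_rot: [[0.996, -0.066, -0.058], [-0.066, -0.998, 0.003], [-0.058, 0.001, -0.998]]
force: [-0.7, -0.1, -2.1]
width: 15.8
grip_force: 55.0
```

Call:
apply_moves([
  {"tx": -0.2, "ty": -3, "tz": 0.2, "rx": 0, "ry": 0, "rz": 0, "gripper": 1},
  {"tx": -0.2, "ty": -4.8, "tz": 0.3, "rx": 0, "ry": 0, "rz": 0, "gripper": 1},
  {"tx": -0.2, "ty": -4.8, "tz": 0.3, "rx": 0, "ry": 0, "rz": 0, "gripper": 1},
  {"tx": -0.2, "ty": -4.8, "tz": 0.3, "rx": 0, "ry": 0, "rz": 0, "gripper": 1},
  {"tx": -0.2, "ty": -4.8, "tz": 0.3, "rx": 0, "ry": 0, "rz": 0, "gripper": 1},
  {"tx": -0.2, "ty": -4.8, "tz": 0.3, "rx": 0, "ry": 0, "rz": 0, "gripper": 1},
  {"tx": -0.2, "ty": -4.8, "tz": 0.3, "rx": 0, "ry": 0, "rz": 0, "gripper": 1},
  {"tx": -0.2, "ty": -4.8, "tz": 0.3, "rx": 0, "ry": 0, "rz": 0, "gripper": 1},
])

```text
clock: 38.8
eef_pos: [508.1, -1.7, 219.2]
ee_rot: [[0.996, -0.063, -0.061], [-0.063, -0.998, 0.002], [-0.061, 0.002, -0.998]]
force: [1.1, -0.3, -1.2]
width: 15.7
grip_force: 55.0
```

Call:
apply_moves([
  {"tx": -0.2, "ty": -4.8, "tz": 0.3, "rx": 0, "ry": 0, "rz": 0, "gripper": 1},
  {"tx": -0.2, "ty": -4.8, "tz": 0.3, "rx": 0, "ry": 0, "rz": 0, "gripper": 1},
  {"tx": -0.2, "ty": -4.8, "tz": 0.3, "rx": 0, "ry": 0, "rz": 0, "gripper": 1},
  {"tx": -0.2, "ty": -4.8, "tz": 0.3, "rx": 0, "ry": 0, "rz": 0, "gripper": 1},
  {"tx": -0.2, "ty": -4.8, "tz": 0, "rx": 0, "ry": 0, "rz": 0, "gripper": 1},
  {"tx": -0.2, "ty": -4, "tz": 0, "rx": 0, "ry": 0, "rz": 0, "gripper": 1},
  {"tx": 0, "ty": 0, "tz": 0, "rx": 0, "ry": 0, "rz": 0, "gripper": 1},
  {"tx": 0, "ty": 0, "tz": 0, "rx": 0, "ry": 0, "rz": 0, "gripper": 1},
])

```text
clock: 39.6
eef_pos: [513.0, 277.7, 207.3]
ee_rot: [[0.996, -0.06, -0.06], [-0.06, -0.998, 0.002], [-0.06, 0.002, -0.998]]
force: [0.1, -0.4, -1.4]
width: 15.8
grip_force: 55.0
```

```bash
python3 - <<'E'
from h import *
to(*b2w(-91,51,110));f=wballs();print(np.round(r.state()["ee_rot"],3).tolist())
for y in(44,73):print(np.round(proj(f,b2w(90,y,27))))
hsv=cv2.cvtColor(f["image"],cv2.COLOR_BGR2HSV)
for row in hsv[0:60:4,120:400:5]: print("".join("B" if 5<=h<=15 and s>200 else ("." if s<60 else "o") for h,s,v in row))
fit()
E
```

```text
clk 39.6 p [513.  277.7 207.3] yaw -0.0604 q [0.36 0.38 1.52 0.02 1.3  1.99] F [ 0.1 -0.4 -1.4]
tool delta cm [-0.33 -1.26  9.77]
[216, 0, 46, 28, 983] [239.  13.]
[268, 213, 19, 17, 148] [278. 224.]
[229, 219, 14, 11, 131] [236. 224.]
[[0.996, -0.062, -0.061], [-0.062, -0.998, 0.002], [-0.061, 0.002, -0.998]]
[253.  14.]
[226.  14.]
ooooooooooooooooooo.oooo.ooooooooooooooooooooooooo.ooooo
ooooooooooooooooooooBBBooBBBoooooooooooooo.ooooooo.ooooo
ooooooooooooooooooo.BBBB.BBBB......................oooo.
ooooooooooooooooooooBBBBoBBBB......................ooooo
ooooooooooooooooooooBBBBBBBBB......................ooooo
ooooooooooooooooooo.BBBB.BBBo......................ooooo
oooooooooooooooooooooBBo.oBB.......................ooooo
oooooooooooooooooooo......o........................ooooo
oooooooooooooooooooo...............................ooooo
ooooooooooooooooo.oo..............................oooooo
ooooooooooooooooo.oo..............................oooo.o
ooooooooooooooooo.oo..............................oooooo
oooooooooooooooooooo..............................oooooo
oooooooooooooooooooo..............................oooooo
oooooooooooooooooooo..............................oooooo
pan fit [(np.float64(79.5), np.float64(572.0), np.float64(-371.0)), (np.float64(79.5), np.float64(574.0), np.float64(-371.0)), (np.float64(78.5), np.float64(572.0), np.float64(-373.0))] mean [  77.9  573.  -371. ]
```

Call:
apply_moves([
  {"tx": -0.3, "ty": -1.25, "tz": 0, "rx": 0, "ry": 0, "rz": 0, "gripper": 1},
  {"tx": 0, "ty": 0, "tz": 3, "rx": 0, "ry": 0, "rz": 0, "gripper": 1},
  {"tx": 0, "ty": 0, "tz": 3, "rx": 0, "ry": 0, "rz": 0, "gripper": 1},
  {"tx": 0, "ty": 0, "tz": 2.1, "rx": 0, "ry": 0, "rz": 0, "gripper": 1},
  {"tx": 0, "ty": 0, "tz": 1.2, "rx": 0, "ry": 0, "rz": 0, "gripper": 1},
  {"tx": 0, "ty": 0, "tz": 0.3, "rx": 0, "ry": 0, "rz": 0, "gripper": 1},
  {"tx": 0, "ty": 0, "tz": 0, "rx": 0, "ry": 0, "rz": 0, "gripper": 1},
  {"tx": 0, "ty": 0, "tz": 0, "rx": 0, "ry": 0, "rz": 0, "gripper": 1},
])

```text
clock: 40.5
eef_pos: [506.3, 290.4, 112.4]
ee_rot: [[0.996, -0.063, -0.058], [-0.063, -0.998, 0.005], [-0.058, -0.001, -0.998]]
force: [-0.7, 0.3, -1.2]
width: 16.1
grip_force: 55.0
```

Call:
apply_moves([
  {"tx": 1, "ty": 0, "tz": -0.02, "rx": 0, "ry": 0, "rz": 0, "gripper": 1},
  {"tx": 1.5, "ty": 0, "tz": -0.03, "rx": 0, "ry": 0, "rz": 0, "gripper": 1},
  {"tx": 1.5, "ty": 0, "tz": -0.03, "rx": 0, "ry": 0, "rz": 0, "gripper": 1},
  {"tx": 1.5, "ty": 0, "tz": -0.03, "rx": 0, "ry": 0, "rz": 0, "gripper": 1},
  {"tx": 1.5, "ty": 0, "tz": -0.03, "rx": 0, "ry": 0, "rz": 0, "gripper": 1},
  {"tx": 0.5, "ty": 0, "tz": 0, "rx": 0, "ry": 0, "rz": 0, "gripper": 1},
  {"tx": 0, "ty": 0, "tz": 0, "rx": 0, "ry": 0, "rz": 0, "gripper": 1},
  {"tx": 0, "ty": 0, "tz": 0, "rx": 0, "ry": 0, "rz": 0, "gripper": 1},
])

```text
clock: 41.3
eef_pos: [579.7, 285.2, 108.0]
ee_rot: [[0.996, -0.063, -0.061], [-0.063, -0.998, 0.004], [-0.061, 0.0, -0.998]]
force: [-0.9, 0.2, -2.0]
width: 15.9
grip_force: 55.0
```

```bash
python3 - <<'E'
from h import *
to(*b2w(17,51,105.5));wballs()
E
```

```text
clk 41.3 p [579.7 285.2 108. ] yaw -0.0634 q [0.34 0.56 1.47 0.03 1.16 1.96] F [-0.9  0.2 -2. ]
tool delta cm [ 3.28 -0.07  0.05]
```

Call:
apply_moves([
  {"tx": 0.6, "ty": 0, "tz": 0.03, "rx": 0, "ry": 0, "rz": 0, "gripper": 1},
  {"tx": 0.6, "ty": 0, "tz": 0.04, "rx": 0, "ry": 0, "rz": 0, "gripper": 1},
  {"tx": 0.6, "ty": 0, "tz": 0.04, "rx": 0, "ry": 0, "rz": 0, "gripper": 1},
  {"tx": 0.6, "ty": 0, "tz": 0, "rx": 0, "ry": 0, "rz": 0, "gripper": 1},
  {"tx": 0.5, "ty": 0, "tz": 0, "rx": 0, "ry": 0, "rz": 0, "gripper": 1},
  {"tx": 0.45, "ty": 0, "tz": 0, "rx": 0, "ry": 0, "rz": 0, "gripper": 1},
  {"tx": 0, "ty": 0, "tz": 0, "rx": 0, "ry": 0, "rz": 0, "gripper": 1},
])

```text
clock: 42.05
eef_pos: [614.3, 283.5, 105.9]
ee_rot: [[0.996, -0.063, -0.059], [-0.063, -0.998, 0.005], [-0.059, -0.001, -0.998]]
force: [-1.2, -0.8, 5.5]
width: 15.8
grip_force: 55.0
```

```bash
python3 - <<'E'
from h import *
to(*b2w(17,51,105.5));f=wballs()
hsv=cv2.cvtColor(f["image"],cv2.COLOR_BGR2HSV)
for row in hsv[90:150:4,150:340:4]: print("".join("B" if 5<=h<=15 and s>200 else ("." if s<60 else "o") for h,s,v in row))
E
```

```text
clk 42.05 p [614.3 283.5 105.9] yaw -0.0633 q [0.32 0.6  1.4  0.02 1.19 1.94] F [-1.2 -0.8  5.5]
tool delta cm [-0.19 -0.02  0.05]
ooooooooooooooooo.oooooooooooooooooooooooooooooo
oooooooooooooooo..oooooooooooooooooooooooooooooo
ooooooooooooooooo.oooooooooooooooooooooooooooooo
ooooooooooooooooo..oooooooooooooooooooooooooooo.
ooooooooooooooooo.oooooo..oooooo................
ooooooooooooooooo.oooooooooBoooo................
ooooooooooooo.ooooBBBBBBoBBBBBBoo...............
ooooooooooooo.ooooBBBBBBBBBBBBBBo...............
ooooooooooooo.ooooBBBBBBooBBBBBB................
ooooooooooooooooo.oBBBBB..BBBBBo................
oooooooooooooooooo.oBBo....oBoo.................
oooooooooooooooooo..............................
ooooooooooooooooo...............................
ooooooooooooooooo...............................
ooooooooooooooooo...............................
```

Both balls are on the lip. Tilt.

Call:
apply_moves([
  {"tx": 0.05, "ty": 0, "tz": 0, "rx": 0, "ry": 0.04, "rz": 0, "gripper": 1},
  {"tx": -0.25, "ty": 0, "tz": 0, "rx": 0, "ry": 0.07, "rz": 0, "gripper": 1},
  {"tx": -0.3, "ty": 0, "tz": 0, "rx": 0, "ry": 0.07, "rz": 0, "gripper": 1},
  {"tx": -0.3, "ty": 0, "tz": 0, "rx": 0, "ry": 0.07, "rz": 0, "gripper": 1},
  {"tx": -0.35, "ty": 0, "tz": 0, "rx": 0, "ry": 0.07, "rz": 0, "gripper": 1},
  {"tx": -0.35, "ty": 0, "tz": 0, "rx": 0, "ry": 0.06, "rz": 0, "gripper": 1},
  {"tx": 0, "ty": 0, "tz": 0, "rx": 0, "ry": 0, "rz": 0, "gripper": 1},
  {"tx": 0, "ty": 0, "tz": 0, "rx": 0, "ry": 0, "rz": 0, "gripper": 1},
])

```text
clock: 42.9
eef_pos: [598.2, 284.2, 102.7]
ee_rot: [[0.948, -0.062, 0.312], [-0.059, -0.998, -0.02], [0.313, 0.0, -0.95]]
force: [0.3, -0.1, -1.1]
width: 15.7
grip_force: 55.0
```

```bash
python3 - <<'E'
from h import *
to(*b2w(17,51,105.5));f=wballs()
hsv=cv2.cvtColor(f["image"],cv2.COLOR_BGR2HSV)
for row in hsv[100:215:5,150:360:5]: print("".join("B" if 5<=h<=16 and s>200 else ("." if s<60 else "o") for h,s,v in row))
E
```

```text
clk 42.9 p [598.2 284.2 102.7] yaw -0.0624 q [ 0.42  0.47  1.74 -0.24  0.67  2.23] F [ 0.3 -0.1 -1.1]
tool delta cm [ 1.43 -0.05  0.18]
[224, 175, 27, 27, 496] [237. 188.]
[256, 176, 27, 27, 552] [269. 188.]
oooooooooooooo....oooo....o......o.......o
ooooooooooooooo..o.o...ooo..o..oooo..o....
oooooooooooooo.................oo.o.......
oooooooooooooo.........................o..
oooooooooooooo................o...o...oo..
ooooooooooooooo................o...o..ooo.
ooooooooooooooo...........................
ooooooooooooooo...........................
oooooooooooooo............................
oooooooooooooo............................
oooooooooooooo............................
oooooooooooooo............................
oooooooooooooo............................
oooooooooooooo............................
oooooooooooooo............................
oooooooooooooo...oo....ooo................
oooooooooooooo..BBBo..BBBBo...............
oooooooooooooo.BBBBoo.BBBBB...............
oooooooooooooo.BBBBoooBBBBB...............
oooooooooooooo.oBBBo..BBBBo...............
oooooooooooooo..oBBo..ooBo................
oooooooooooooo......oo....................
oooooooooooooo.......ooo..................
```

The last two are aboard. Lift and carry to the pan.

Call:
apply_moves([
  {"tx": 0, "ty": 0, "tz": -1, "rx": 0, "ry": 0, "rz": 0, "gripper": 1},
  {"tx": 0, "ty": 0, "tz": -2, "rx": 0, "ry": 0, "rz": 0, "gripper": 1},
  {"tx": 0.5, "ty": 0, "tz": -3, "rx": 0, "ry": 0, "rz": 0, "gripper": 1},
  {"tx": 0.5, "ty": 0, "tz": -3, "rx": 0, "ry": 0, "rz": 0, "gripper": 1},
  {"tx": 0.5, "ty": 0, "tz": -2.5, "rx": 0, "ry": 0, "rz": 0, "gripper": 1},
  {"tx": 0, "ty": 0, "tz": -1, "rx": 0, "ry": 0, "rz": 0, "gripper": 1},
  {"tx": 0, "ty": 0, "tz": 0, "rx": 0, "ry": 0, "rz": 0, "gripper": 1},
])

```text
clock: 43.65
eef_pos: [574.8, 286.2, 228.8]
ee_rot: [[0.946, -0.063, 0.317], [-0.061, -0.998, -0.018], [0.318, -0.002, -0.948]]
force: [-0.1, -0.1, -1.9]
width: 15.9
grip_force: 55.0
```

Call:
apply_moves([
  {"tx": 0, "ty": 1, "tz": 0, "rx": 0, "ry": 0, "rz": 0, "gripper": 1},
  {"tx": -0.3, "ty": 2, "tz": -0.2, "rx": 0, "ry": 0, "rz": 0, "gripper": 1},
  {"tx": -0.3, "ty": 3, "tz": -0.2, "rx": 0, "ry": 0, "rz": 0, "gripper": 1},
  {"tx": -0.3, "ty": 4, "tz": -0.2, "rx": 0, "ry": 0, "rz": 0, "gripper": 1},
  {"tx": -0.3, "ty": 4, "tz": -0.2, "rx": 0, "ry": 0, "rz": 0, "gripper": 1},
  {"tx": -0.3, "ty": 4, "tz": -0.2, "rx": 0, "ry": 0, "rz": 0, "gripper": 1},
  {"tx": -0.3, "ty": 4, "tz": -0.2, "rx": 0, "ry": 0, "rz": 0, "gripper": 1},
  {"tx": -0.3, "ty": 4, "tz": -0.2, "rx": 0, "ry": 0, "rz": 0, "gripper": 1},
])

```text
clock: 44.45
eef_pos: [530.8, 25.7, 231.1]
ee_rot: [[0.948, -0.063, 0.311], [-0.06, -0.998, -0.02], [0.311, 0.0, -0.95]]
force: [0.1, -0.6, -2.2]
width: 15.6
grip_force: 55.0
```

Call:
apply_moves([
  {"tx": -0.4, "ty": 4, "tz": -0.2, "rx": 0, "ry": 0, "rz": 0, "gripper": 1},
  {"tx": -0.4, "ty": 4, "tz": -0.2, "rx": 0, "ry": 0, "rz": 0, "gripper": 1},
  {"tx": -0.4, "ty": 4, "tz": -0.2, "rx": 0, "ry": 0, "rz": 0, "gripper": 1},
  {"tx": -0.4, "ty": 4, "tz": -0.2, "rx": 0, "ry": 0, "rz": 0, "gripper": 1},
  {"tx": -0.4, "ty": 4, "tz": -0.2, "rx": 0, "ry": 0, "rz": 0, "gripper": 1},
  {"tx": -0.4, "ty": 4, "tz": -0.1, "rx": 0, "ry": 0, "rz": 0, "gripper": 1},
  {"tx": -0.4, "ty": 4, "tz": -0.1, "rx": 0, "ry": 0, "rz": 0, "gripper": 1},
  {"tx": -0.3, "ty": 3, "tz": 0, "rx": 0, "ry": 0, "rz": 0, "gripper": 1},
])

```text
clock: 45.25
eef_pos: [478.1, -282.0, 232.9]
ee_rot: [[0.948, -0.065, 0.312], [-0.062, -0.998, -0.02], [0.312, -0.001, -0.95]]
force: [0.6, -0.4, -2.6]
width: 15.7
grip_force: 55.0
```

Call:
apply_moves([
  {"tx": 0, "ty": 2, "tz": 0, "rx": 0, "ry": 0, "rz": 0, "gripper": 1},
  {"tx": 0, "ty": 1, "tz": 0, "rx": 0, "ry": 0, "rz": 0, "gripper": 1},
  {"tx": 0, "ty": 0, "tz": 0, "rx": 0, "ry": 0, "rz": 0, "gripper": 1},
  {"tx": 0, "ty": 0, "tz": 0, "rx": 0, "ry": 0, "rz": 0, "gripper": 1},
])

```text
clock: 45.65
eef_pos: [477.4, -308.4, 233.6]
ee_rot: [[0.948, -0.063, 0.312], [-0.061, -0.998, -0.018], [0.313, -0.002, -0.95]]
force: [0.2, 0.7, -1.1]
width: 15.8
grip_force: 55.0
```

```bash
python3 - <<'E'
from h import *
fit();pour(574,-372.5);f=wballs()
hsv=cv2.cvtColor(f["image"],cv2.COLOR_BGR2HSV)
for row in hsv[60:215:6,190:340:5]: print("".join("B" if 5<=h<=16 and s>200 else ("." if s<60 else "o") for h,s,v in row))
E
```

```text
pan fit [(np.float64(67.0), np.float64(572.0), np.float64(-371.0)), (np.float64(66.3), np.float64(574.0), np.float64(-371.0)), (np.float64(66.2), np.float64(572.0), np.float64(-373.0))] mean [  65.9  572.  -372. ]
clk 45.7 p [ 477.6 -308.   233.9] yaw -0.063 q [-0.85  0.18  1.79  0.27  0.96  0.65] F [-0.6  0.1 -1.9]
tool delta cm [-2.68  5.84  8.2 ]
[278, 0, 25, 23, 205] [291.   8.]
[315, 0, 197, 158, 3905] [382.  82.]
[127, 120, 94, 110, 978] [155. 175.]
[322, 120, 16, 16, 200] [329. 128.]
[430, 199, 23, 31, 180] [439. 213.]
[267, 213, 27, 17, 194] [280. 223.]
oooooooooooooooooooooooooooooo
oooooooooooooooooooooooooooooo
oooooooooooooooooooooooooooooo
oooooooooooooooooooooooooooooo
oooooooooooooooooooooooooooooo
oooooooooooooooooooooooooooooo
ooooooooooooooooooo........ooo
oooooooooooooooo.............o
ooooooooooooooo...............
ooooooo.......................
ooooooo.....................o.
ooooooo....................BBB
....ooo..............o.....BBB
......o.......................
..............................
..............................
..............................
..............................
..............................
oo...............o............
oo........BBBBo.BBBB..........
.........oBBBBBoBBBBB.........
.........oBBBBBoBBBBo.........
..........oBBBo.oBBB........oo
............oooo.......ooooooo
.............ooo.......ooooooo
```

Call:
apply_moves([
  {"tx": 0, "ty": 1.5, "tz": 0, "rx": 0, "ry": 0, "rz": 0, "gripper": 1},
  {"tx": 0, "ty": 2.5, "tz": 0, "rx": 0, "ry": 0, "rz": 0, "gripper": 1},
  {"tx": 0, "ty": 1.3, "tz": 0, "rx": 0, "ry": 0, "rz": 0, "gripper": 1},
  {"tx": -0.7, "ty": 0.5, "tz": 1.5, "rx": 0, "ry": 0, "rz": 0, "gripper": 1},
  {"tx": -0.7, "ty": 0, "tz": 2.5, "rx": 0, "ry": 0, "rz": 0, "gripper": 1},
  {"tx": -0.7, "ty": 0, "tz": 2.5, "rx": 0, "ry": 0, "rz": 0, "gripper": 1},
  {"tx": -0.6, "ty": 0, "tz": 1.7, "rx": 0, "ry": 0, "rz": 0, "gripper": 1},
  {"tx": 0, "ty": 0, "tz": 0, "rx": 0, "ry": 0, "rz": 0, "gripper": 1},
])

```text
clock: 46.55
eef_pos: [473.3, -365.8, 145.6]
ee_rot: [[0.948, -0.063, 0.311], [-0.061, -0.998, -0.016], [0.311, -0.004, -0.95]]
force: [-0.5, 0.0, -1.9]
width: 15.7
grip_force: 55.0
```

Call:
apply_moves([
  {"tx": 0, "ty": 0, "tz": 0, "rx": 0, "ry": -0.08, "rz": 0, "gripper": 1},
  {"tx": 0, "ty": 0, "tz": 0, "rx": 0, "ry": -0.08, "rz": 0, "gripper": 1},
  {"tx": 0, "ty": 0, "tz": 0, "rx": 0, "ry": -0.08, "rz": 0, "gripper": 1},
  {"tx": 0, "ty": 0, "tz": 0, "rx": 0, "ry": -0.08, "rz": 0, "gripper": 1},
  {"tx": 0.4, "ty": 0, "tz": -0.23, "rx": 0, "ry": -0.05, "rz": 0, "gripper": 1},
  {"tx": 0.4, "ty": 0, "tz": -0.23, "rx": 0, "ry": -0.05, "rz": 0, "gripper": 1},
  {"tx": 0.4, "ty": 0, "tz": -0.23, "rx": 0, "ry": -0.05, "rz": 0, "gripper": 1},
  {"tx": 0.4, "ty": 0, "tz": -0.23, "rx": 0, "ry": -0.05, "rz": 0, "gripper": 1},
])

```text
clock: 47.35
eef_pos: [492.5, -369.1, 158.0]
ee_rot: [[0.978, -0.064, -0.198], [-0.063, -0.998, 0.011], [-0.198, 0.002, -0.98]]
force: [0.3, -0.9, -2.9]
width: 15.9
grip_force: 55.0
```

Call:
apply_moves([
  {"tx": 0.4, "ty": 0, "tz": -0.23, "rx": 0, "ry": -0.05, "rz": 0, "gripper": 1},
  {"tx": 0.4, "ty": 0, "tz": -0.23, "rx": 0, "ry": -0.05, "rz": 0, "gripper": 1},
  {"tx": 0.4, "ty": 0, "tz": -0.23, "rx": 0, "ry": -0.05, "rz": 0, "gripper": 1},
  {"tx": 0.4, "ty": 0, "tz": -0.42, "rx": 0, "ry": -0.05, "rz": 0, "gripper": 1},
  {"tx": 0.4, "ty": 0, "tz": -0.42, "rx": 0, "ry": -0.05, "rz": 0, "gripper": 1},
  {"tx": 0.4, "ty": 0, "tz": -0.42, "rx": 0, "ry": -0.05, "rz": 0, "gripper": 1},
  {"tx": 0.4, "ty": 0, "tz": -0.42, "rx": 0, "ry": -0.05, "rz": 0, "gripper": 1},
  {"tx": 0.4, "ty": 0, "tz": -0.42, "rx": 0, "ry": -0.05, "rz": 0, "gripper": 1},
])

```text
clock: 48.15
eef_pos: [533.0, -371.5, 171.6]
ee_rot: [[0.824, -0.064, -0.562], [-0.054, -0.998, 0.035], [-0.563, 0.001, -0.826]]
force: [0.1, 0.7, -1.3]
width: 15.8
grip_force: 55.0
```

Call:
apply_moves([
  {"tx": 0, "ty": 0, "tz": 0, "rx": 0, "ry": 0, "rz": 0, "gripper": 1},
  {"tx": 0, "ty": 0, "tz": 0, "rx": 0, "ry": 0, "rz": 0, "gripper": 1},
])

```text
clock: 48.35
eef_pos: [532.3, -371.2, 170.4]
ee_rot: [[0.825, -0.063, -0.562], [-0.052, -0.998, 0.035], [-0.563, 0.0, -0.827]]
force: [-0.3, -0.2, -1.4]
width: 15.3
grip_force: 55.0
```

```bash
python3 - <<'E'
from h import *
pour(574,-372,.6,-20,50);f=wballs()
hsv=cv2.cvtColor(f["image"],cv2.COLOR_BGR2HSV)
for row in hsv[0:220:8,150:380:5]: print("".join("B" if 5<=h<=15 and s>200 else ("." if s<60 else "o") for h,s,v in row))
E
```

```text
clk 48.35 p [ 532.3 -371.2  170.4] yaw -0.0635 q [-0.56  0.8   0.99 -0.28  1.87  1.06] F [-0.3 -0.2 -1.4]
tool delta cm [ 0.09 -0.18  0.16]
[0, 0, 26, 35, 209] [10. 14.]
[89, 0, 75, 52, 427] [127.  20.]
[202, 0, 43, 44, 815] [224.  15.]
[300, 6, 31, 35, 834] [315.  23.]
[181, 36, 29, 31, 696] [196.  51.]
[0, 44, 188, 115, 1278] [ 82. 124.]
[235, 85, 24, 23, 447] [247.  97.]
[384, 129, 54, 74, 604] [407. 167.]
[474, 193, 38, 37, 740] [498. 217.]
[228, 215, 21, 15, 161] [237. 223.]
[269, 214, 20, 16, 181] [279. 223.]
[11, 218, 20, 12, 110] [ 21. 225.]
ooooooo....Booooo.......BBBBBo........oooooooo
oooooo.....BBBBBB........BBBo...BBBo...ooooooo
ooooo......oBBBBBBBoBB.........oooBBo...oooooo
oooo.........oo..BooBBo.......BBBBBoo...oooooo
oooo.............BoBBBo........BBBBB.....ooooo
ooo....oBBBo.....ooBBo..........oo.......ooooo
ooB...oBBBBBo............................ooooo
.oo....oBBBBo............................ooooo
..o.....oBBo.............................ooooo
...o.....................................ooooo
.........................................ooooo
..................BBBo..................oooooo
.................oBBBB.................ooooooo
..................BBBB.................ooooooo
......o...............................oooooooo
.....ooB............................oooooooooo
.....ooooo.........................ooooooooooo
...ooooooooo....................oooooooooooooo
.oooBooooooooo................oooooooooooooooo
oBoooooooooooo................oooooooooooooooo
oooooooooooooo................oooooooooooooooo
oooooooooooooo................oooooooooooooooo
oooooooooooooo................oooooooooooooooo
oooooooooooooo................oooooooooooooooo
oooooooooooooo................oooooooooooooooo
oooooooooooooo................oooooooooooooooo
oooooooooooooo......ooo.......oooooooooooooooo
oooooooooooooooooooooooooooooooooooooooooooooo
```

Call:
apply_moves([
  {"tx": 0, "ty": 0, "tz": 0, "rx": 0, "ry": 0, "rz": 0, "gripper": 1},
  {"tx": 0, "ty": 0, "tz": 0, "rx": 0, "ry": 0, "rz": 0, "gripper": 1},
  {"tx": 0, "ty": 0, "tz": 0, "rx": 0, "ry": 0, "rz": 0, "gripper": 1},
  {"tx": 0, "ty": 0, "tz": 0, "rx": 0, "ry": 0, "rz": 0, "gripper": 1},
])

```text
clock: 48.8
eef_pos: [531.3, -371.0, 170.5]
ee_rot: [[0.824, -0.063, -0.563], [-0.052, -0.998, 0.036], [-0.564, 0.0, -0.826]]
force: [0.2, -1.0, -2.2]
width: 16.1
grip_force: 55.0
```

```bash
python3 - <<'E'
from h import *
T=wpose();f=wballs()
for q in((85,33,85.5),(85,-33,85.5),(61,33,85.5),(85,0,72)):
    print(q,np.round(proj(f,(T@np.r_[q,1])[:3])))
E
```

```text
[0, 0, 23, 30, 149] [ 8. 12.]
[94, 0, 69, 54, 397] [132.  22.]
[202, 0, 59, 43, 1216] [234.  18.]
[300, 4, 32, 36, 848] [315.  21.]
[181, 34, 29, 32, 713] [195.  49.]
[0, 51, 188, 113, 1291] [ 87. 127.]
[235, 84, 24, 24, 464] [247.  96.]
[385, 128, 48, 74, 615] [407. 166.]
[474, 191, 38, 39, 755] [498. 217.]
[229, 214, 20, 16, 175] [238. 223.]
[268, 214, 19, 16, 227] [278. 221.]
(85, 33, 85.5) [296. 106.]
(85, -33, 85.5) [220. 106.]
(61, 33, 85.5) [294. 134.]
(85, 0, 72) [258. 106.]
```

The sixth ball sits still in the pan just ahead of the lip, so all six are in. I'll retreat, level, verify, and take the scoop back to its rest.

Call:
apply_moves([
  {"tx": -1.6, "ty": 0, "tz": -1.2, "rx": 0, "ry": 0, "rz": 0, "gripper": 1},
  {"tx": -2.4, "ty": 0, "tz": -1.7, "rx": 0, "ry": 0, "rz": 0, "gripper": 1},
  {"tx": -2.4, "ty": 0, "tz": -1.6, "rx": 0, "ry": 0, "rz": 0, "gripper": 1},
  {"tx": 0, "ty": 0, "tz": 0, "rx": 0, "ry": 0.149, "rz": 0, "gripper": 1},
  {"tx": 0, "ty": 0, "tz": 0, "rx": 0, "ry": 0.149, "rz": 0, "gripper": 1},
  {"tx": 0, "ty": 0, "tz": 0, "rx": 0, "ry": 0.149, "rz": 0, "gripper": 1},
  {"tx": 0, "ty": 0, "tz": 0, "rx": 0, "ry": 0.149, "rz": 0, "gripper": 1},
  {"tx": 0, "ty": 0, "tz": 0, "rx": 0, "ry": 0, "rz": 0, "gripper": 1},
])

```text
clock: 49.65
eef_pos: [499.1, -367.7, 245.3]
ee_rot: [[0.998, -0.066, -0.004], [-0.066, -0.998, 0.001], [-0.004, -0.0, -1.0]]
force: [-1.8, 0.3, -2.0]
width: 16.6
grip_force: 55.0
```

```bash
python3 - <<'E'
from h import *
to(474.6,435.2,215);f=wballs();print(np.round(r.state()["ee_rot"],3).tolist())
E
```

```text
clk 49.65 p [ 499.1 -367.7  245.3] yaw -0.0658 q [-0.74  0.37  1.43 -0.    1.34  0.89] F [-1.8  0.3 -2. ]
tool delta cm [ -7.71 -79.95   3.1 ]
[264, 64, 17, 20, 259] [272.  73.]
[227, 72, 33, 31, 459] [242.  86.]
[86, 79, 125, 126, 1586] [145. 144.]
[285, 82, 17, 18, 237] [293.  90.]
[211, 99, 17, 17, 178] [218. 106.]
[229, 215, 20, 15, 155] [237. 224.]
[269, 216, 22, 14, 176] [280. 224.]
[[0.998, -0.065, -0.006], [-0.065, -0.998, 0.0], [-0.006, 0.0, -1.0]]
```

Call:
apply_moves([
  {"tx": -0.4, "ty": -3, "tz": 0.2, "rx": 0, "ry": 0, "rz": 0, "gripper": 1},
  {"tx": -0.5, "ty": -4.8, "tz": 0.3, "rx": 0, "ry": 0, "rz": 0, "gripper": 1},
  {"tx": -0.5, "ty": -4.8, "tz": 0.3, "rx": 0, "ry": 0, "rz": 0, "gripper": 1},
  {"tx": -0.5, "ty": -4.8, "tz": 0.3, "rx": 0, "ry": 0, "rz": 0, "gripper": 1},
  {"tx": -0.5, "ty": -4.8, "tz": 0.3, "rx": 0, "ry": 0, "rz": 0, "gripper": 1},
  {"tx": -0.5, "ty": -4.8, "tz": 0.3, "rx": 0, "ry": 0, "rz": 0, "gripper": 1},
  {"tx": -0.5, "ty": -4.8, "tz": 0.3, "rx": 0, "ry": 0, "rz": 0, "gripper": 1},
  {"tx": -0.5, "ty": -4.8, "tz": 0.3, "rx": 0, "ry": 0, "rz": 0, "gripper": 1},
])

```text
clock: 50.5
eef_pos: [489.7, 0.4, 221.4]
ee_rot: [[0.998, -0.062, -0.006], [-0.062, -0.998, -0.001], [-0.006, 0.002, -1.0]]
force: [0.7, 0.9, -1.3]
width: 15.7
grip_force: 55.0
```

Call:
apply_moves([
  {"tx": -0.5, "ty": -4.8, "tz": 0.2, "rx": 0, "ry": 0, "rz": 0, "gripper": 1},
  {"tx": -0.5, "ty": -4.8, "tz": 0.2, "rx": 0, "ry": 0, "rz": 0, "gripper": 1},
  {"tx": -0.5, "ty": -4.8, "tz": 0.2, "rx": 0, "ry": 0, "rz": 0, "gripper": 1},
  {"tx": -0.5, "ty": -4.8, "tz": 0.2, "rx": 0, "ry": 0, "rz": 0, "gripper": 1},
  {"tx": -0.5, "ty": -4.8, "tz": 0, "rx": 0, "ry": 0, "rz": 0, "gripper": 1},
  {"tx": -0.5, "ty": -4.8, "tz": 0, "rx": 0, "ry": 0, "rz": 0, "gripper": 1},
  {"tx": -0.5, "ty": -4.8, "tz": 0, "rx": 0, "ry": 0, "rz": 0, "gripper": 1},
  {"tx": -0.3, "ty": -3.5, "tz": 0, "rx": 0, "ry": 0, "rz": 0, "gripper": 1},
])

```text
clock: 51.3
eef_pos: [474.2, 375.6, 213.2]
ee_rot: [[0.998, -0.06, -0.004], [-0.06, -0.998, -0.002], [-0.004, 0.002, -1.0]]
force: [0.2, 0.1, -0.8]
width: 15.9
grip_force: 55.0
```

Call:
apply_moves([
  {"tx": 0, "ty": -1, "tz": 0, "rx": 0, "ry": 0, "rz": 0, "gripper": 1},
  {"tx": 0, "ty": 0, "tz": 0, "rx": 0, "ry": 0, "rz": 0.055, "gripper": 1},
  {"tx": 0, "ty": 0, "tz": 0, "rx": 0, "ry": 0, "rz": 0, "gripper": 1},
  {"tx": 0, "ty": 0, "tz": 0, "rx": 0, "ry": 0, "rz": 0, "gripper": 1},
])

```text
clock: 51.7
eef_pos: [474.8, 381.0, 212.8]
ee_rot: [[0.993, -0.116, -0.005], [-0.116, -0.993, -0.001], [-0.004, 0.002, -1.0]]
force: [0.0, -0.0, -2.1]
width: 15.6
grip_force: 55.0
```

```bash
python3 - <<'E'
from h import *
to(474.6,435.2,86.5);print(np.round(r.state()["ee_rot"],4).tolist());fit()
E
```

```text
clk 51.7 p [474.8 381.  212.8] yaw -0.1167 q [0.56 0.38 1.5  0.   1.26 2.25] F [ 0.  -0.  -2.1]
tool delta cm [-0.6  -5.41 12.62]
[[0.9932, -0.1164, -0.0046], [-0.1164, -0.9932, -0.0014], [-0.0044, 0.0019, -1.0]]
pan fit [(np.float64(79.8), np.float64(572.0), np.float64(-371.0)), (np.float64(79.3), np.float64(574.0), np.float64(-371.0)), (np.float64(78.6), np.float64(572.0), np.float64(-373.0))] mean [  77.9  573.  -371. ]
```

Call:
apply_moves([
  {"tx": -0.3, "ty": -2.7, "tz": 0, "rx": 0, "ry": 0.004, "rz": 0, "gripper": 1},
  {"tx": -0.3, "ty": -2.7, "tz": 0, "rx": 0, "ry": 0, "rz": 0, "gripper": 1},
  {"tx": 0, "ty": 0, "tz": 3, "rx": 0, "ry": 0, "rz": 0, "gripper": 1},
  {"tx": 0, "ty": 0, "tz": 3.5, "rx": 0, "ry": 0, "rz": 0, "gripper": 1},
  {"tx": 0, "ty": 0, "tz": 3.2, "rx": 0, "ry": 0, "rz": 0, "gripper": 1},
  {"tx": 0, "ty": 0, "tz": 2, "rx": 0, "ry": 0, "rz": 0, "gripper": 1},
  {"tx": 0, "ty": 0, "tz": 0.5, "rx": 0, "ry": 0, "rz": 0, "gripper": 1},
  {"tx": 0, "ty": 0, "tz": 0, "rx": 0, "ry": 0, "rz": 0, "gripper": 1},
])

```text
clock: 52.55
eef_pos: [474.8, 434.7, 90.4]
ee_rot: [[0.993, -0.118, -0.001], [-0.118, -0.993, -0.001], [-0.001, 0.001, -1.0]]
force: [0.2, 0.2, -0.9]
width: 15.5
grip_force: 55.0
```

Call:
apply_moves([
  {"tx": 0, "ty": 0, "tz": 0, "rx": 0, "ry": 0, "rz": 0, "gripper": 1},
  {"tx": 0, "ty": 0, "tz": 0, "rx": 0, "ry": 0, "rz": 0, "gripper": 1},
])

```text
clock: 52.75
eef_pos: [476.0, 436.1, 92.6]
ee_rot: [[0.993, -0.118, 0.002], [-0.118, -0.993, 0.002], [0.002, -0.002, -1.0]]
force: [0.3, 1.3, -0.5]
width: 15.8
grip_force: 55.0
```

Call:
apply_moves([
  {"tx": 0, "ty": 0, "tz": 0.2, "rx": 0, "ry": 0, "rz": 0, "gripper": 1},
  {"tx": 0, "ty": 0, "tz": 0.1, "rx": 0, "ry": 0, "rz": 0, "gripper": 1},
  {"tx": 0, "ty": 0, "tz": 0.1, "rx": 0, "ry": 0, "rz": 0, "gripper": 1},
  {"tx": 0, "ty": 0, "tz": 0, "rx": 0, "ry": 0, "rz": 0, "gripper": 1},
  {"tx": 0, "ty": 0, "tz": 0, "rx": 0, "ry": 0, "rz": 0, "gripper": 1},
])

```text
clock: 53.25
eef_pos: [474.9, 435.6, 87.4]
ee_rot: [[0.993, -0.118, 0.0], [-0.118, -0.993, 0.0], [0.0, -0.0, -1.0]]
force: [-2.5, -0.4, 4.3]
width: 15.5
grip_force: 55.0
```

Call:
apply_moves([
  {"tx": 0, "ty": 0, "tz": 0.1, "rx": 0, "ry": 0, "rz": 0, "gripper": 1},
  {"tx": 0, "ty": 0, "tz": 0, "rx": 0, "ry": 0, "rz": 0, "gripper": 1},
  {"tx": 0, "ty": 0, "tz": 0, "rx": 0, "ry": 0, "rz": 0, "gripper": 1},
])

```text
clock: 53.55
eef_pos: [474.7, 435.7, 87.3]
ee_rot: [[0.993, -0.118, 0.001], [-0.118, -0.993, 0.0], [0.0, -0.0, -1.0]]
force: [-5.0, -1.3, 10.0]
width: 15.7
grip_force: 55.0
```

The scoop is standing on the mat. Release and rise.

Call:
apply_moves([
  {"tx": 0, "ty": 0, "tz": 0, "rx": 0, "ry": 0, "rz": 0, "gripper": 1},
  {"tx": 0, "ty": 0, "tz": 0, "rx": 0, "ry": 0, "rz": 0, "gripper": 1},
  {"tx": 0, "ty": 0, "tz": 0, "rx": 0, "ry": 0, "rz": 0, "gripper": 3},
  {"tx": 0, "ty": 0, "tz": 0, "rx": 0, "ry": 0, "rz": 0, "gripper": 5},
  {"tx": 0, "ty": 0, "tz": 0, "rx": 0, "ry": 0, "rz": 0, "gripper": 7},
  {"tx": 0, "ty": 0, "tz": 0, "rx": 0, "ry": 0, "rz": 0, "gripper": 8.78},
  {"tx": 0, "ty": 0, "tz": 0, "rx": 0, "ry": 0, "rz": 0, "gripper": 8.78},
  {"tx": 0, "ty": 0, "tz": 0, "rx": 0, "ry": 0, "rz": 0, "gripper": 8.78},
], grip_force=5)

```text
clock: 54.35
eef_pos: [474.8, 435.4, 85.7]
ee_rot: [[0.993, -0.118, -0.0], [-0.118, -0.993, -0.0], [-0.0, 0.0, -1.0]]
force: [0.5, -0.2, -0.5]
width: 60.5
grip_force: 0.0
```

Call:
apply_moves([
  {"tx": 0, "ty": 0, "tz": 0, "rx": 0, "ry": 0, "rz": 0, "gripper": 8.78},
  {"tx": 0, "ty": 0, "tz": -2, "rx": 0, "ry": 0, "rz": 0, "gripper": 8.78},
  {"tx": 0, "ty": 0, "tz": -4, "rx": 0, "ry": 0, "rz": 0, "gripper": 8.78},
  {"tx": 0, "ty": 0, "tz": -4, "rx": 0, "ry": 0, "rz": 0, "gripper": 8.78},
  {"tx": 0, "ty": 0, "tz": -4, "rx": 0, "ry": 0, "rz": 0, "gripper": 8.78},
  {"tx": 0, "ty": 0, "tz": 0, "rx": 0, "ry": 0, "rz": 0, "gripper": 8.78},
  {"tx": 0, "ty": 0, "tz": 0, "rx": 0, "ry": 0, "rz": 0, "gripper": 8.78},
])

```text
clock: 55.05
eef_pos: [475.3, 435.8, 227.0]
ee_rot: [[0.993, -0.118, 0.002], [-0.118, -0.993, 0.001], [0.002, -0.002, -1.0]]
force: [-0.8, -0.9, -0.7]
width: 87.8
grip_force: 0.0
```

```bash
python3 - <<'E'
from h import *
to(462,-360,225)
f=wrist();cv2.imwrite("/tmp/w6.png",f["image"])
yaw=-.12;c=np.array([517.3,430]);R=np.array([[np.cos(yaw),-np.sin(yaw)],[np.sin(yaw),np.cos(yaw)]])
for n,p in dict(lipL=(42,33,2),lipR=(42,-33,2),ht=(-43,0,132)).items(): print(n,np.round(proj(f,np.r_[c+R@np.array(p[:2]),p[2]])))
hsv=cv2.cvtColor(f["image"],cv2.COLOR_BGR2HSV)
for row in hsv[40:260:6,170:350:5]: print("".join("#" if v<50 else ("." if s<60 else "o") for h,s,v in row))
E
```

```text
clk 55.05 p [475.3 435.8 227. ] yaw -0.1182 q [ 0.64  0.42  1.4  -0.    1.32  2.32] F [-0.8 -0.9 -0.7]
tool delta cm [ 8.06 79.19  0.09]
lipL [235. 110.]
lipR [283. 110.]
ht [259. 196.]
oooooooooooooooooooooooooooooooooooo
oooooooooooooooooooooooooooooooo.ooo
oooooooooooooooooooooooooooooooo.ooo
oooooooooooooooooooooooooooooooo.ooo
oooooooooooooooooooooooooooooooo.ooo
oooooooooooooooooooooooooooooooooooo
oooooooooooooooooooooooooooooooooooo
oooooooooooooooooooooooooooooooooooo
oooooooooooooooooooooooooooooooooooo
oooooooooooooooooooooooooooooooooooo
ooooooooooo#################oooooooo
ooooooooooo################ooooooooo
ooooooooooo##..........####ooooooooo
ooooooooooo##..........####ooooooooo
ooooooooooo##..........####ooooooooo
ooooooooooo##..........####ooooooooo
ooooooooooo##..........####oooooooo.
ooooooooooo##..........####oooooooo.
ooooooooooo##..........####ooooooooo
ooooooooooo##..........####oooooo.oo
ooooooooooo##..........####ooooooooo
ooooooooooo##..........####ooooooooo
ooooooooooo##....##....####ooooooooo
ooooooooooo################ooooooooo
ooooooooooo###############oooooooooo
ooooooooooo###############oooooooooo
ooooooooooo###############oooooooooo
ooooooooooooooooo##ooooooooooooooooo
oooooooooooooooooooooooooooooooooooo
oooooooooooooooooooooooooooooooooooo
#o##oooooooooooooooooooooooooooooooo
oo##oooooooooooooooooooooooooooo#ooo
o###oooooooooooooooooooooooooooo##oo
#####ooooooooooooooooooooooooooo###o
#####oooooooooooooooooooooooooo#####
####oooooooooooooooooooooooooooo####
####oooooooooooooooooooooooooooo####
```

The scoop stands on its mat as before. I'll go back to the pan handle.

Call:
apply_moves([
  {"tx": 0.2, "ty": 3, "tz": 0, "rx": 0, "ry": 0, "rz": 0, "gripper": 8.78},
  {"tx": 0.25, "ty": 4.8, "tz": 0, "rx": 0, "ry": 0, "rz": 0, "gripper": 8.78},
  {"tx": 0.25, "ty": 4.8, "tz": 0, "rx": 0, "ry": 0, "rz": 0, "gripper": 8.78},
  {"tx": 0.25, "ty": 4.8, "tz": 0, "rx": 0, "ry": 0, "rz": 0, "gripper": 8.78},
  {"tx": 0.25, "ty": 4.8, "tz": 0, "rx": 0, "ry": 0, "rz": 0, "gripper": 8.78},
  {"tx": 0.25, "ty": 4.8, "tz": 0, "rx": 0, "ry": 0, "rz": 0, "gripper": 8.78},
  {"tx": 0.25, "ty": 4.8, "tz": 0, "rx": 0, "ry": 0, "rz": 0, "gripper": 8.78},
  {"tx": 0.25, "ty": 4.8, "tz": 0, "rx": 0, "ry": 0, "rz": 0, "gripper": 8.78},
])

```text
clock: 55.9
eef_pos: [449.0, 68.0, 224.1]
ee_rot: [[0.993, -0.118, -0.004], [-0.118, -0.993, -0.0], [-0.004, 0.001, -1.0]]
force: [0.8, 0.1, -0.2]
width: 87.7
grip_force: 0.0
```

Call:
apply_moves([
  {"tx": 0.25, "ty": 4.8, "tz": 0, "rx": 0, "ry": 0, "rz": 0, "gripper": 8.78},
  {"tx": 0.25, "ty": 4.8, "tz": 0, "rx": 0, "ry": 0, "rz": 0, "gripper": 8.78},
  {"tx": 0.25, "ty": 4.8, "tz": 0, "rx": 0, "ry": 0, "rz": 0, "gripper": 8.78},
  {"tx": 0.25, "ty": 4.8, "tz": 0, "rx": 0, "ry": 0, "rz": 0, "gripper": 8.78},
  {"tx": 0.25, "ty": 4.8, "tz": 0, "rx": 0, "ry": 0, "rz": 0, "gripper": 8.78},
  {"tx": 0.25, "ty": 4.8, "tz": 0, "rx": 0, "ry": 0, "rz": 0, "gripper": 8.78},
  {"tx": 0.25, "ty": 4.8, "tz": 0, "rx": 0, "ry": 0, "rz": 0, "gripper": 8.78},
  {"tx": 0.25, "ty": 4.8, "tz": 0, "rx": 0, "ry": 0, "rz": 0, "gripper": 8.78},
])

```text
clock: 56.7
eef_pos: [423.9, -315.0, 223.9]
ee_rot: [[0.993, -0.118, -0.003], [-0.118, -0.993, 0.003], [-0.003, -0.002, -1.0]]
force: [1.3, 0.2, 0.4]
width: 87.5
grip_force: 0.0
```

Call:
apply_moves([
  {"tx": 0.1, "ty": 3, "tz": 0, "rx": 0, "ry": 0, "rz": 0, "gripper": 8.78},
  {"tx": 0, "ty": 0, "tz": 0, "rx": 0, "ry": 0, "rz": 0, "gripper": 8.78},
  {"tx": 0, "ty": 0, "tz": 0, "rx": 0, "ry": 0, "rz": 0, "gripper": 8.78},
])

```text
clock: 57.0
eef_pos: [421.9, -343.1, 224.0]
ee_rot: [[0.993, -0.12, -0.003], [-0.12, -0.993, 0.003], [-0.003, -0.003, -1.0]]
force: [0.4, 0.5, 0.0]
width: 87.7
grip_force: 0.0
```

```bash
python3 - <<'E'
from h import *
f=wrist();crop(f["image"],110,0,300,215,2.6,"w7")
to(462,-360,17)
fit()
print("pan c rim",np.round((proj(f,(573,-371.5,45))-[110,0])*2.6))
E
```

```text
clk 57.05 p [ 422.1 -342.3  224.3] yaw -0.1186 q [-0.81  0.28  1.63  0.    1.24  0.88] F [-0.1  0.6 -1. ]
tool delta cm [ 4.23  1.34 20.71]
pan fit [(np.float64(66.1), np.float64(572.0), np.float64(-371.0)), (np.float64(65.6), np.float64(574.0), np.float64(-371.0)), (np.float64(65.3), np.float64(572.0), np.float64(-373.0))] mean [  64.3  572.7 -371.7]
pan c rim [409. 117.]
```

View pics/w7.png

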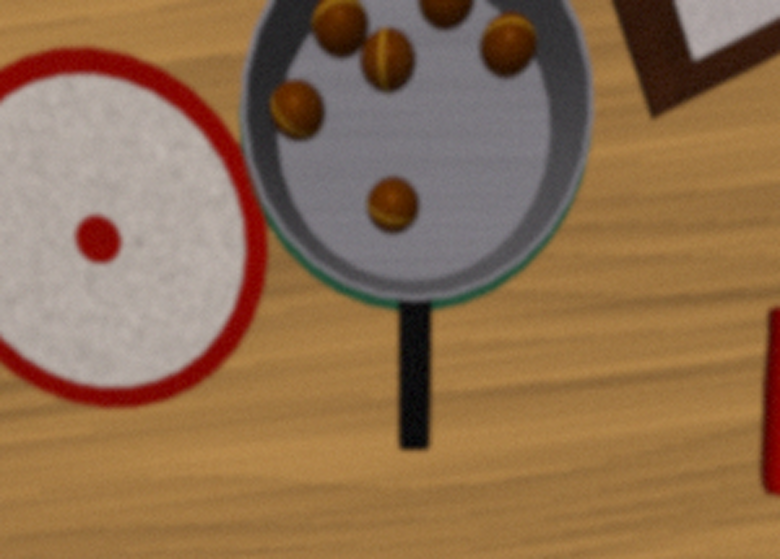

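The wrist view shows all six balls in the pan, with the handle straight from (415,302) to (414,448) and centre ≈(414,378).

```bash
python3 - <<'E'
from h import *
T=wpose();f=wrist()
P=lambda X,Y,z:pw(f,X/2.6+110,Y/2.6,z)
a,b=P(415,305,43),P(414,448,43);print(np.round(a,1),np.round(b,1),np.linalg.norm(a-b),"yaw",np.arctan2(*(a-b)[[1,0]]))
h=(a+b)/2; to(h[0],h[1],17)
E
```

```text
[ 494.7 -364.6   43. ] [ 426.2 -356.9   43. ] 68.86380460368733 yaw -0.11229541223157179
clk 57.15 p [ 422.6 -342.   225.1] yaw -0.1171 q [-0.81  0.28  1.63  0.    1.24  0.88] F [ 0.5 -0.5  1.5]
tool delta cm [ 4.01  1.45 20.8 ]
```

Call:
apply_moves([
  {"tx": 2, "ty": 0.7, "tz": 0, "rx": 0, "ry": 0, "rz": 0, "gripper": 8.78},
  {"tx": 2, "ty": 0.7, "tz": 0, "rx": 0, "ry": 0, "rz": 0, "gripper": 8.78},
  {"tx": 0, "ty": 0, "tz": 4, "rx": 0, "ry": 0, "rz": 0, "gripper": 8.78},
  {"tx": 0, "ty": 0, "tz": 4.5, "rx": 0, "ry": 0, "rz": 0, "gripper": 8.78},
  {"tx": 0, "ty": 0, "tz": 4.5, "rx": 0, "ry": 0, "rz": 0, "gripper": 8.78},
  {"tx": 0, "ty": 0, "tz": 4, "rx": 0, "ry": 0, "rz": 0, "gripper": 8.78},
  {"tx": 0, "ty": 0, "tz": 2.6, "rx": 0, "ry": 0, "rz": 0, "gripper": 8.78},
  {"tx": 0, "ty": 0, "tz": 0.9, "rx": 0, "ry": 0, "rz": 0, "gripper": 8.78},
])

```text
clock: 57.95
eef_pos: [459.6, -359.4, 18.2]
ee_rot: [[0.993, -0.116, -0.004], [-0.116, -0.993, 0.004], [-0.004, -0.003, -1.0]]
force: [0.0, -0.6, -0.4]
width: 87.8
grip_force: 0.0
```

Call:
apply_moves([
  {"tx": 0, "ty": 0, "tz": 0, "rx": 0, "ry": 0, "rz": 0, "gripper": 5},
  {"tx": 0, "ty": 0, "tz": 0, "rx": 0, "ry": 0, "rz": 0, "gripper": 3},
  {"tx": 0, "ty": 0, "tz": 0, "rx": 0, "ry": 0, "rz": 0, "gripper": 1},
  {"tx": 0, "ty": 0, "tz": 0, "rx": 0, "ry": 0, "rz": 0, "gripper": 1},
  {"tx": 0, "ty": 0, "tz": 0, "rx": 0, "ry": 0, "rz": 0, "gripper": 1},
  {"tx": 0, "ty": 0, "tz": 0, "rx": 0, "ry": 0, "rz": 0, "gripper": 1},
  {"tx": 0, "ty": 0, "tz": 0, "rx": 0, "ry": 0, "rz": 0, "gripper": 1},
  {"tx": 0, "ty": 0, "tz": 0, "rx": 0, "ry": 0, "rz": 0, "gripper": 1},
], grip_force=20)

```text
clock: 58.75
eef_pos: [461.1, -362.6, 21.0]
ee_rot: [[0.993, -0.118, 0.0], [-0.118, -0.993, -0.0], [0.0, 0.0, -1.0]]
force: [0.4, -0.2, 0.0]
width: 27.2
grip_force: 0.0
```

Call:
apply_moves([
  {"tx": 0, "ty": 0, "tz": 0, "rx": 0, "ry": 0, "rz": 0, "gripper": 1},
  {"tx": 0, "ty": 0, "tz": 0, "rx": 0, "ry": 0, "rz": 0, "gripper": 1},
  {"tx": 0, "ty": 0, "tz": 0, "rx": 0, "ry": 0, "rz": 0, "gripper": 1},
  {"tx": 0, "ty": 0, "tz": 0, "rx": 0, "ry": 0, "rz": 0, "gripper": 1},
], grip_force=40)

```text
clock: 59.15
eef_pos: [461.0, -362.4, 20.9]
ee_rot: [[0.993, -0.118, -0.0], [-0.118, -0.993, 0.0], [-0.0, -0.0, -1.0]]
force: [0.1, 0.0, 0.6]
width: 16.2
grip_force: 40.0
```

```bash
python3 - <<'E'
from h import *
s=r.state();p=s["eef_pos"];print(s["width"],s["grip_force"])
to(p[0]-26.5,p[1]+166,p[2])
E
```

```text
16.16792304633625 39.99720633029938
clk 59.15 p [ 461.  -362.4   20.9] yaw -0.1181 q [-0.78  0.58  1.72 -0.    0.83  0.91] F [0.1 0.  0.6]
tool delta cm [ -4.59 -16.17   0.  ]
```

Call:
apply_moves([
  {"tx": -0.15, "ty": -0.5, "tz": 0, "rx": 0, "ry": 0, "rz": 0, "gripper": 1},
  {"tx": -0.3, "ty": -1, "tz": 0, "rx": 0, "ry": 0, "rz": 0, "gripper": 1},
  {"tx": -0.35, "ty": -1.2, "tz": 0, "rx": 0, "ry": 0, "rz": 0, "gripper": 1},
  {"tx": -0.35, "ty": -1.2, "tz": 0, "rx": 0, "ry": 0, "rz": 0, "gripper": 1},
  {"tx": -0.35, "ty": -1.2, "tz": 0, "rx": 0, "ry": 0, "rz": 0, "gripper": 1},
  {"tx": -0.35, "ty": -1.2, "tz": 0, "rx": 0, "ry": 0, "rz": 0, "gripper": 1},
  {"tx": -0.35, "ty": -1.2, "tz": 0, "rx": 0, "ry": 0, "rz": 0, "gripper": 1},
  {"tx": -0.35, "ty": -1.2, "tz": 0, "rx": 0, "ry": 0, "rz": 0, "gripper": 1},
])

```text
clock: 59.95
eef_pos: [445.8, -271.9, 21.0]
ee_rot: [[0.993, -0.118, -0.0], [-0.118, -0.993, -0.0], [-0.0, 0.0, -1.0]]
force: [0.6, -2.5, -2.2]
width: 15.9
grip_force: 40.1
```

Call:
apply_moves([
  {"tx": -0.35, "ty": -1.2, "tz": 0, "rx": 0, "ry": 0, "rz": 0, "gripper": 1},
  {"tx": -0.35, "ty": -1.2, "tz": 0, "rx": 0, "ry": 0, "rz": 0, "gripper": 1},
  {"tx": -0.35, "ty": -1.2, "tz": 0, "rx": 0, "ry": 0, "rz": 0, "gripper": 1},
  {"tx": -0.35, "ty": -1.2, "tz": 0, "rx": 0, "ry": 0, "rz": 0, "gripper": 1},
  {"tx": -0.35, "ty": -1.2, "tz": 0, "rx": 0, "ry": 0, "rz": 0, "gripper": 1},
  {"tx": -0.2, "ty": -1, "tz": 0, "rx": 0, "ry": 0, "rz": 0, "gripper": 1},
  {"tx": -0.1, "ty": -0.4, "tz": 0, "rx": 0, "ry": 0, "rz": 0, "gripper": 1},
  {"tx": 0, "ty": 0, "tz": 0, "rx": 0, "ry": 0, "rz": 0, "gripper": 1},
])

```text
clock: 60.75
eef_pos: [433.8, -196.2, 20.9]
ee_rot: [[0.993, -0.117, -0.001], [-0.117, -0.993, 0.001], [-0.001, -0.0, -1.0]]
force: [-1.0, -0.9, -1.3]
width: 15.6
grip_force: 40.0
```

Call:
apply_moves([
  {"tx": 0, "ty": 0, "tz": 0, "rx": 0, "ry": 0, "rz": 0, "gripper": 1},
  {"tx": 0, "ty": 0, "tz": 0, "rx": 0, "ry": 0, "rz": 0, "gripper": 1},
  {"tx": 0, "ty": 0, "tz": 0, "rx": 0, "ry": 0, "rz": 0, "gripper": 1},
  {"tx": 0, "ty": 0, "tz": 0, "rx": 0, "ry": 0, "rz": 0, "gripper": 1},
])

```text
clock: 61.15
eef_pos: [433.9, -196.9, 20.8]
ee_rot: [[0.993, -0.118, -0.001], [-0.118, -0.993, 0.001], [-0.001, -0.0, -1.0]]
force: [-1.6, 2.5, 0.7]
width: 15.5
grip_force: 40.0
```

```bash
python3 - <<'E'
from h import *
to(434.5,-196.4,20.9);fit(548,-205)
E
```

```text
clk 61.15 p [ 433.9 -196.9   20.8] yaw -0.1183 q [-0.57  0.48  1.97 -0.    0.69  1.12] F [-1.6  2.5  0.7]
tool delta cm [ 0.05 -0.06 -0.01]
pan fit [(np.float64(64.1), np.float64(546.0), np.float64(-205.0)), (np.float64(64.1), np.float64(544.0), np.float64(-207.0)), (np.float64(64.1), np.float64(546.0), np.float64(-207.0))] mean [  63.7  545.7 -207.3]
```

Pan at (546,-207), target (547.5,-206.5). Release, rise, and check.

Call:
apply_moves([
  {"tx": 0, "ty": 0, "tz": 0, "rx": 0, "ry": 0, "rz": 0, "gripper": 1},
  {"tx": 0, "ty": 0, "tz": 0, "rx": 0, "ry": 0, "rz": 0, "gripper": 3},
  {"tx": 0, "ty": 0, "tz": 0, "rx": 0, "ry": 0, "rz": 0, "gripper": 5},
  {"tx": 0, "ty": 0, "tz": 0, "rx": 0, "ry": 0, "rz": 0, "gripper": 8.78},
  {"tx": 0, "ty": 0, "tz": 0, "rx": 0, "ry": 0, "rz": 0, "gripper": 8.78},
  {"tx": 0, "ty": 0, "tz": 0, "rx": 0, "ry": 0, "rz": 0, "gripper": 8.78},
  {"tx": 0, "ty": 0, "tz": 0, "rx": 0, "ry": 0, "rz": 0, "gripper": 8.78},
  {"tx": 0, "ty": 0, "tz": 0, "rx": 0, "ry": 0, "rz": 0, "gripper": 8.78},
], grip_force=5)

```text
clock: 62.0
eef_pos: [434.4, -197.2, 20.9]
ee_rot: [[0.993, -0.118, 0.0], [-0.118, -0.993, -0.0], [0.0, 0.0, -1.0]]
force: [0.4, -0.0, -0.2]
width: 68.3
grip_force: 0.0
```

Call:
apply_moves([
  {"tx": 0, "ty": 0, "tz": 0, "rx": 0, "ry": 0, "rz": 0, "gripper": 8.78},
  {"tx": 0, "ty": 0, "tz": -2, "rx": 0, "ry": 0, "rz": 0, "gripper": 8.78},
  {"tx": 0, "ty": 0, "tz": -4, "rx": 0, "ry": 0, "rz": 0, "gripper": 8.78},
  {"tx": 0, "ty": 0, "tz": -4.5, "rx": 0, "ry": 0, "rz": 0, "gripper": 8.78},
  {"tx": 0, "ty": 0, "tz": -4.5, "rx": 0, "ry": 0, "rz": 0, "gripper": 8.78},
  {"tx": 0, "ty": 0, "tz": -4, "rx": 0, "ry": 0, "rz": 0, "gripper": 8.78},
  {"tx": -2, "ty": 3.5, "tz": 0, "rx": 0, "ry": 0, "rz": 0, "gripper": 8.78},
  {"tx": 0, "ty": 4, "tz": 0, "rx": 0, "ry": 0, "rz": 0, "gripper": 8.78},
])

```text
clock: 62.8
eef_pos: [404.7, -268.7, 212.6]
ee_rot: [[0.993, -0.115, 0.001], [-0.115, -0.993, -0.001], [0.001, 0.001, -1.0]]
force: [1.4, 0.6, -0.4]
width: 88.0
grip_force: 0.0
```

Call:
apply_moves([
  {"tx": 0, "ty": 4, "tz": 0, "rx": 0, "ry": 0, "rz": 0, "gripper": 8.78},
  {"tx": 0, "ty": 4.5, "tz": 0, "rx": 0, "ry": 0, "rz": 0, "gripper": 8.78},
  {"tx": 0, "ty": 4.5, "tz": 0, "rx": 0, "ry": 0, "rz": 0, "gripper": 8.78},
  {"tx": 0, "ty": 4.5, "tz": 0, "rx": 0, "ry": 0, "rz": 0, "gripper": 8.78},
  {"tx": 0, "ty": 0, "tz": 0, "rx": 0, "ry": 0, "rz": 0, "gripper": 8.78},
  {"tx": 0, "ty": 0, "tz": 0, "rx": 0, "ry": 0, "rz": 0, "gripper": 8.78},
  {"tx": 0, "ty": 0, "tz": 0, "rx": 0, "ry": 0, "rz": 0, "gripper": 8.78},
])

```text
clock: 63.5
eef_pos: [384.8, -441.6, 210.5]
ee_rot: [[0.993, -0.118, -0.001], [-0.118, -0.993, 0.002], [-0.001, -0.001, -1.0]]
force: [0.2, 0.3, 1.0]
width: 87.6
grip_force: 0.0
```

```bash
python3 - <<'E'
from h import *
to(434,-197,200);fit(548,-205)
g=r.grab_frame("top");hsv=cv2.cvtColor(g["image"],cv2.COLOR_BGR2HSV)
c=proj(g,(547,-206.5,15));u,v=int(c[0]),int(c[1])
im=cv2.resize(hsv[v-26:v+26,u-26:u+26],None,fx=2,fy=2,interpolation=cv2.INTER_CUBIC)
m=cv2.inRange(im,(4,140,30),(17,255,255));n,_,st,cc=cv2.connectedComponentsWithStats(m)
for i in range(1,n):
    if st[i,4]>20: print("blob",st[i].tolist())
for row in im[::3]: print("".join("R" if (h<3 or h>175) and s>150 else "B" if 3<=h<=17 and s>170 else ("." if s<60 else "o") for h,s,v in row[::2]))
# bin and mat check vs. start
for n in("top",):
    a=cv2.imread("/tmp/top0.png");d=cv2.absdiff(a,g["image"]).sum(2)
    k,_,s2,c2=cv2.connectedComponentsWithStats((cv2.GaussianBlur(d.astype(np.float32),(5,5),0)>50).astype(np.uint8))
    for i in range(1,k):
        if s2[i,4]>15: print("diff",s2[i].tolist())
E
```

```text
clk 63.5 p [ 384.8 -441.6  210.5] yaw -0.1179 q [-0.97  0.35  1.56  0.    1.24  0.72] F [0.2 0.3 1. ]
tool delta cm [  2.01 -24.87   1.09]
pan fit [(np.float64(79.6), np.float64(544.0), np.float64(-207.0)), (np.float64(79.4), np.float64(546.0), np.float64(-205.0)), (np.float64(78.7), np.float64(546.0), np.float64(-207.0))] mean [  77.7  545.  -207. ]
blob [6, 16, 21, 44, 66]
blob [57, 20, 11, 10, 81]
blob [34, 22, 22, 19, 178]
blob [71, 32, 12, 10, 84]
blob [21, 40, 11, 11, 79]
blob [45, 64, 11, 11, 83]
blob [62, 78, 34, 24, 51]
oooooooooooooooooooooooooooooooooooooooooooooooooooo
oooooooooooooooooooooooooooooooooooooooooooooooooooo
oooooooooooooooooooooooooooooooooooooooooooooooooooo
oooooooooooooooooooooooo.........ooooooooooooooooooo
oooooooooooooooooRoo...................ooooooooooooo
ooooooooooooooRoo........................ooooooooooo
ooooooooooooBRoo...............oo..........ooooooooo
oooooooooooRoo....oRBo.......oBooRo..........ooooooo
oooooooooBRRo....oBoBBB.....oBBBBBo...........oooooo
ooooooooRRo......BBBBBBo....oBBBBBo............ooooo
oooooooBBR.......oBBBBBooooo.oRRBo.
[... 793 characters left out ...]
..............oRooo
oooooooooRR..................................ooBoooo
ooooooooRoBR................................oRRooooo
ooooooooooBRRo............................ooBRoooooo
oooooooooooRoBRo........................ooRRBooooooo
oooooooooooooBRRRRo..................ooRRRBooooooooo
ooooooooooooooBRooooo.......o....ooRRRRRBooooooooooo
oooooooooooooo.ooooooooooo..oRoRRRRRRBBooooooooooooo
ooooooooooooooooooooooooooo..RooRBBooooooooooooooooo
oooooooooooooooooooooooooooooooooooooooooooooooooooo
diff [168, 157, 49, 10, 387]
diff [240, 171, 45, 65, 1640]
diff [194, 171, 318, 213, 28745]
diff [128, 195, 8, 9, 30]
diff [346, 266, 28, 38, 146]
diff [269, 336, 12, 12, 60]
diff [283, 365, 18, 19, 224]
```

```bash
python3 -c "
from rig import r
print(r.job_done())"
```

```text
the job is handed in; nothing more can be done
None
```

I handed the job in at 63.5 s: all six balls are in the pan, the pan sits about 3 mm from the red ring's centre, and the scoop stands on its black rest. The pan was knocked about 20 mm off the green ring mid-run, so I pushed it back flat with the scoop's side wall before tipping in the remaining four balls.

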